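# Load the colour reader's tilted magazine

## Task

Push the loose feed magazine square and snug into the corner of the colour reader's stops, flat along the steel fence and up against the housing, then slide every black sample carrier into its tilted rail tube, all with the narrow tongue end pointing downhill. Once all the carriers are in, slide the steel follower weight in behind them, and finally throw the reader's feed lever fully over, away from you; keep the magazine home and leave the two small jars that stand among the carriers in their places.

Things in the scene. Friction and masses are not known exactly. Their poses are not given: they have to be found in the camera images.
- reader: fixed grey colour reader and its stops. Origin: inner corner of the stops, on the table; x away from the robot, y to its left (yaw within 7 degrees), z up. Steel fence: face x = 0, y = 0 to 310, 20 high. Housing: face y = 0, x = -130 to 20, 60 high, ends at y = -140. Magazine home = its far side on the fence, low end on the housing, origins and axes coinciding. Sizes in mm
- magazine: loose feed magazine, 0.7 kg, on the table: grey base plate 110 x 320 x 22 high carrying the tilted aluminium rail. Origin: bottom corner at the fence side of its low end; base spans x = -110..0, y = 0..320; y is uphill, z up. Starts 24 to 42 off the fence, 20 to 50 off the housing, up to 4 degrees askew; friction about 0.6, some 4 to 9 N slide it. Sizes in mm
- rail: rail tube fixed on the magazine at its point (-45, 22, 34), tilted 22 degrees about x. Origin: floor centre at the closed low end; y uphill along the floor, z floor normal, x across. Tube y = 0..222: inside 33.5 wide, 19 high; 4 thick walls and top lips, with an 18 wide slot between the lips for the fins. Polished (friction 0.14): carriers slide down by themselves. Sizes in mm
- rail_mouth (a point): floor centre of the tube's upper mouth, 222 up the rail. From here to 280 up the rail the floor goes on as an open apron, 72 wide, with 12 high side walls that funnel from about 58 wide down to the tube's 33.5: set a carrier flat on it and let go. Sizes in mm
- magazine_end (a point): centre of the end face of the magazine's base at the high end, 11 above the table: push here towards the housing. The apron overhead ends 38 short of this face, about 135 above the table. Sizes in mm
- magazine_side (a point): point 140 from the low end on the robot-side face of the magazine's base, 11 above the table: push here towards the fence. The rail's side stands 44 in from this face. Sizes in mm
- follower: follower weight: bright steel block 36 (x) x 30 (y) x 16 high with an upright round stem of 12 diameter in its middle, top 48 above the underside. Origin: middle of the underside, z up. Same both ways round; 130 g, slippery. Goes into the rail last, its 36 side along the rail, and slides down by itself. Sizes in mm
- lever (a joint): feed lever on the housing, rad: near 0 it leans to the robot, 1.0 is thrown fully over (to the reader's +x); stays where left; light, about 1 N at the ball
- lever_tip (a point): centre of the lever's black ball (26 diameter), 80 from the hinge. The hinge runs along the reader's y through its point (-85, -70, 82). The ball goes from 38 on the robot side of the hinge to 38 beyond, 70 to 80 above it. Sizes in mm
- carrier0: black sample carrier, 3 to 5 present, all alike, upright, any yaw. Block 26 long x 30 wide x 16 high, at its front a tongue 10 long x 18 wide with a pale swatch (36 overall); on the rear of its top an upright fin 18 long x 9 thick, its top 45 above the underside. Origin: underside, middle of the 36 x 30; x to the tongue, z up. Fin centre at x = -8, thin along y. 45 g, slippery. Sizes in mm
- carrier1: sample carrier just like carrier0; may be absent
- carrier2: sample carrier just like carrier0; may be absent
- carrier3: sample carrier just like carrier0; may be absent
- carrier4: sample carrier just like carrier0; may be absent
- jar_a: bystander: small blue jar with black cap, 42 mm diameter, 46 high, among the carriers; origin under its centre; leave it
- jar_b: bystander: small amber jar, 38 mm diameter, 50 high, among the carriers; origin under its centre; leave it
Things that resemble listed ones, but are neither listed nor needed, are in the scene too. Leave any pink look-alike of the carrier4 alone.

How it is judged (in metres and radians):
On the way, in this order (a step that is already met when the one before it is completed fails the run):
1. the magazine is pushed home against fence and housing (distance between magazine and reader below 0.006 m and angle between the y axis of magazine and the y axis of reader, either way round below 0.03 rad), for 0.2 s.
2. all carriers are inside the tube, tongue downhill (x of carrier0 in the frame of rail between -0.004 and 0.004 m and z of carrier0 in the frame of rail between -0.004 and 0.006 m and y of carrier0 in the frame of rail between 0.01 and 0.207 m and x of rail in the frame of carrier0 above 0.012 m and x of carrier1 in the frame of rail between -0.004 and 0.004 m and z of carrier1 in the frame of rail between -0.004 and 0.006 m and y of carrier1 in the frame of rail between 0.01 and 0.207 m and x of rail in the frame of carrier1 above 0.012 m and x of carrier2 in the frame of rail between -0.004 and 0.004 m and z of carrier2 in the frame of rail between -0.004 and 0.006 m and y of carrier2 in the frame of rail between 0.01 and 0.207 m and x of rail in the frame of carrier2 above 0.012 m and x of carrier3 in the frame of rail between -0.004 and 0.004 m and z of carrier3 in the frame of rail between -0.004 and 0.006 m and y of carrier3 in the frame of rail between 0.01 and 0.207 m and x of rail in the frame of carrier3 above 0.012 m and x of carrier4 in the frame of rail between -0.004 and 0.004 m and z of carrier4 in the frame of rail between -0.004 and 0.006 m and y of carrier4 in the frame of rail between 0.01 and 0.207 m and x of rail in the frame of carrier4 above 0.012 m), for 0.2 s.
3. the follower weight is in the tube behind the carriers (x of follower in the frame of rail between -0.004 and 0.004 m and z of follower in the frame of rail between -0.004 and 0.006 m and y of follower in the frame of rail between 0.01 and 0.207 m and x of follower in the frame of carrier0 below -0.025 m and x of follower in the frame of carrier1 below -0.025 m and x of follower in the frame of carrier2 below -0.025 m and x of follower in the frame of carrier3 below -0.025 m and x of follower in the frame of carrier4 below -0.025 m), for 0.2 s.
4. the lever is thrown over (value of joint lever above 0.85 rad), for 0.2 s.
At the end, for the whole second after the job is handed in: Magazine within 6 mm and 0.03 rad of home; every carrier present wholly in the tube (within 4 mm sideways, origin under 207 mm up the rail), tongue downhill; follower wholly in the tube behind them; all at rest; lever past 0.85 rad (all of step 1 and all of step 2 and all of step 3 and linear speed of each of carrier0, carrier1, carrier2, carrier3, carrier4, follower, magazine below 0.02 m/s and value of joint lever above 0.85 rad); the robot touches nothing.
It fails at once if one of the two small jars among the carriers is shoved more than 4 cm from its place (distance of any of jar_a, jar_b from where it was at the start of the episode above 0.04 m).
It fails at once if the magazine is tipped over or tilted by more than 15 degrees (angle between magazine's own z axis and vertical above 0.26 rad).
Of carrier0, carrier1, carrier2, carrier3, carrier4 only 3 to 5 are there at a start; the rules pass over those that are not, and their reading is None.
At some moment in a run one of carrier0, carrier1, carrier2, carrier3, carrier4 may be knocked a few centimetres aside while the robot is not near it.
It also fails if it takes over 210 s, if anything falls off the work surface, if the arm or the gripper's body presses on something with over 40 N, if the wrist force passes 120 N, or if a joint passes its speed limit or range.

## Robot

A 7-joint arm with a two-finger parallel gripper is mounted at the origin on the work surface. World frame = base frame: x ahead of the robot, y to its left, z up, the work surface at z = 0. Lengths are in m, angles in degrees, forces in N, time in s.
With the tool pointing down it reaches from about 0.425 to 0.875 m from the base axis. Payload 4.7 kg.
Tool frame: the origin (TCP) lies at the very end of the fingers, on their centre line; the grasp point (between the pads) lies 19 mm behind it; z points along the fingers, y is the direction in which the jaws open and shut (so a half turn about z gives the same grasp; the last joint's range is limited). The gripper opens to 87 mm and grips with 3 to 60 N. Pads are 19 mm wide; open, the fingers measure 117 mm over their backs; the gripper's body (75 mm by 190 mm) begins 51 mm behind the grasp point.
Start: joints at [-70.64, 18.392, -4.016, 83.108, 1.295, 78.541, -3.26], TCP at [0.207, 0.616, 0.189] pointing down, gripper open.
Joint ranges: [-163.93, 163.93], [-17.29, 119.83], [-79.2, 71.16], [3.27, 140.29], [-89.18, 269.18], [5.43, 117.66], [-154.24, 154.24]. Speed limits (degrees/s): [147.25, 147.25, 180, 180, 180, 180, 180].

## Interface

Orientations are given as [roll, pitch, yaw] about the fixed x, y, z axes, in that order (R = Rz(yaw) Ry(pitch) Rx(roll)).
In Python, from cell import monitor, read_camera, camera_info, env, look_for gives the robot as it stands.
- The arm moves only by the tool servo_tool, never from a script. Its argument "commands" is one flat list of numbers, 6 for each row, row after row: the shift along the tool's x, y, z in mm, then the turn, a rotation vector about the tool's x, y, z in degrees. A call has 1 to 10 rows; each row shifts and turns the commanded pose from where the row before left it, along the tool's axes as they then stand; what a row does not reach is not made up. A row lasts 1/10 s, in which the tool goes at most 50 mm and 8.59 degrees, less where a joint would pass 70% of its speed; a pose out of reach is approached as far as the arm can. A call is refused whole if a number of a shift passes 50 or a number of a turn 8.59, either way. A call with a gripper value outside its range is refused whole. "jaw" is the finger opening in mm, from 0 to 87, set as the call begins (left out, the last holds). The fingers move at their own pace and stop on an object; "newtons" is the grip in N (left out, the last holds). Time passes only in rows, so rows that do not move let the fingers close. It gives the time, the measured TCP pose, the force and the opening at its end, in the units of the state.
- monitor.get_obs(): the state, without advancing time (a new reading comes with each control period).
- read_camera(name): name is "scene" or "top"; returns (picture, depth): 384x512x3 uint8, red, green, blue; 384x512 float32, m along the optical axis (not along the pixel's ray), 0 where there is no reading.
- camera_info(name): a dict with "camera_matrix" (3x3 intrinsics, pixels), "R" (3x3) and "t" (3): a world point X has camera coordinates R X + t. Camera axes: x right, y down, z forward; pixel columns grow to the right and rows downward; lengths in m; the calibration is good to about 2 mm. A picture is of the moment at which its call begins. camera_info takes no time and is no camera call.
- env.sign_off(): hands the job in, once; it reports no verdict.
Trained networks look in the newest picture that a camera, given by its name, has taken for a name from the list of things; names that differ only in an ending like _2 or _b are one class to them, and where a whole thing is asked for, a point or a joint stands for the part that bears it (a point fixed in the world has none). Each returns a list of dicts, best first, with "conf" (0 to 1); they miss things now and then, are a little off and sometimes report something else, mostly with a low value. They report only what shows in the picture. A call takes as long as a camera call. They do not tell look-alikes from the thing itself.
- look_for(camera, label): "box" ([left, top, width, height] in pixels, round what is visible of it).
The state is a dict: "time_s": time; "qpos": joint angles; "joint_velocities": joint speeds; "effort": joint torques, N m; "tool_pos": TCP position; "tool_rot": TCP orientation; "force": force on the tool from outside, world axes, zero at the start; "wrist_torque": the same for the moment, N m; "grip_width": finger opening in m.
Only numpy, scipy, OpenCV 4.12 (cv2) and the standard library are available. Lean on these libraries where they do the work, as an engineer would, in place of code of your own. Each camera call takes 0.05 s, during which the arm holds its last target.

## Working session

There is one attempt and no reset: what is moved stays moved. The work goes in short steps, Python scripts to look and compute and a tool call to move; the robot and the scene stay as the last step left them, time stands still between calls to the robot, and variables do not carry over. Pictures are saved under pics/ and viewed, and the job is handed in when it is done.

Besides the shell and the picture viewer there is one more tool, called after "Emit:" as name(argument=value, ...) on one line, values as JSON. servo_tool: Moves the arm, as the interface text tells. Its arguments: {"type":"object","properties":{"commands":{"type":"array","items":{"type":"number"}},"jaw":{"type":"number"},"newtons":{"type":"number"}},"required":["commands"]}

```bash
ls; mkdir -p pics
cat > h.py <<'E'
import numpy as np, cv2
from cell import monitor, read_camera, camera_info, env, look_for
def snap(name,fn=None):
    p,d=read_camera(name)
    np.savez('last_%s.npz'%name,p=p,d=d)
    if fn: cv2.imwrite('pics/'+fn,cv2.cvtColor(p,cv2.COLOR_RGB2BGR))
    return p,d
def world(name,d):
    c=camera_info(name);K=np.array(c['camera_matrix']);R=np.array(c['R']);t=np.array(c['t'])
    v,u=np.mgrid[0:d.shape[0],0:d.shape[1]]
    X=np.stack([(u-K[0,2])/K[0,0]*d,(v-K[1,2])/K[1,1]*d,d],-1)
    return (X-t)@R
def proj(name,P):
    c=camera_info(name);K=np.array(c['camera_matrix']);R=np.array(c['R']);t=np.array(c['t'])
    q=(np.asarray(P)@R.T+t)@K.T
    return q[...,:2]/q[...,2:]
E
python3 - <<'E'
from h import *
print(monitor.get_obs())
for n in('scene','top'):
    p,d=snap(n,n+'0.png'); c=camera_info(n); print(n,c)
E
```

```text
pics
{'time_s': 0.0, 'qpos': array([-70.64051924,  18.44029515,  -4.01648975,  83.17324006,
         1.29602161,  78.54031987,  -3.26227108]), 'joint_velocities': array([ 0.05891448, -0.00769391, -0.05115799, -0.00375661,  0.02013275,
       -0.10440611, -0.00681479]), 'effort': array([-1.22933570e-04, -4.91300440e+01, -4.03965265e-01, -3.12520838e+01,
       -6.39312551e-02,  4.39739751e-02,  2.06351515e-04]), 'tool_pos': array([0.2066591 , 0.61563684, 0.18746226]), 'tool_rot': array([-1.79891447e+02,  6.33274354e-03,  1.61449080e+02]), 'force': array([-1.12057104,  0.22267467,  0.96982658]), 'wrist_torque': array([-0.01601975,  0.0146705 ,  0.01254943]), 'grip_width': 0.0874083715910457}
scene {'camera_matrix': array([[466.08955127,   0.        , 256.95675012],
       [  0.        , 466.08955127, 195.12100853],
       [  0.        ,   0.        ,   1.        ]]), 'R': array([[-0.664416  ,  0.74728017,  0.01112329],
       [ 0.52052885,  0.47338594, -0.71060218],
       [-0.53628453, -0.46634547, -0.70350608]]), 't': array([ 0.31454538, -0.25399649,  1.72336158])}
top {'camera_matrix': array([[449.94225746,   0.        , 263.19686015],
       [  0.        , 449.94225746, 190.65353265],
       [  0.        ,   0.        ,   1.        ]]), 'R': array([[ 0.03965485, -0.99921009,  0.00258733],
       [-0.97830039, -0.03935175, -0.2034202 ],
       [ 0.20336133,  0.00553541, -0.97908811]]), 't': array([0.07610504, 0.56705107, 1.24711547])}
```

View pics/top0.png

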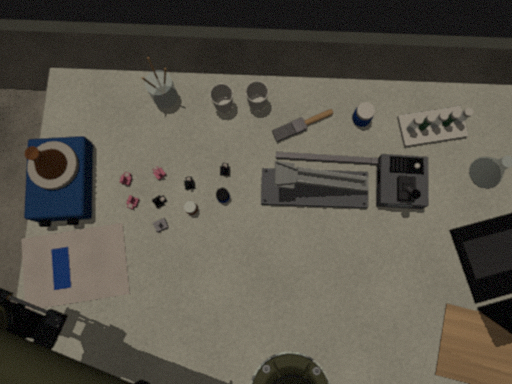

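View pics/scene0.png

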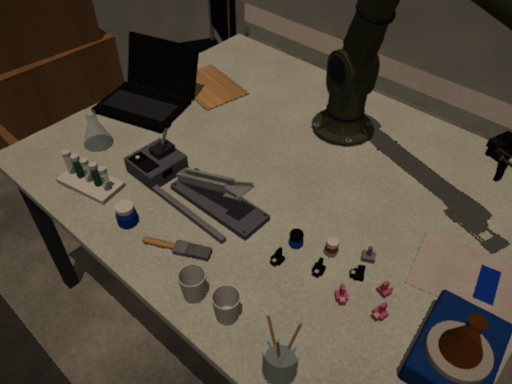

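Run:
```python
from h import *
z=np.load('last_top.npz');p,d=z['p'],z['d']
def crop(p,x0,y0,x1,y1,s,fn):
    c=cv2.resize(p[y0:y1,x0:x1],None,fx=s,fy=s,interpolation=cv2.INTER_CUBIC)
    c=np.clip(c.astype(float)*1.8,0,255).astype(np.uint8)
    cv2.imwrite('pics/'+fn,cv2.cvtColor(c,cv2.COLOR_RGB2BGR))
crop(p,110,155,240,240,6,'c1.png')
crop(p,255,140,440,220,4,'c2.png')
z2=np.load('last_scene.npz');crop(z2['p'],260,220,410,330,5,'c3.png')
crop(z2['p'],115,120,275,250,5,'c4.png')
W=world('top',d)
for l in ['carrier0','follower','jar_a','jar_b','magazine','reader','rail','lever_tip','rail_mouth','magazine_end','magazine_side']:
  for cam in('top','scene'):
    try:
      for r in look_for(cam,l)[:8]: print(l,cam,np.round(r['box'],1),round(r['conf'],2))
    except Exception as e: print(l,e)
```

```text
carrier0 top [220.6 160.2  11.1  14.9] 0.67
carrier0 top [184.  180.4   6.8   8.3] 0.53
carrier0 top [153.2 166.4  12.7  13.6] 0.43
carrier0 top [152.3 195.3  12.   10.5] 0.41
carrier0 top [125.2 191.5  15.1  15.8] 0.41
carrier0 scene [349.6 265.6  13.6  16.1] 0.75
carrier0 scene [313.9 257.5  10.   19.5] 0.74
carrier0 scene [268.1 246.7  17.3  22. ] 0.71
carrier0 scene [332.9 284.8  17.7  20.8] 0.61
carrier0 scene [371.4 304.2  16.8  13.5] 0.47
carrier0 scene [379.  284.6  13.8  12.9] 0.45
follower top [152.  220.1  15.8  10.3] 0.57
follower scene [361.6 247.7  15.6  16.4] 0.53
jar_a top [184.8 199.   15.1  14.3] 0.59
jar_a top [217.8 185.7  10.7  18.8] 0.45
jar_a scene [289.9 230.6  13.9  17.6] 0.82
jar_a scene [326.1 237.8  14.2  22.5] 0.64
jar_b top [184.8 199.   15.1  14.3] 0.59
jar_b top [217.8 185.7  10.7  18.8] 0.45
jar_b scene [289.9 230.6  13.9  17.6] 0.82
jar_b scene [326.1 237.8  14.2  22.5] 0.64
magazine top [261.3 160.1 108.2  45.9] 0.79
magazine scene [169.5 168.2 100.4  70.8] 0.97
reader top [277.4 151.5 148.3  59.5] 0.97
reader scene [123.5 118.  101.2 124. ] 0.85
rail top [274.8 159.2  96.9  32.3] 0.96
rail scene [170.1 168.4 100.6  73.1] 0.62
lever_tip top [409.5 186.2   8.9  14.4] 0.42
lever_tip scene [159.2 118.7  10.3  24. ] 0.47
rail_mouth top [276.5 155.8  91.8  36.6] 0.74
rail_mouth top [262.2 163.9 105.9  41.2] 0.42
rail_mouth scene [176.3 168.9  74.6  33.1] 0.84
magazine_end top [261.6 162.7 109.8  46.2] 0.82
magazine_end scene [169.2 168.3  98.7  71.9] 0.93
magazine_side top [260.5 162.  109.5  43.5] 0.66
magazine_side scene [174.3 169.8  95.1  67. ] 0.82
```

View pics/c1.png

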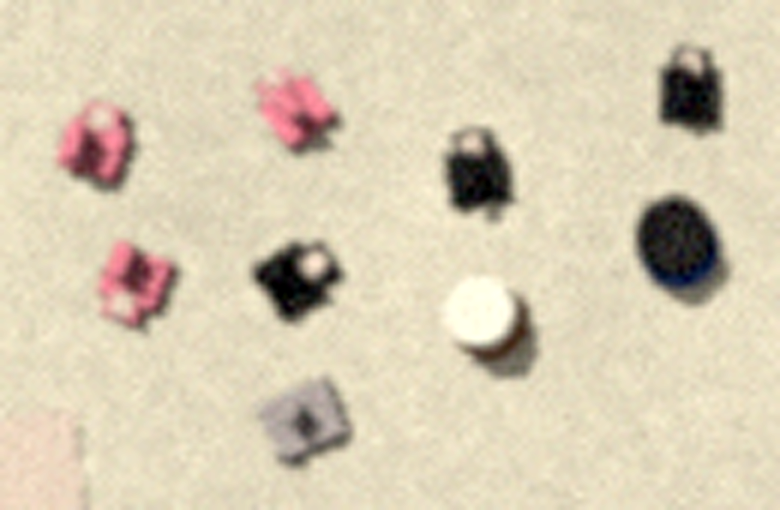

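View pics/c2.png

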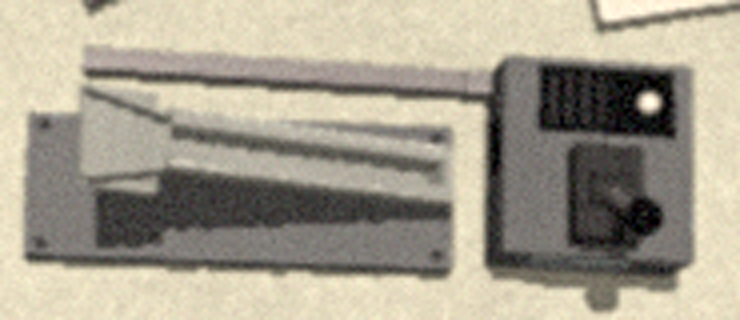

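View pics/c3.png

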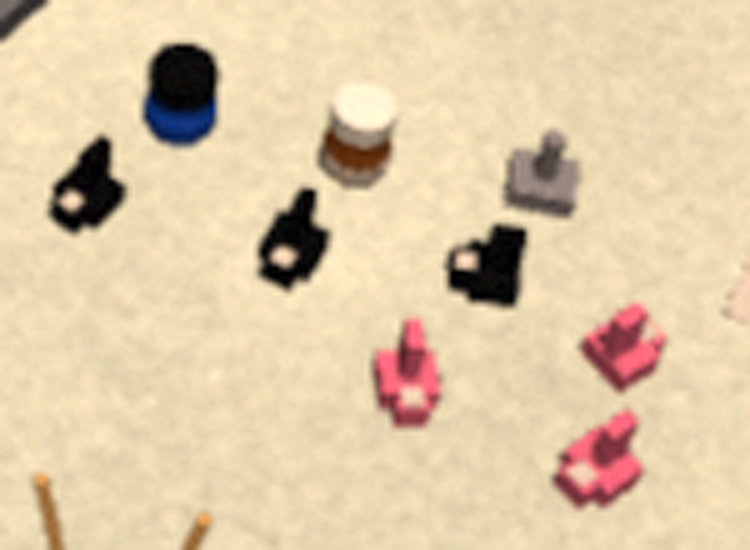

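View pics/c4.png

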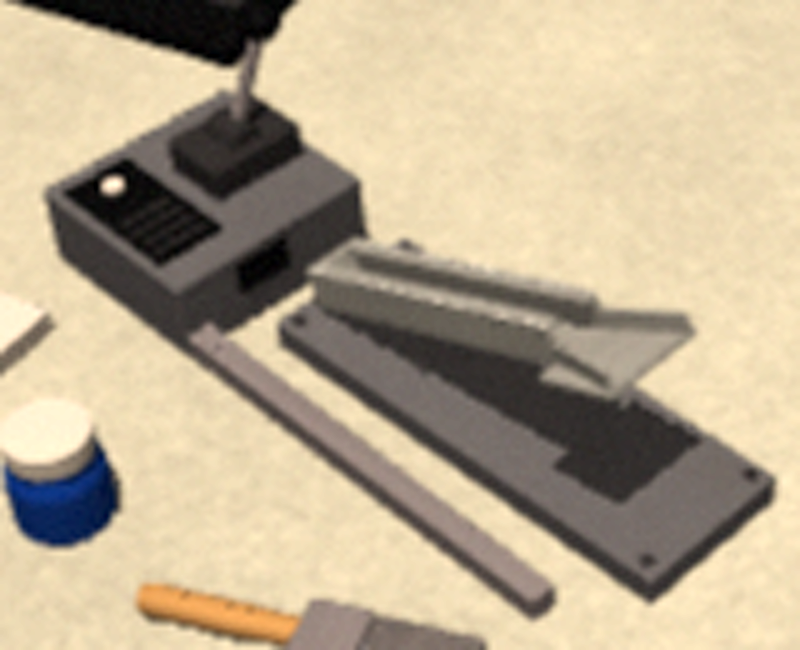

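Run:
```python
from h import *
for n in('top','scene'):
    d=np.load('last_%s.npz'%n)['d'];W=world(n,d)
    m=(d>0)&(W[...,0]>.3)&(W[...,0]<.9)&(W[...,1]>-.5)&(W[...,1]<.6)
    zz=W[...,2][m]; t=zz[abs(zz)<.012]; print(n,'table z',np.median(t),t.std(), (d==0).mean())
    def rect(lo,hi,xr,yr,lab):
        q=m&(W[...,2]>lo)&(W[...,2]<hi)&(W[...,0]>xr[0])&(W[...,0]<xr[1])&(W[...,1]>yr[0])&(W[...,1]<yr[1])
        P=W[q]; 
        if len(P)<10: return
        r=cv2.minAreaRect(P[:,:2].astype(np.float32)); print(lab,len(P),'z',np.median(P[:,2]).round(4),np.round(r[0],4),np.round(r[1],4),round(r[2],2),np.round(cv2.boxPoints(r),4).tolist())
    rect(.052,.068,(.4,.8),(-.45,-.15),'housing')
    rect(.014,.026,(.6,.75),(-.28,.1),'fence')
    rect(.015,.028,(.4,.66),(-.3,.1),'mag')
    # carrier heights
    rect(.03,.055,(.4,.8),(.05,.3),'x')
```

```text
top table z -0.0006212423561346622 0.0029644714451481325 0.0038960774739583335
housing 2092 z 0.0592 [ 0.6785 -0.2963] [0.2639 0.2865] 80.96 [[0.5162000060081482, -0.4041000008583069], [0.7991999983787537, -0.44909998774528503], [0.8406999707221985, -0.18850000202655792], [0.557699978351593, -0.14350000023841858]]
fence 902 z 0.0196 [ 0.6751 -0.0732] [0.3448 0.1494] 89.89 [[0.6000999808311462, -0.24539999663829803], [0.7494000196456909, -0.24570000171661377], [0.7501000165939331, 0.09910000115633011], [0.6007000207901001, 0.09929999709129333]]
mag 2229 z 0.0211 [ 0.5898 -0.0978] [0.1216 0.3959] 2.48 [[0.5205000042915344, 0.09740000218153], [0.5375999808311462, -0.29820001125335693], [0.6590999960899353, -0.2928999960422516], [0.6420000195503235, 0.10270000249147415]]
x 184 z 0.0448 [0.5895 0.2099] [0.0936 0.2444] 27.96 [[0.4909000098705292, 0.29589998722076416], [0.6054999828338623, 0.07999999821186066], [0.6881999969482422, 0.12389999628067017], [0.5735999941825867, 0.33980000019073486]]
scene table z -0.0007535254367617993 0.0025201824552225755 0.0040130615234375
housing 1240 z 0.0
[... 205 characters left out ...]
99549388885]]
fence 1774 z 0.0202 [ 0.6733 -0.0892] [0.3758 0.15  ] 89.28 [[0.5958999991416931, -0.2761000096797943], [0.7458999752998352, -0.27799999713897705], [0.7505999803543091, 0.09780000150203705], [0.600600004196167, 0.09969999641180038]]
mag 1964 z 0.021 [ 0.5933 -0.0747] [0.1194 0.3519] 1.88 [[0.527899980545044, 0.09920000284910202], [0.5393999814987183, -0.2524999976158142], [0.6588000059127808, -0.24860000610351562], [0.6471999883651733, 0.1031000018119812]]
x 214 z 0.0436 [0.5589 0.2354] [0.0701 0.1603] 55.91 [[0.47290000319480896, 0.25130000710487366], [0.6057000160217285, 0.16140000522136688], [0.6449999809265137, 0.21950000524520874], [0.5121999979019165, 0.3093999922275543]]
```

```bash
cat > fit.py <<'E'
from h import *
from scipy.optimize import least_squares
def sdbox(P,lo,hi):
    c=(np.array(lo)+hi)/2;h=(np.array(hi)-lo)/2
    q=np.abs(P-c)-h
    return np.linalg.norm(np.maximum(q,0),axis=1)+np.minimum(q.max(1),0)
READER=[((0,0,0),(.013,.31,.02)),((-.13,-.14,0),(.02,0,.06))]
MAG=[((-.11,0,0),(0,.32,.022))]
CAR=[((-.018,-.015,0),(.008,.015,.016)),((.008,-.009,0),(.018,.009,.016)),((-.017,-.0045,.016),(.001,.0045,.045))]
FOL=[((-.018,-.015,0),(.018,.015,.016)),((-.0053,-.0053,.016),(.0053,.0053,.048))]
def loc(P,p):
    c,s=np.cos(p[2]),np.sin(p[2]);x=P[:,0]-p[0];y=P[:,1]-p[1]
    return np.c_[c*x+s*y,-s*x+c*y,P[:,2]]
def cloud(cams=('top','scene')):
    out=[]
    for n in cams:
        d=np.load('last_%s.npz'%n)['d'];W=world(n,d);P=W[d>0];P[:,2]+=.0007;out.append(P)
    return out
def fit(model,P,p0,f=.004):
    def res(p):
        L=loc(P,p);s=P[:,2].copy()
        for lo,hi in model:s=np.minimum(s,sdbox(L,lo,hi))
        return s
    r=least_squares(res,p0,loss='soft_l1',f_scale=f,x_scale=[.01,.01,.05],diff_step=1e-4)
    r2=min((least_squares(res,r.x+np.array([0,0,a]),loss='soft_l1',f_scale=f,x_scale=[.01,.01,.05]) for a in (-.1,0,.1)),key=lambda r:r.cost)
    return r2.x,np.mean(np.abs(res(r2.x)))
def near(P,c,r): return P[np.hypot(P[:,0]-c[0],P[:,1]-c[1])<r]
E
python3 - <<'E'
from fit import *
T,S=cloud()
for nm,C in(('top',[T]),('scene',[S]),('both',[T,S])):
    P=np.vstack(C)
    q=P[(P[:,0]>.45)&(P[:,0]<.8)&(P[:,1]>-.45)&(P[:,1]<.2)&(P[:,2]<.07)]
    # reader: drop mag pts
    r,e=fit(READER,q[(q[:,0]>.655)|(q[:,1]<-.21)],[.665,-.22,-.05]);print(nm,'reader',np.round(r,4),np.degrees(r[2]).round(2),e)
    a=q[(q[:,2]<.028)&(q[:,0]<.66)&(q[:,1]>-.2)]
    r,e=fit(MAG,a,[.63,-.2,-.03]);print(nm,'mag',np.round(r,4),np.degrees(r[2]).round(2),e)
d=np.load('last_top.npz')['d'];W=world('top',d)
for u,v in[(225,170),(189,183),(159,201),(161,225),(191,207),(223,195),(412,193)]:
    print((u,v),np.round(np.nanmedian(W[v-2:v+3,u-2:u+3].reshape(-1,3),0),4), W[v-7:v+8,u-7:u+8,2].max().round(3))
E
```

```text
top reader [ 0.6719 -0.244  -0.0275] -1.58 0.004143377036035287
top mag [ 0.6448 -0.1984  0.0052] 0.3 0.0021348541290830843
scene reader [ 0.6749 -0.2464 -0.0381] -2.18 0.10698244162741778
scene mag [ 0.6465 -0.2156  0.0042] 0.24 0.0016693950600899104
both reader [ 0.6735 -0.2455 -0.0343] -1.96 0.0493153814460893
both mag [ 0.6461 -0.1993  0.005 ] 0.29 0.0019884271396308478
(225, 170) [0.6277 0.2145 0.0358] 1.336
(189, 183) [0.5827 0.3181 0.0422] 1.336
(159, 201) [0.5263 0.4055 0.0178] 0.049
(161, 225) [0.4561 0.3935 0.0179] 0.051
(191, 207) [0.5088 0.3061 0.0498] 1.336
(223, 195) [0.5486 0.2157 0.0453] 1.336
(412, 193) [ 0.5536 -0.3017  0.1582] 0.17
```

```bash
cat > ov.py <<'E'
from fit import *
def draw(img,cam,model,p,col):
    c,s=np.cos(p[2]),np.sin(p[2]);R=np.array([[c,-s,0],[s,c,0],[0,0,1]])
    for lo,hi in model:
        k=np.array([[(lo,hi)[i>>j&1][j] for j in range(3)] for i in range(8)])@R.T+[p[0],p[1],0]
        q=proj(cam,k)
        for i in range(8):
            for j in range(3):
                if not i>>j&1: yield q[i],q[i|1<<j]
def overlay(cam,items,box,s,fn):
    p=np.load('last_%s.npz'%cam)['p'];x0,y0,x1,y1=box
    c=cv2.resize(p[y0:y1,x0:x1],None,fx=s,fy=s,interpolation=cv2.INTER_CUBIC)
    c=np.clip(c.astype(float)*1.6,0,255).astype(np.uint8)[...,::-1].copy()
    cols=[(0,0,255),(0,200,0),(255,100,0),(200,0,200),(0,200,200),(0,120,255)]
    for k,(m,q) in enumerate(items):
        for a,b in draw(c,cam,m,q,None):
            f=lambda t:tuple(int(v) for v in np.round((t-[x0,y0]+.5)*s))
            cv2.line(c,f(a),f(b),cols[k%6],1,cv2.LINE_AA)
    cv2.imwrite('pics/'+fn,c)
E
python3 - <<'E'
from ov import *
T,S=cloud()
for nm,C in(('top',[T]),('scene',[S]),('both',[T,S])):
    P=np.vstack(C)
    q=P[(P[:,0]>.5)&(P[:,0]<.75)&(P[:,1]>-.45)&(P[:,1]<.12)&(P[:,2]<.066)&(P[:,2]>-.008)]
    r,e=fit(READER,q[((q[:,0]>.661)&(q[:,2]<.03))|(q[:,1]<-.235)],[.672,-.244,-.03],.003);print(nm,'reader',np.round(r,4),np.degrees(r[2]).round(2),e)
overlay('top',[(READER,[.6735,-.2455,-.0343]),(MAG,[.646,-.2,.005])],(255,140,440,220),4,'o1.png')
overlay('scene',[(READER,[.6735,-.2455,-.0343]),(MAG,[.646,-.2,.005])],(115,120,275,250),5,'o2.png')
E
```

```text
top reader [ 0.6719 -0.244  -0.0275] -1.57 0.0023739363087095875
scene reader [ 0.6749 -0.2464 -0.0382] -2.19 0.0019835552338893737
both reader [ 0.6735 -0.2455 -0.0344] -1.97 0.002291702312629165
```

View pics/o1.png

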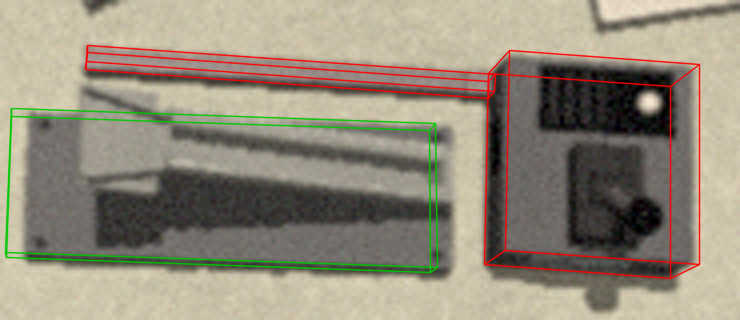

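View pics/o2.png

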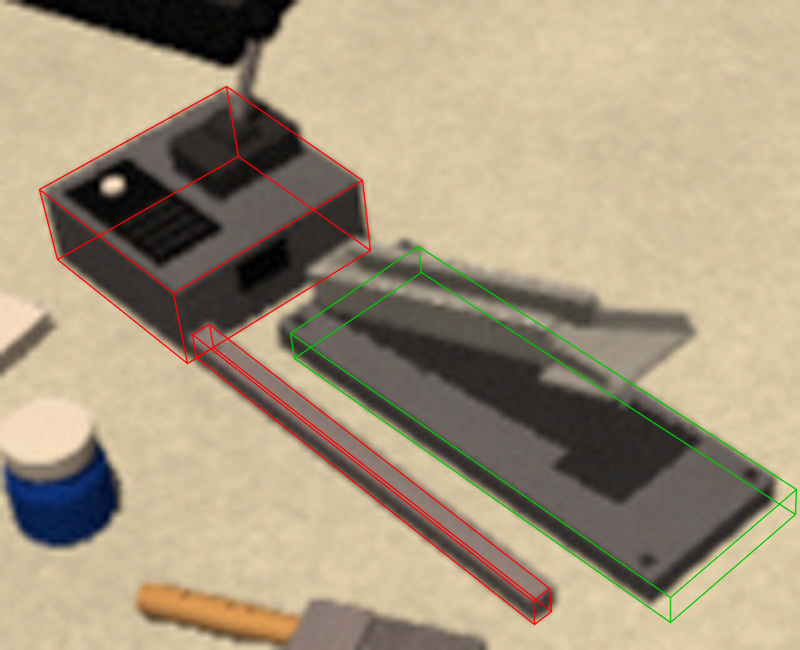

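```bash
cat > go.py <<'E'
import sys,numpy as np
from scipy.spatial.transform import Rotation as Ro
from cell import monitor
def state():
    o=monitor.get_obs();return o
def delta(pos,rpy=None):
    """total shift (mm, in present tool axes) and rotvec(deg, tool axes) to target"""
    o=state();R=Ro.from_euler('xyz',o['tool_rot'],degrees=True)
    d=R.inv().apply(np.array(pos)-o['tool_pos'])*1000
    w=np.zeros(3)
    if rpy is not None: w=np.degrees((R.inv()*Ro.from_euler('xyz',rpy,degrees=True)).as_rotvec())
    print('shift',np.round(d,1),'turn',np.round(w,2),'| q',np.round(o['qpos'],0),'F',np.round(o['force'],1),'t',o['time_s'])
if __name__=='__main__':
    v=[float(a) for a in sys.argv[1:]]
    delta(v[:3],v[3:] or None)
E
python3 go.py .45 .45 .19 180 0 178
```

```text
shift [-283.4  -80.2   -1.4] turn [  0.     0.   -16.55] | q [-71.  18.  -4.  83.   1.  79.  -3.] F [ 0.7 -0.5  0.2] t 1.2
```

Emit:
servo_tool(commands=[0,0,0,0,0,-8.3,0,0,0,0,0,-8.3], jaw=0)

```text
time_s: 1.4
tool_pos: [0.2068, 0.6163, 0.1886]
tool_rot: [180.0, 0.0, 178.4]
force: [-0.1, 0.4, 0.1]
grip_width: 0.0782
```

```bash
python3 go.py .45 .45 .19 180 0 178;python3 go.py .49 -.10 .19 180 0 178
```

```text
shift [-247.8 -159.4   -1.4] turn [0.   0.01 0.39] | q [-69.  18.  -6.  83.   2.  79.  13.] F [-0.1  0.4  0.1] t 1.4
shift [-303.2 -708.    -1.4] turn [0.   0.01 0.39] | q [-69.  18.  -6.  83.   2.  79.  13.] F [-0.1  0.4  0.1] t 1.4
```

Emit:
servo_tool(commands=[-35,-23,0,0,0,0,-35,-23,0,0,0,0,-35,-23,0,0,0,0,-35,-23,0,0,0,0,-35,-23,0,0,0,0,-35,-23,0,0,0,0,-35,-23,0,0,0,0,-8,-42,0,0,0,0,-8,-42,0,0,0,0,-8,-42,0,0,0,0])

```text
time_s: 2.4
tool_pos: [0.4663, 0.3185, 0.1885]
tool_rot: [180.0, 0.0, 178.0]
force: [1.8, -0.3, -0.1]
grip_width: 0.0029
```

Emit:
servo_tool(commands=[-3,-42,0,0,0,0,-3,-42,0,0,0,0,-3,-42,0,0,0,0,-3,-42,0,0,0,0,-3,-42,0,0,0,0,-3,-42,0,0,0,0,-3,-42,0,0,0,0,-3,-42,0,0,0,0,-3,-42,0,0,0,0,-3,-42,0,0,0,0])

```text
time_s: 3.4
tool_pos: [0.4815, -0.1022, 0.189]
tool_rot: [180.0, 0.1, 178.1]
force: [1.1, 0.9, 0.0]
grip_width: 0.0001
```

```bash
python3 go.py .50 -.105 .008 180 0 178
```

```text
shift [-18.4  -2.3 181. ] turn [0.03 0.07 0.06] | q [-20.  -2.  29. 106.   1.  76.  96.] F [1.1 0.9 0. ] t 3.4
```

Emit:
servo_tool(commands=[-2,0,36,0,0,0,-2,0,36,0,0,0,-2,0,36,0,0,0,-2,0,36,0,0,0,-2,0,30,0,0,0,0,0,5,0,0,0,0,0,0,0,0,0])

```text
time_s: 4.1
tool_pos: [0.4911, -0.1009, 0.0093]
tool_rot: [-180.0, -0.1, 178.0]
force: [-0.0, 0.9, 0.0]
grip_width: 0.0004
```

Emit:
servo_tool(commands=[-8,0,0,0,0,0,-8,0,0,0,0,0,-8,0,0,0,0,0,-5,0,0,0,0,0,-5,0,0,0,0,0,0,0,0,0,0,0])

```text
time_s: 4.7
tool_pos: [0.5264, -0.1021, 0.0097]
tool_rot: [-180.0, 0.0, 178.1]
force: [-0.1, -0.7, -1.0]
grip_width: 0.0003
```

Emit:
servo_tool(commands=[-4,0,0,0,0,0,-4,0,0,0,0,0,-4,0,0,0,0,0,-4,0,0,0,0,0,-4,0,0,0,0,0])

```text
time_s: 5.2
tool_pos: [0.5448, -0.1026, 0.0092]
tool_rot: [180.0, -0.1, 178.1]
force: [-2.7, -0.6, -0.2]
grip_width: 0.0006
```

Emit:
servo_tool(commands=[-3,0,0,0,0,0,-3,0,0,0,0,0])

```text
time_s: 5.4
tool_pos: [0.5515, -0.1029, 0.0094]
tool_rot: [180.0, -0.0, 178.1]
force: [-3.3, 0.1, 0.4]
grip_width: 0.0006
```

Emit:
servo_tool(commands=[-3,0,0,0,0,0,-2,0,0,0,0,0])

```text
time_s: 5.6
tool_pos: [0.5569, -0.1031, 0.0096]
tool_rot: [180.0, 0.0, 178.1]
force: [-2.8, 0.3, 1.0]
grip_width: 0.0007
```

Emit:
servo_tool(commands=[-2,0,0,0,0,0,0,0,0,0,0,0])

```text
time_s: 5.8
tool_pos: [0.5589, -0.1032, 0.0096]
tool_rot: [-180.0, 0.0, 178.1]
force: [-3.0, 0.1, 0.5]
grip_width: 0.0005
```

Emit:
servo_tool(commands=[-2,0,0,0,0,0,0,0,0,0,0,0])

```text
time_s: 6.0
tool_pos: [0.5608, -0.1032, 0.0096]
tool_rot: [-180.0, 0.0, 178.1]
force: [-1.7, 0.4, 0.3]
grip_width: 0.0004
```

Emit:
servo_tool(commands=[-2,0,0,0,0,0,0,0,0,0,0,0])

```text
time_s: 6.2
tool_pos: [0.5628, -0.1033, 0.0097]
tool_rot: [180.0, 0.0, 178.1]
force: [-2.7, 0.3, 1.1]
grip_width: 0.0006
```

Run:
```python
from ov import *
snap('top');snap('scene')
overlay('top',[(READER,[.6735,-.2455,-.0343])],(255,140,440,220),4,'o3.png')
```

```text
(no output)
```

View pics/o3.png

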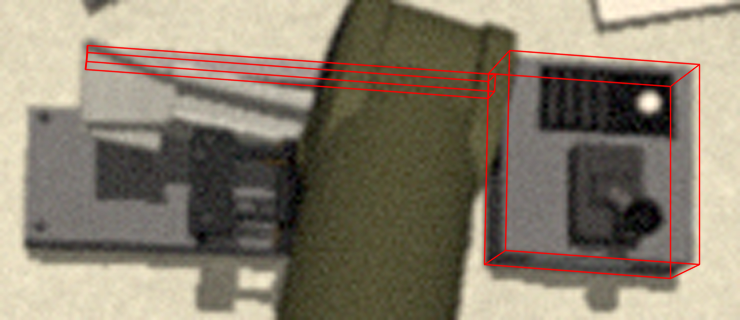

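Run:
```python
from ov import *
overlay('scene',[(READER,[.6735,-.2455,-.0343])],(115,120,275,250),5,'o4.png')
```

```text
(no output)
```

View pics/o4.png

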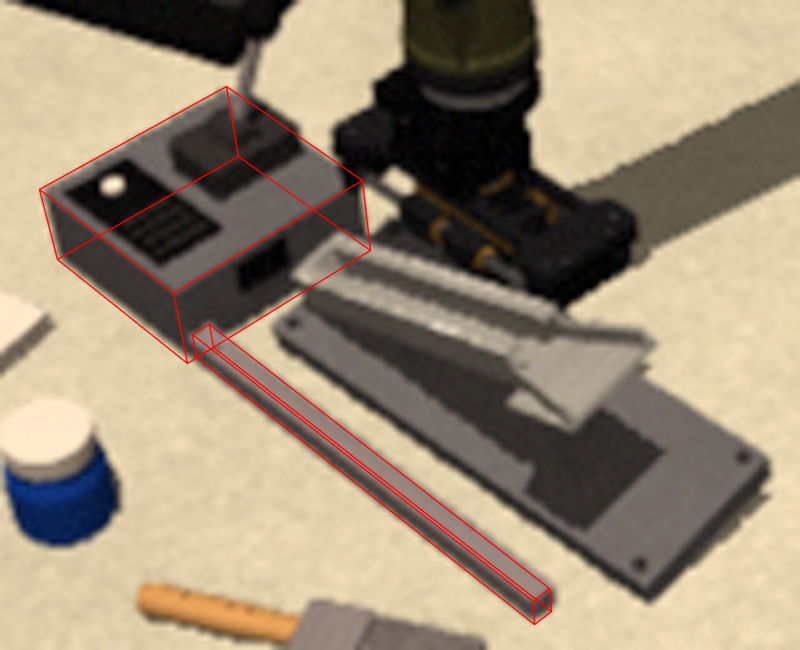

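Emit:
servo_tool(commands=[3,0,0,0,0,0,3,0,0,0,0,0,3,0,0,0,0,0,3,0,0,0,0,0,3,0,0,0,0,0,3,0,0,0,0,0,3,0,0,0,0,0,3,0,0,0,0,0,0,0,0,0,0,0])

```text
time_s: 7.2
tool_pos: [0.5381, -0.1025, 0.0096]
tool_rot: [180.0, -0.0, 178.0]
force: [-2.9, -0.4, 0.3]
grip_width: 0.0006
```

Run:
```python
from ov import *
snap('top');snap('scene')
T,S=cloud()
P=np.vstack([T,S]);q=P[(P[:,0]>.45)&(P[:,0]<.8)&(P[:,1]>.03)&(P[:,1]<.2)&(P[:,2]<.028)&(P[:,2]>-.008)&(P[:,0]<.665)]
r,e=fit(MAG,q,[.646,-.21,0.]);print(r,e)
overlay('top',[(READER,[.6735,-.2455,-.0343]),(MAG,r)],(255,140,440,220),4,'o5.png')
overlay('scene',[(READER,[.6735,-.2455,-.0343]),(MAG,r)],(115,120,275,250),5,'o6.png')
```

```text
[ 0.64534597 -0.21528105  0.00089137] 0.001952595387596989
```

View pics/o5.png

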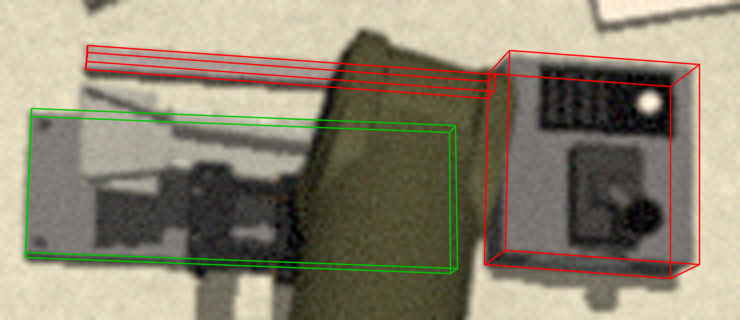

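View pics/o6.png

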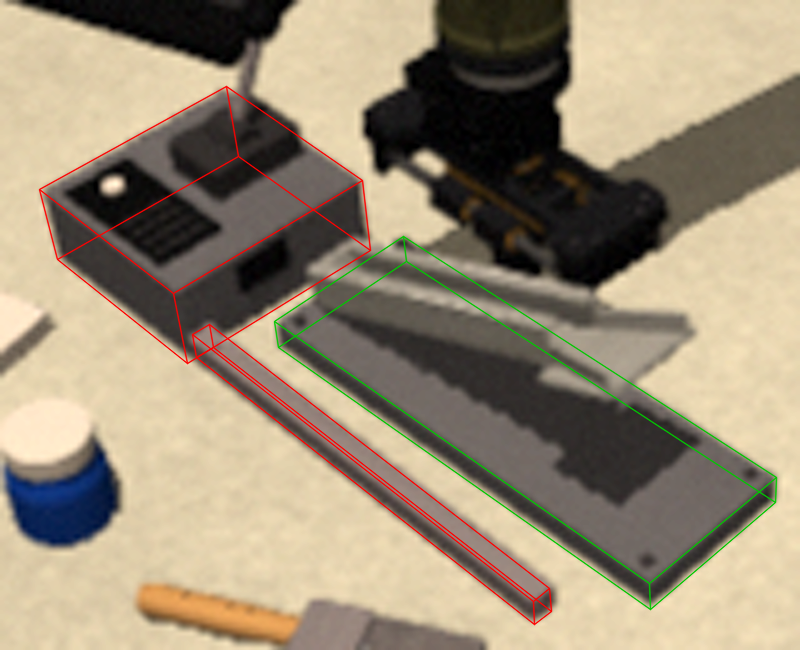

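Run:
```python
from ov import *
o=monitor.get_obs();t=o['tool_pos'];print(t,o['force'])
TIP=[((-.0095,-.012,0),(.0095,.012,.07))]
BODY=[((-.0375,-.095,.07),(.0375,.095,.14))]
q=[t[0],t[1],np.radians(178)]
overlay('scene',[(TIP,q),(BODY,q)],(175,120,275,210),8,'o7.png')
overlay('top',[(TIP,q),(BODY,q)],(280,150,400,230),6,'o8.png')
```

```text
[ 0.53866344 -0.10241182  0.00972067] [-2.77769882 -0.22395196  1.36455563]
```

View pics/o7.png

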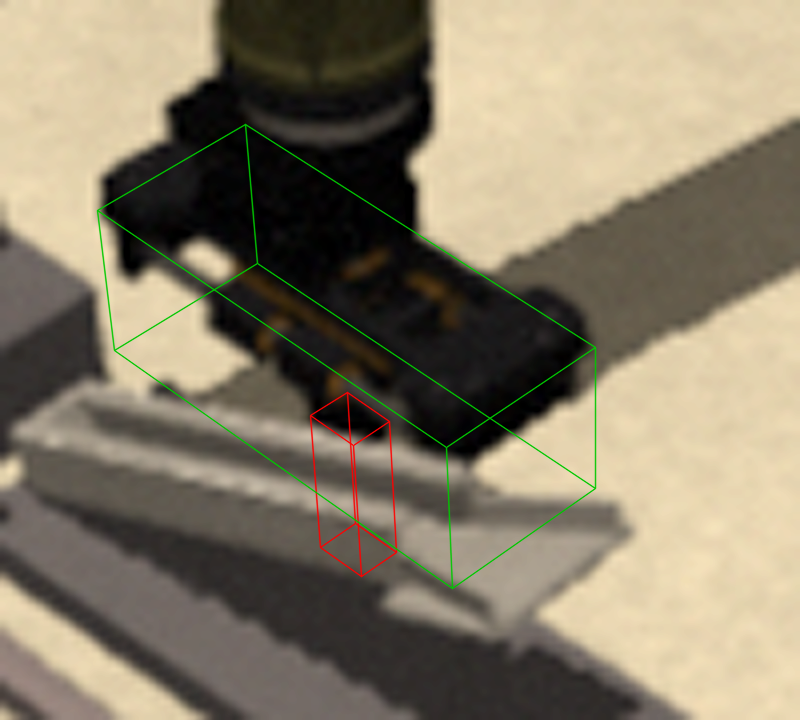

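View pics/o8.png

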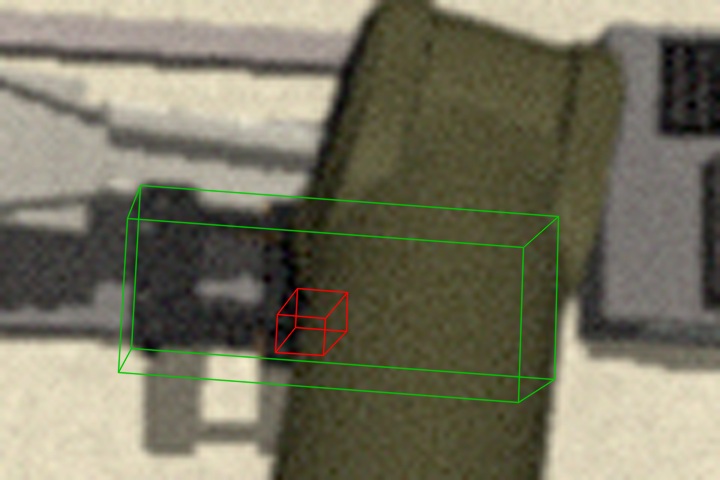

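Emit:
servo_tool(commands=[5,0,0,0,0,0,5,0,0,0,0,0,5,0,0,0,0,0,5,0,0,0,0,0,5,0,0,0,0,0,5,0,0,0,0,0])

```text
time_s: 7.9
tool_pos: [0.5082, -0.1014, 0.0096]
tool_rot: [180.0, 0.0, 178.0]
force: [0.2, -0.3, 0.2]
grip_width: 0.0007
```

Run:
```python
from ov import *
snap('top');snap('scene')
o=monitor.get_obs();t=o['tool_pos'];print(t,o['force'])
TIP=[((-.0095,-.015,0),(.0095,.015,.07))]
BODY=[((-.0375,-.095,.07),(.0375,.095,.14))]
q=[t[0],t[1],np.radians(178)]
m=[.6453,-.2153,.0009]
overlay('scene',[(TIP,q),(BODY,q),(MAG,m)],(175,120,275,210),8,'o9.png')
overlay('top',[(TIP,q),(BODY,q),(MAG,m)],(260,150,400,230),5,'o10.png')
```

```text
[ 0.50784447 -0.10141102  0.00956133] [ 0.21184725  0.20299927 -0.7059777 ]
```

View pics/o9.png

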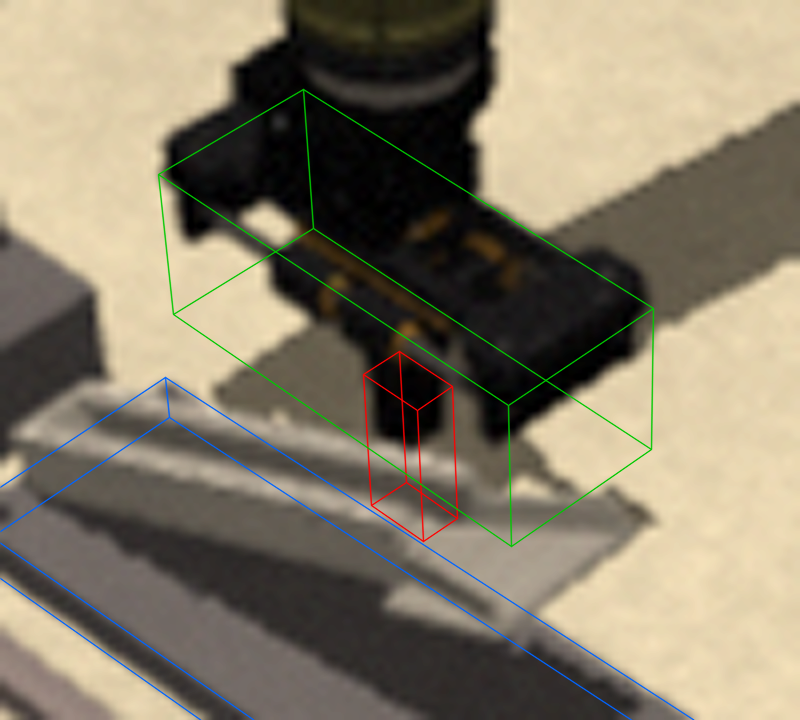

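View pics/o10.png

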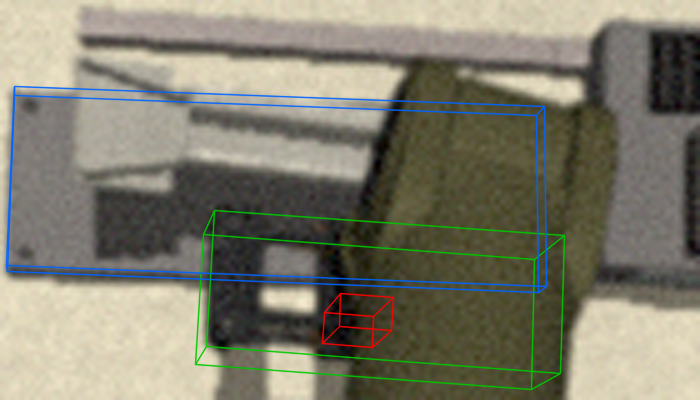

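Emit:
servo_tool(commands=[0,0,0,0,-7,0,0,0,0,0,-7,0,0,0,0,0,-7,0,0,0,0,0,0,0])

```text
time_s: 8.4
tool_pos: [0.5008, -0.0999, 0.0052]
tool_rot: [179.8, 20.6, 177.9]
force: [-0.7, 0.6, 0.2]
grip_width: 0.0004
```

```bash
python3 go.py .5178 -.103 .0090
```

```text
shift [-17.4  -2.5   2.5] turn [0. 0. 0.] | q [-19.  -4.  30. 134.  -3.  29. 101.] F [-0.7  0.6  0.2] t 8.4
```

Emit:
servo_tool(commands=[-6,-1,1,0,0,0,-6,-1,1,0,0,0,-6,0,1,0,0,0,-3,0,1,0,0,0,0,0,0,0,0,0])

```text
time_s: 8.9
tool_pos: [0.5309, -0.1044, 0.0136]
tool_rot: [-179.9, 21.0, 178.1]
force: [0.5, -0.2, -0.1]
grip_width: 0.0004
```

Emit:
servo_tool(commands=[-3.7,0,1.4,0,0,0,-3.7,0,1.4,0,0,0,0,0,0,0,0,0])

```text
time_s: 9.2
tool_pos: [0.538, -0.1045, 0.0135]
tool_rot: [-180.0, 21.0, 178.1]
force: [-0.3, 0.5, -0.5]
grip_width: 0.0005
```

Emit:
servo_tool(commands=[-3.7,0,1.4,0,0,0,-3.7,0,1.4,0,0,0,0,0,0,0,0,0])

```text
time_s: 9.5
tool_pos: [0.5461, -0.1047, 0.0137]
tool_rot: [-180.0, 21.0, 178.1]
force: [0.6, -0.2, 0.2]
grip_width: 0.0004
```

Run:
```python
from ov import *
snap('top');snap('scene')
m=[.6453,-.2153,.0009]
overlay('scene',[(MAG,m)],(175,120,275,210),8,'o11.png')
overlay('top',[(MAG,m)],(260,150,400,230),5,'o12.png')
```

```text
(no output)
```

View pics/o11.png

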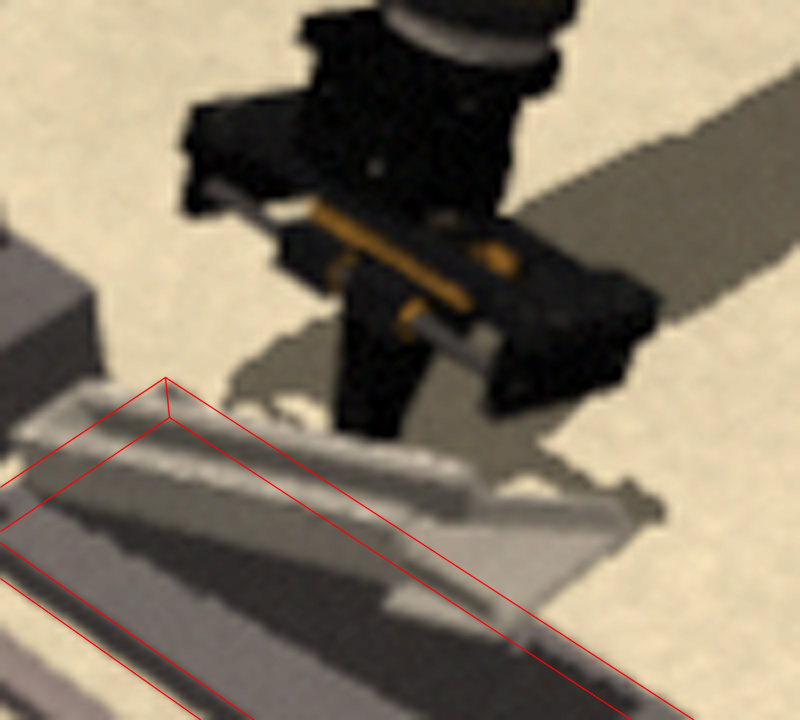

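View pics/o12.png

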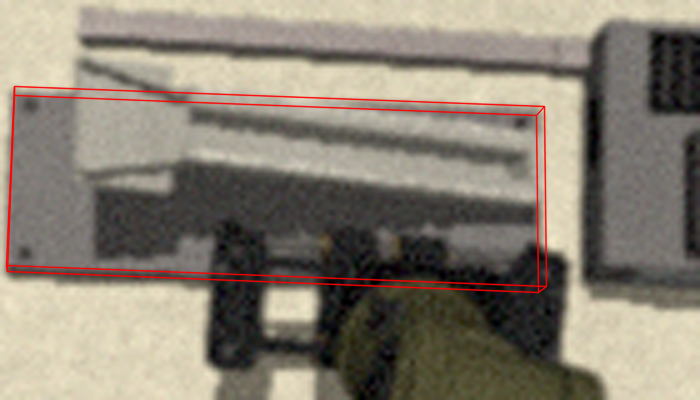

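Run:
```python
from ov import *
o=monitor.get_obs();print(o['tool_pos'],o['tool_rot'])
W=world('scene',np.load('last_scene.npz')['d']); 
for v in range(155,176,2):
    print(v,[tuple(np.round(W[v,u],3)) for u in (219,222,225)])
W=world('top',np.load('last_top.npz')['d'])
for v in range(196,212,2):
    print(v,[tuple(np.round(W[v,u],3)) for u in (328,331,338,345,348)])
print(proj('top',o['tool_pos']),proj('scene',o['tool_pos']))
```

```text
[ 0.54539505 -0.10471674  0.01340305] [-179.99936486   20.99658005  178.04993695]
155 [(np.float64(0.538), np.float64(-0.095), np.float64(0.141)), (np.float64(0.537), np.float64(-0.084), np.float64(0.146)), (np.float64(0.526), np.float64(-0.082), np.float64(0.14))]
157 [(np.float64(0.54), np.float64(-0.093), np.float64(0.135)), (np.float64(0.541), np.float64(-0.079), np.float64(0.144)), (np.float64(0.536), np.float64(-0.072), np.float64(0.144))]
159 [(np.float64(0.541), np.float64(-0.093), np.float64(0.129)), (np.float64(0.542), np.float64(-0.079), np.float64(0.137)), (np.float64(0.539), np.float64(-0.07), np.float64(0.14))]
161 [(np.float64(0.527), np.float64(-0.109), np.float64(0.102)), (np.float64(0.542), np.float64(-0.079), np.float64(0.129)), (np.float64(0.539), np.float64(-0.07), np.float64(0.132))]
163 [(np.float64(0.525), np.float64(-0.111), np.float64(0.092)), (np.float64(0.528), np.float64(-0.094), np.float64(0.103)), (np.float64(0.524), np.float64(-0.086), np.float64(0.106))]
165 [(np.float64(0.531), np.float64(-0.105), np.float64(0.091)), (np.float64(0.528), np.float64(-0
[... 2793 characters left out ...]
float64(-0.112), np.float64(0.247))]
208 [(np.float64(0.506), np.float64(-0.079), np.float64(0.137)), (np.float64(0.492), np.float64(-0.074), np.float64(0.223)), (np.float64(0.485), np.float64(-0.085), np.float64(0.264)), (np.float64(0.484), np.float64(-0.1), np.float64(0.274)), (np.float64(0.485), np.float64(-0.107), np.float64(0.271))]
210 [(np.float64(0.488), np.float64(-0.068), np.float64(0.213)), (np.float64(0.483), np.float64(-0.071), np.float64(0.246)), (np.float64(0.478), np.float64(-0.083), np.float64(0.277)), (np.float64(0.475), np.float64(-0.095), np.float64(0.298)), (np.float64(0.476), np.float64(-0.103), np.float64(0.297))]
[330.94005771 202.32952511] [217.03680846 185.86493273]
```

Emit:
servo_tool(commands=[18,0,-7,0,0,0,18,0,-7,0,0,0,0,40,0,0,0,0,0,40,0,0,0,0,0,40,0,0,0,0,0,40,0,0,0,0,0,40,0,0,0,0,0,40,0,0,0,0,0,0,0,0,0,0])

```text
time_s: 10.5
tool_pos: [0.5154, 0.143, 0.0145]
tool_rot: [179.9, 21.1, 178.5]
force: [0.2, 0.4, -0.0]
grip_width: 0.0009
```

Run:
```python
from ov import *
snap('top');snap('scene')
o=monitor.get_obs();t=o['tool_pos'];print(t,o['tool_rot'])
u,v=proj('scene',t).astype(int);print(u,v)
c=np.load('last_scene.npz')['p'][v-50:v+25,u-50:u+50]
c=cv2.resize(c,None,fx=8,fy=8,interpolation=cv2.INTER_CUBIC)[...,::-1].copy();c=np.clip(c*1.6,0,255).astype(np.uint8)
cv2.circle(c,(404,404),4,(0,0,255),1)
cv2.imwrite('pics/o13.png',c)
W=world('scene',np.load('last_scene.npz')['d'])
for r in range(v-20,v+6,2): print(r,[tuple(map(float,np.round(W[r,k],3))) for k in (u-4,u-2,u,u+2,u+4)])
```

```text
[0.51458259 0.13722098 0.013442  ] [-179.96851091   20.9742193   178.18775026]
282 218
198 [(0.441, 0.06, -0.007), (0.443, 0.069, 0.0), (0.436, 0.072, -0.002), (0.501, 0.127, 0.082), (0.503, 0.136, 0.09)]
200 [(0.453, 0.069, -0.001), (0.449, 0.074, -0.001), (0.441, 0.076, -0.005), (0.503, 0.129, 0.078), (0.499, 0.133, 0.077)]
202 [(0.459, 0.074, -0.002), (0.456, 0.08, -0.0), (0.453, 0.085, 0.001), (0.506, 0.132, 0.073), (0.502, 0.136, 0.073)]
204 [(0.466, 0.08, -0.001), (0.458, 0.082, -0.007), (0.458, 0.089, -0.001), (0.507, 0.133, 0.067), (0.504, 0.138, 0.068)]
206 [(0.471, 0.085, -0.003), (0.469, 0.091, -0.0), (0.465, 0.095, -0.0), (0.51, 0.136, 0.063), (0.507, 0.141, 0.064)]
208 [(0.48, 0.092, -0.0), (0.473, 0.094, -0.004), (0.514, 0.132, 0.055), (0.513, 0.138, 0.058), (0.511, 0.145, 0.061)]
210 [(0.488, 0.099, 0.003), (0.477, 0.098, -0.007), (0.48, 0.107, 0.002), (0.514, 0.139, 0.051), (0.511, 0.145, 0.054)]
212 [(0.494, 0.103, 0.001), (0.488, 0.107, -0.001), (0.485, 0.112, 0.0), (0.481, 0.116, -0.0), (0.517, 0.149, 0.052)]
214 [(0.498, 0.107, -0.002), (0.495, 0.112, -0.0), (0.493, 0.118, 0.002), (0.487, 0.121, -0.0), (0.483, 0.126, -0.0)]
216 [(0.503, 0.111, -0.003), (0.499, 0.116, -0.004), (0.495, 0.12, -0.003), (0.496, 0.128, 0.003), (0.49, 0.131, 0.0)]
218 [(0.508, 0.116, -0.005), (0.506, 0.122, -0.002), (0.501, 0.125, -0.003), (0.498, 0.13, -0.003), (0.498, 0.138, 0.003)]
220 [(0.516, 0.122, -0.003), (0.512, 0.126, -0.003), (0.51, 0.132, -0.0), (0.506, 0.137, 0.0), (0.498, 0.138, -0.005)]
222 [(0.524, 0.129, -0.0), (0.517, 0.131, -0.004), (0.514, 0.136, -0.003), (0.509, 0.14, -0.004), (0.505, 0.144, -0.005)]
```

View pics/o13.png

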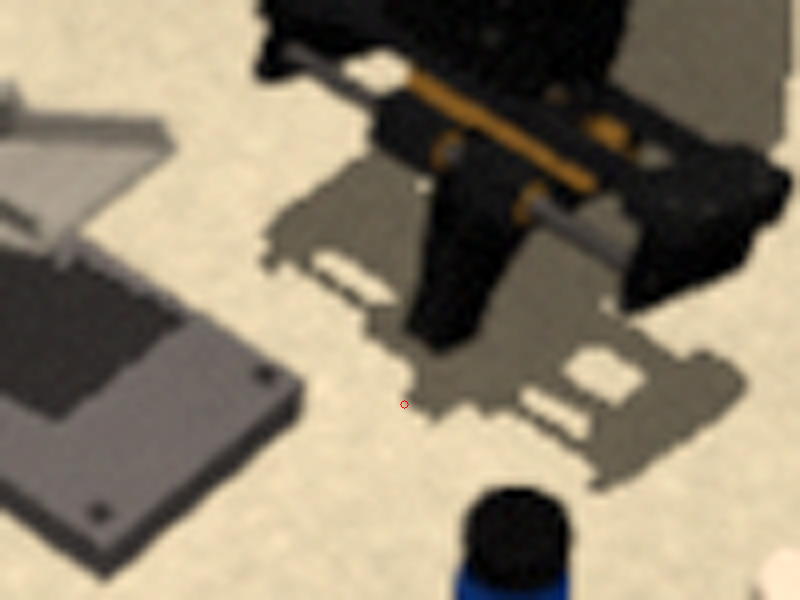

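Emit:
servo_tool(commands=[0,0,0,0,7,0,0,0,0,0,7,0,0,0,0,0,7,0,0,0,0,0,0,0,0,0,0,0,0,0], jaw=40)

```text
time_s: 11.1
tool_pos: [0.515, 0.1344, 0.0128]
tool_rot: [-179.9, -0.0, 177.9]
force: [-0.8, 0.4, 0.3]
grip_width: 0.0327
```

Run:
```python
from ov import *
snap('top');snap('scene')
o=monitor.get_obs();t=o['tool_pos'];print(t,o['tool_rot'],o['grip_width'])
u,v=proj('scene',t).astype(int);print(u,v)
def cr(cam,fn):
    u,v=proj(cam,t).astype(int)
    c=np.load('last_%s.npz'%cam)['p'][v-50:v+25,u-50:u+50]
    c=cv2.resize(c,None,fx=8,fy=8,interpolation=cv2.INTER_CUBIC)[...,::-1].copy();c=np.clip(c*1.6,0,255).astype(np.uint8)
    q=(proj(cam,t)-[u-50,v-50]+.5)*8
    cv2.circle(c,(int(q[0]),int(q[1])),4,(0,0,255),1)
    cv2.imwrite('pics/'+fn,c)
cr('scene','o14.png');cr('top','o15.png')
P=world('scene',np.load('last_scene.npz')['d'])
m=(abs(P[...,0]-t[0])<.06)&(abs(P[...,1]-t[1])<.08)&(P[...,2]>.012)&(P[...,2]<.09)
q=P[m];
for a in np.arange(.015,.09,.005):
    k=q[(q[:,2]>=a)&(q[:,2]<a+.005)]
    if len(k):print(a.round(3),len(k),k.min(0).round(3),k.max(0).round(3))
```

```text
[0.51350494 0.13549437 0.01310448] [-1.79972010e+02 -4.05673548e-02  1.77999940e+02] 0.037101330726920546
282 218
0.015 66 [0.537 0.056 0.015] [0.573 0.212 0.02 ]
0.02 95 [0.536 0.056 0.02 ] [0.573 0.209 0.025]
0.025 8 [0.541 0.058 0.025] [0.573 0.215 0.028]
0.03 3 [0.566 0.202 0.033] [0.573 0.214 0.035]
0.035 3 [0.566 0.202 0.035] [0.573 0.211 0.039]
0.04 16 [0.539 0.199 0.041] [0.571 0.214 0.045]
0.045 39 [0.512 0.115 0.045] [0.571 0.215 0.05 ]
0.05 15 [0.51 0.11 0.05] [0.528 0.162 0.055]
0.055 20 [0.509 0.108 0.055] [0.53  0.163 0.059]
0.06 13 [0.509 0.111 0.06 ] [0.53  0.161 0.065]
0.065 18 [0.51  0.108 0.066] [0.531 0.163 0.07 ]
0.07 17 [0.509 0.109 0.07 ] [0.528 0.164 0.075]
0.075 14 [0.51  0.107 0.075] [0.529 0.165 0.08 ]
0.08 13 [0.515 0.106 0.08 ] [0.53  0.165 0.085]
0.085 10 [0.508 0.105 0.086] [0.529 0.161 0.09 ]
```

View pics/o14.png

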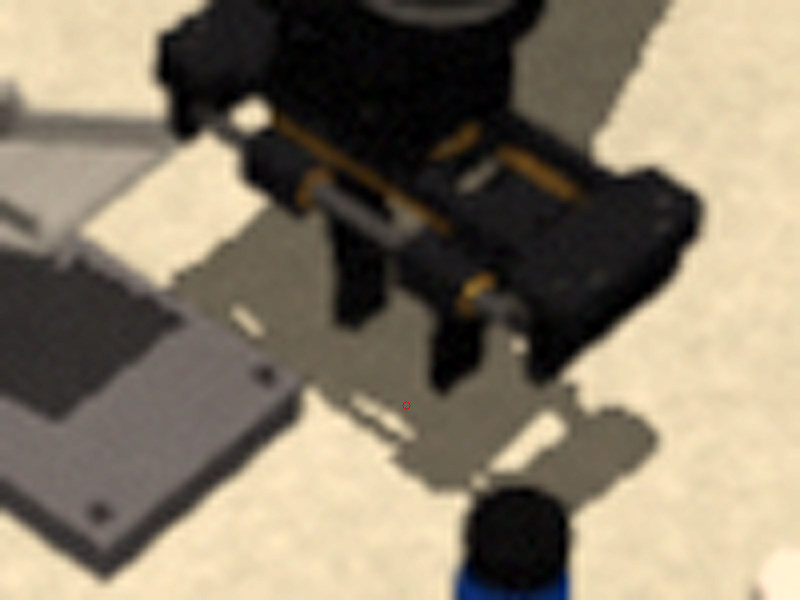

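View pics/o15.png

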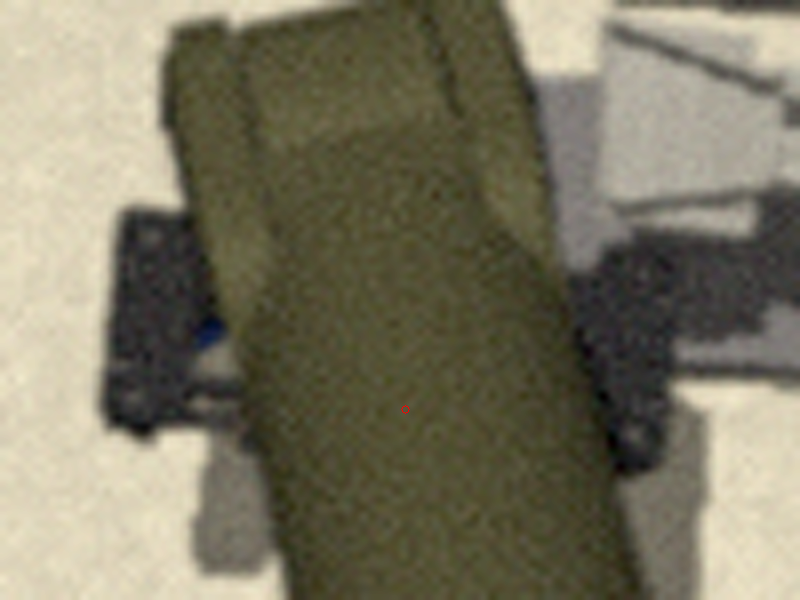

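Emit:
servo_tool(commands=[0,0,10,0,0,0,0,0,10,0,0,0,0,0,4,0,0,0,0,0,0,0,0,0])

```text
time_s: 11.6
tool_pos: [0.5137, 0.1363, -0.0115]
tool_rot: [-180.0, -0.1, 178.1]
force: [0.8, 0.8, -0.4]
grip_width: 0.0396
```

Emit:
servo_tool(commands=[0,0,3,0,0,0,0,0,0,0,0,0])

```text
time_s: 11.8
tool_pos: [0.5148, 0.1365, -0.0136]
tool_rot: [180.0, -0.0, 178.1]
force: [0.2, -0.3, 0.1]
grip_width: 0.04
```

Emit:
servo_tool(commands=[0,0,2,0,0,0,0,0,0,0,0,0])

```text
time_s: 12.0
tool_pos: [0.5149, 0.1365, -0.0155]
tool_rot: [180.0, 0.0, 178.0]
force: [0.4, 0.2, 0.7]
grip_width: 0.0404
```

Emit:
servo_tool(commands=[0,0,3,0,0,0,0,0,0,0,0,0])

```text
time_s: 12.2
tool_pos: [0.5147, 0.1364, -0.0187]
tool_rot: [-180.0, -0.0, 178.0]
force: [-0.2, 0.5, -0.5]
grip_width: 0.0401
```

Emit:
servo_tool(commands=[0,0,2,0,0,0,0,0,0,0,0,0])

```text
time_s: 12.4
tool_pos: [0.5147, 0.1364, -0.0206]
tool_rot: [-180.0, -0.0, 178.0]
force: [0.2, -0.6, 0.8]
grip_width: 0.0396
```

Emit:
servo_tool(commands=[0,0,2,0,0,0,0,0,0,0,0,0])

```text
time_s: 12.6
tool_pos: [0.5147, 0.1364, -0.0227]
tool_rot: [-180.0, -0.0, 178.0]
force: [0.8, -0.5, 0.1]
grip_width: 0.04
```

Emit:
servo_tool(commands=[0,0,2,0,0,0,0,0,0,0,0,0])

```text
time_s: 12.8
tool_pos: [0.5147, 0.1364, -0.0247]
tool_rot: [-180.0, -0.0, 178.1]
force: [0.1, 0.3, 0.3]
grip_width: 0.0398
```

Emit:
servo_tool(commands=[0,0,2,0,0,0,0,0,0,0,0,0])

```text
time_s: 13.0
tool_pos: [0.5147, 0.1364, -0.0267]
tool_rot: [-180.0, -0.0, 178.1]
force: [0.0, -1.0, -0.7]
grip_width: 0.0398
```

Emit:
servo_tool(commands=[0,0,2,0,0,0,0,0,0,0,0,0])

```text
time_s: 13.2
tool_pos: [0.5147, 0.1364, -0.0286]
tool_rot: [-180.0, -0.0, 178.0]
force: [-0.8, -0.2, -0.4]
grip_width: 0.0399
```

Emit:
servo_tool(commands=[0,0,2,0,0,0,0,0,0,0,0,0])

```text
time_s: 13.4
tool_pos: [0.5147, 0.1364, -0.0307]
tool_rot: [-180.0, -0.0, 178.0]
force: [0.5, -0.2, -0.0]
grip_width: 0.0398
```

Emit:
servo_tool(commands=[0,0,1,0,0,0,0,0,0,0,0,0])

```text
time_s: 13.6
tool_pos: [0.5149, 0.1364, -0.0315]
tool_rot: [-180.0, -0.0, 178.0]
force: [-0.0, 0.3, 0.3]
grip_width: 0.0403
```

Emit:
servo_tool(commands=[0,0,1,0,0,0,0,0,0,0,0,0])

```text
time_s: 13.8
tool_pos: [0.5148, 0.1365, -0.0325]
tool_rot: [-180.0, -0.0, 178.1]
force: [-0.5, -0.3, 0.2]
grip_width: 0.04
```

Emit:
servo_tool(commands=[0,0,1,0,0,0,0,0,0,0,0,0])

```text
time_s: 14.0
tool_pos: [0.5149, 0.1365, -0.0334]
tool_rot: [180.0, 0.0, 178.1]
force: [-0.2, -0.1, 0.9]
grip_width: 0.0403
```

Emit:
servo_tool(commands=[0,0,1,0,0,0,0,0,0,0,0,0])

```text
time_s: 14.2
tool_pos: [0.515, 0.1365, -0.0335]
tool_rot: [180.0, -0.0, 178.0]
force: [-2.6, -1.0, 6.8]
grip_width: 0.0401
```

Run:
```python
from ov import *
snap('scene')
o=monitor.get_obs();t=o['tool_pos'];print(t,o['force'])
cam='scene'
u,v=proj(cam,[t[0],t[1],0]).astype(int)
c=np.load('last_%s.npz'%cam)['p'][v-50:v+25,u-50:u+50]
c=cv2.resize(c,None,fx=8,fy=8,interpolation=cv2.INTER_CUBIC)[...,::-1].copy();c=np.clip(c*1.6,0,255).astype(np.uint8)
for dx in(-.0095,.0095):
  for dy in(-.035,-.02,.02,.035):
    q=(proj(cam,[t[0]+dx,t[1]+dy,0])-[u-50,v-50]+.5)*8
    cv2.circle(c,(int(q[0]),int(q[1])),4,(0,0,255),1)
cv2.imwrite('pics/o16.png',c)
```

```text
[ 0.51497572  0.13648736 -0.03356464] [-3.14645269 -0.07039419  6.85157524]
```

View pics/o16.png

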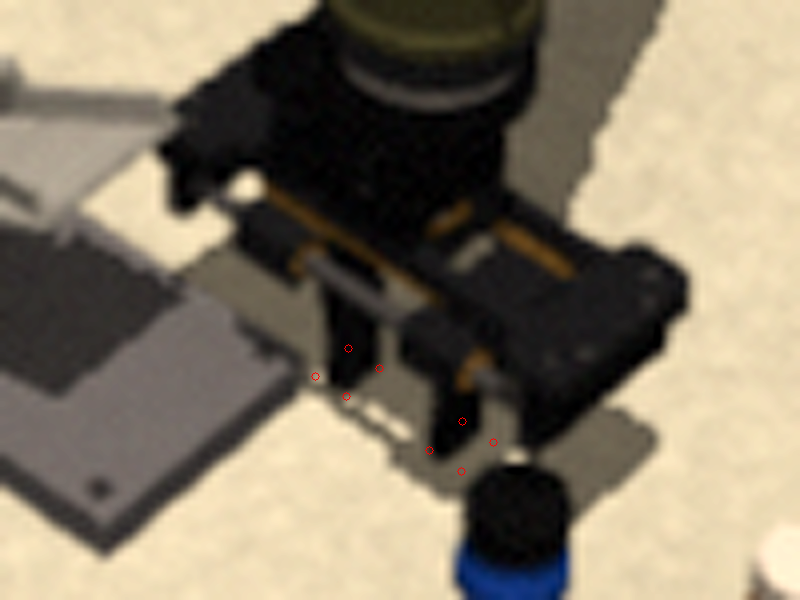

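Run:
```python
from h import *
a=np.radians(21)
t=np.array([.51458,.13722,.01344]);zt=np.array([np.sin(a),0,-np.cos(a)]);xf=np.array([np.cos(a),0,np.sin(a)])
for nm,c in(('tool',t-.0335*zt),('world',t+[0,0,.0335])):
    for sx in(-1,1):
        for sy in(-1,1):
            print(nm,sx,sy,((proj('scene',c+sx*.0095*xf+[0,sy*.012,0])-[232,168]+.5)*8).round())
```

```text
tool -1 -1 [423. 310.]
tool -1 1 [474. 342.]
tool 1 -1 [393. 323.]
tool 1 1 [444. 356.]
world -1 -1 [402. 324.]
world -1 1 [453. 356.]
world 1 -1 [372. 337.]
world 1 1 [423. 370.]
```

Emit:
servo_tool(commands=[0,0,-10,0,0,0,20,0,0,0,0,0,0,-40,0,0,0,0,0,-40,0,0,0,0,0,-40,0,0,0,0,0,-40,0,0,0,0,0,-40,0,0,0,0,0,-40,0,0,0,0,0,0,0,0,0,0,0,0,0,0,0,0], jaw=0)

```text
time_s: 15.25
tool_pos: [0.4869, -0.1036, -0.024]
tool_rot: [180.0, 0.0, 177.9]
force: [-0.1, 1.1, -0.5]
grip_width: 0.0005
```

```bash
cat > tip.py <<'E'
import sys,numpy as np
from scipy.spatial.transform import Rotation as Ro
from cell import monitor
L=.0335
def R_(r): return Ro.from_euler('xyz',r,degrees=True)
def tip(o=None):
    o=o or monitor.get_obs();return o['tool_pos']-L*R_(o['tool_rot']).apply([0,0,1])
def delta(pos,rpy=None):
    o=monitor.get_obs();R=R_(o['tool_rot'])
    if rpy is None: rpy=o['tool_rot']
    R2=R_(rpy); w=np.degrees((R.inv()*R2).as_rotvec())
    tgt=np.array(pos)+L*R2.apply([0,0,1])
    print('tip',tip(o).round(4),'rot',np.round(o['tool_rot'],1),'turn',np.round(w,2),'n',int(np.ceil(np.abs(w).max()/8.5)),'\nshift BEFORE turn',np.round(R.inv().apply(tgt-o['tool_pos'])*1000,1),'AFTER turn',np.round(R2.inv().apply(tgt-o['tool_pos'])*1000,1),'\nq',np.round(o['qpos'],0),'F',np.round(o['force'],1),'t',o['time_s'],'jaw',round(o['grip_width'],4))
if __name__=='__main__':
    v=[float(a) for a in sys.argv[1:]];delta(v[:3],v[3:] or None)
E
python3 tip.py .525 -.105 .009 180 0 178
```

```text
tip [ 0.4869 -0.1036  0.0095] rot [180.    0.  177.9] turn [ 0.01  0.04 -0.11] n 1 
shift BEFORE turn [-38.1  -0.    0.6] AFTER turn [-38.1  -0.1   0.5] 
q [ -8.  13.  19. 118.  -5.  50. 101.] F [-0.1  1.1 -0.5] t 15.25 jaw 0.0005
```

Emit:
servo_tool(commands=[-12,0,0,0,0,0,-12,0,0,0,0,0,-8,0,0,0,0,0,-4,0,0,0,0,0,-4,0,0,0,0,0,0,0,0,0,0,0])

```text
time_s: 15.85
tool_pos: [0.5257, -0.1035, -0.0251]
tool_rot: [180.0, -0.2, 178.1]
force: [-2.9, 1.1, 0.6]
grip_width: 0.0005
```

Emit:
servo_tool(commands=[-4,0,0,0,0,0,-4,0,0,0,0,0,-4,0,0,0,0,0,-4,0,0,0,0,0])

```text
time_s: 16.25
tool_pos: [0.5428, -0.1047, -0.0247]
tool_rot: [-180.0, -0.0, 178.0]
force: [-1.9, -1.6, -1.6]
grip_width: 0.0005
```

Emit:
servo_tool(commands=[-4,0,0,0,0,0,-4,0,0,0,0,0,-4,0,0,0,0,0])

```text
time_s: 16.55
tool_pos: [0.5455, -0.1033, -0.0253]
tool_rot: [179.8, -1.1, 178.1]
force: [-27.8, 4.2, 22.0]
grip_width: 0.0003
```

Run:
```python
from ov import *
snap('top');snap('scene')
T,S=cloud()
P=np.vstack([T,S]);q=P[(P[:,0]>.45)&(P[:,1]>.03)&(P[:,1]<.2)&(P[:,2]<.028)&(P[:,2]>-.008)&(P[:,0]<.675)]
r,e=fit(MAG,q,[.66,-.21,0.]);print(r,e,monitor.get_obs()['force'])
overlay('top',[(READER,[.6735,-.2455,-.0343]),(MAG,r)],(255,140,440,220),4,'o17.png')
overlay('scene',[(READER,[.6735,-.2455,-.0343]),(MAG,r)],(115,120,275,250),5,'o18.png')
```

```text
[ 0.67402537 -0.21119062  0.04298667] 0.0019085217705922684 [-22.88516593   3.62711485  18.21854122]
```

View pics/o17.png

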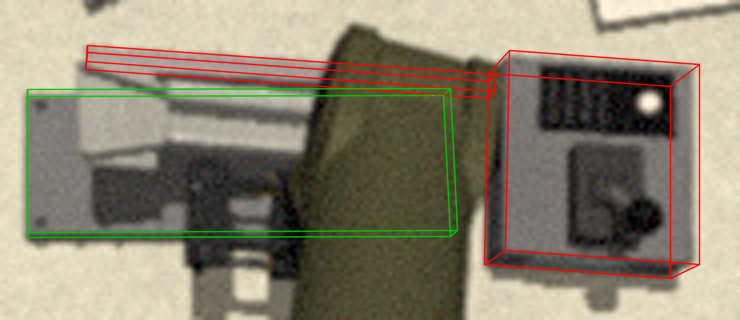

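View pics/o18.png

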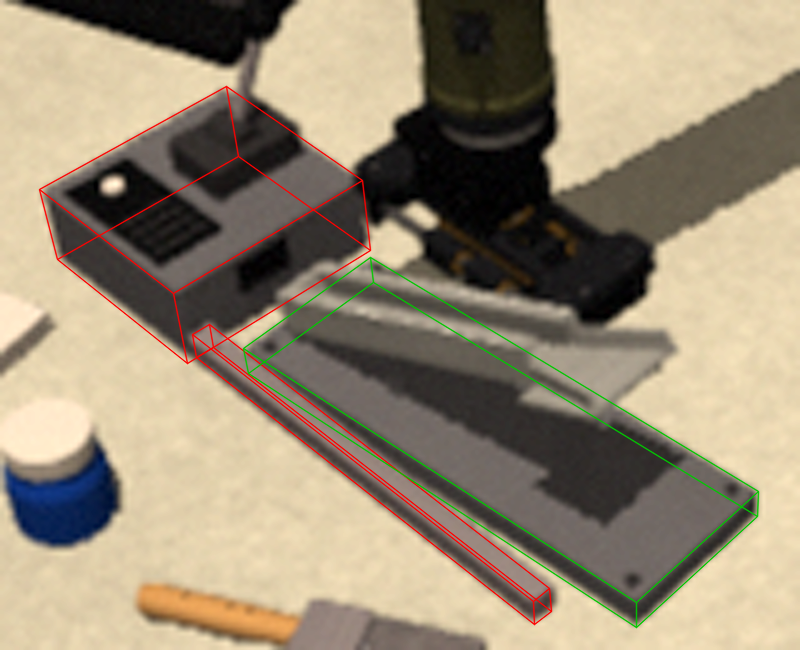

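Emit:
servo_tool(commands=[10,0,0,0,0,0,10,0,0,0,0,0,5,0,-10,0,-7,0,5,0,-10,0,-7,0,0,30,0,0,0,0,0,30,0,0,0,0,0,25,0,0,0,0,0,0,0,0,0,0,0,0,0,0,0,0])

```text
time_s: 17.55
tool_pos: [0.5276, -0.0186, -0.0042]
tool_rot: [180.0, 14.2, 178.1]
force: [0.1, -0.1, -0.1]
grip_width: 0.0005
```

```bash
python3 tip.py .525 -.015 .010 180 14 178; python3 tip.py .535 -.015 .010 180 14 178
```

```text
tip [ 0.5195 -0.0184  0.0283] rot [180.   14.2 178.1] turn [0.04 0.15 0.12] n 1 
shift BEFORE turn [-0.7  3.5 19.1] AFTER turn [-0.7  3.6 19.1] 
q [-16.   4.  15. 126.  -0.  36.  87.] F [ 0.1 -0.1 -0.1] t 17.55 jaw 0.0005
tip [ 0.5195 -0.0184  0.0283] rot [180.   14.2 178.1] turn [0.04 0.15 0.12] n 1 
shift BEFORE turn [-10.4   3.9  21.5] AFTER turn [-10.4   3.9  21.5] 
q [-16.   4.  15. 126.  -0.  36.  87.] F [ 0.1 -0.1 -0.1] t 17.55 jaw 0.0005
```

Emit:
servo_tool(commands=[0,0,10,0,0,0,0,0,9,0,0,0,-9.7,0,2.4,0,0,0,-9.7,0,2.4,0,0,0,-3.9,0,1,0,0,0,-3.9,0,1,0,0,0,0,0,0,0,0,0])

```text
time_s: 18.25
tool_pos: [0.5587, -0.0198, -0.024]
tool_rot: [180.0, 13.9, 178.1]
force: [-4.0, 1.3, 1.1]
grip_width: 0.0002
```

Emit:
servo_tool(commands=[-3.9,0,1,0,0,0,-2.9,0,0.7,0,0,0,0,0,0,0,0,0])

```text
time_s: 18.55
tool_pos: [0.5647, -0.0198, -0.0242]
tool_rot: [180.0, 13.8, 178.1]
force: [-5.3, 3.9, 2.0]
grip_width: 0.0008
```

```bash
python3 tip.py .5615 -.0184 .010
```

```text
tip [ 0.5567 -0.0195  0.0083] rot [180.   13.8 178.1] turn [0. 0. 0.] n 0 
shift BEFORE turn [-5.   1.3 -0.5] AFTER turn [-5.   1.3 -0.5] 
q [-15.  11.  14. 122.  -4.  34.  90.] F [-5.3  3.9  2. ] t 18.55 jaw 0.0008
```

Emit:
servo_tool(commands=[-2.9,0,0.5,0,0,0,0,0,0,0,0,0])

```text
time_s: 18.75
tool_pos: [0.5648, -0.0198, -0.0247]
tool_rot: [180.0, 13.5, 178.1]
force: [-14.4, 2.4, 9.1]
grip_width: 0.0003
```

Emit:
servo_tool(commands=[-2,0,0.3,0,0,0,0,0,0,0,0,0])

```text
time_s: 18.95
tool_pos: [0.5648, -0.0198, -0.0252]
tool_rot: [180.0, 13.3, 178.1]
force: [-19.1, 3.4, 13.9]
grip_width: 0.0001
```

```bash
cat > magfit.py <<'E'
from ov import *
import sys
snap('top');snap('scene')
T,S=cloud()
P=np.vstack([T,S]);q=P[(P[:,0]>.45)&(P[:,1]>float(sys.argv[2]))&(P[:,1]<.2)&(P[:,2]<.028)&(P[:,2]>-.008)&(P[:,0]<.674)]
r,e=fit(MAG,q,[.668,-.21,-.03]);print(r.round(4),e,'rel reader',loc(np.array([[r[0],r[1],0]]),[.6735,-.2455,-.0343]).round(4),r[2]+.0343,monitor.get_obs()['force'])
n=sys.argv[1]
overlay('top',[(READER,[.6735,-.2455,-.0343]),(MAG,r)],(255,140,440,220),4,n+'t.png')
overlay('scene',[(READER,[.6735,-.2455,-.0343]),(MAG,r)],(115,120,275,250),5,n+'s.png')
E
python3 magfit.py m1 .03
```

```text
[ 0.6736 -0.2172 -0.0196] 0.0019241261315536612 rel reader [[-0.0009  0.0283  0.    ]] 0.01465912514737001 [-18.26971373   3.33869189  12.20731421]
```

View pics/m1s.png

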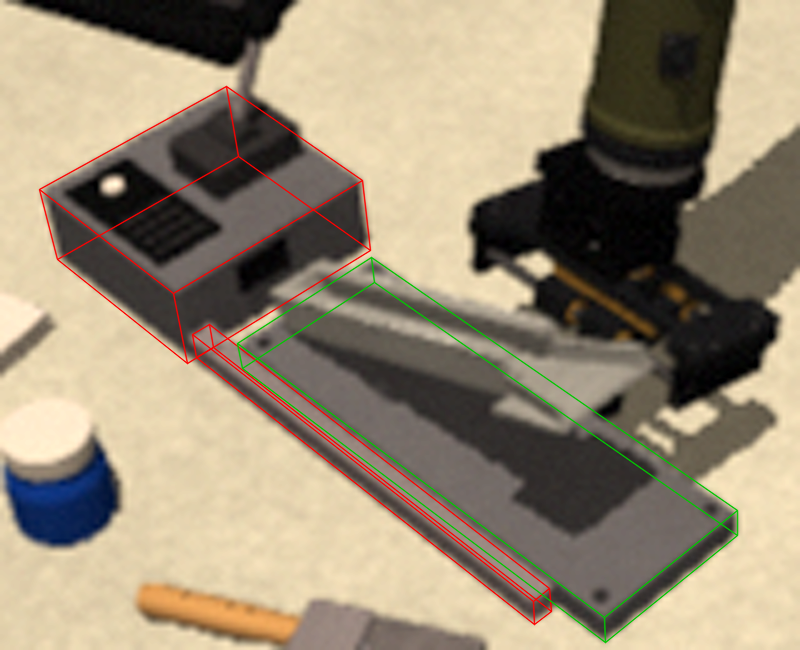

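Emit:
servo_tool(commands=[15,0,-5,0,0,0,20,0,-20,0,7,0,20,0,-30,0,6,0,0,20,-40,0,0,8.2,0,20,-30,0,0,8.2,0,20,-20,0,0,8.2,0,20,0,0,0,8.2,0,0,0,0,0,8.2,0,0,0,0,0,8.2])

```text
time_s: 19.95
tool_pos: [0.5273, 0.0589, 0.1112]
tool_rot: [179.1, 0.8, 128.6]
force: [-0.2, -0.8, -0.2]
grip_width: 0.0007
```

Emit:
servo_tool(commands=[0,0,0,0,0,8.2,0,0,0,0,0,8.2,0,0,0,0,0,8.2,0,0,0,0,0,8.2,0,0,0,0,0,8.2,0,0,0,0,0,0])

```text
time_s: 20.55
tool_pos: [0.5268, 0.058, 0.1109]
tool_rot: [178.8, -0.0, 87.8]
force: [-0.4, -0.2, -0.3]
grip_width: 0.0005
```

```bash
python3 tip.py .643 .135 .10 180 0 88
```

```text
tip [0.5261 0.058  0.1444] rot [178.8  -0.   87.8] turn [ 1.17 -0.02 -0.2 ] n 1 
shift BEFORE turn [ 81.4 112.2  46.8] AFTER turn [ 81.  113.5  44.4] 
q [-25.   6.  17. 108.  -2.  66. -10.] F [-0.4 -0.2 -0.3] t 20.55 jaw 0.0005
```

Emit:
servo_tool(commands=[40,0,0,1.2,0,0,39,0,0,0,0,0,0,38,0,0,-8,0,0,38,0,0,0,0,0,37,0,0,0,0,0,0,0,0,0,0,0,0,0,0,0,0])

```text
time_s: 21.25
tool_pos: [0.6418, 0.1324, 0.1093]
tool_rot: [-179.8, 8.0, 88.0]
force: [-0.0, -0.7, 0.0]
grip_width: 0.0005
```

```bash
python3 tip.py .643 .135 .01;  python3 magfit.py m2 -.3
```

```text
tip [0.6421 0.137  0.1425] rot [-179.8    8.    88. ] turn [0. 0. 0.] n 0 
shift BEFORE turn [ 16.5   1.5 131.5] AFTER turn [ 16.5   1.5 131.5] 
q [-29.  24.  14.  86.   2.  73. -19.] F [-0.  -0.7  0. ] t 21.25 jaw 0.0005
[ 0.6719 -0.2183 -0.0268] 0.0022474459176840926 rel reader [[-0.0026  0.0271  0.    ]] 0.00749364479315584 [ 0.94255364  0.08427659 -0.01471729]
```

View pics/m2s.png

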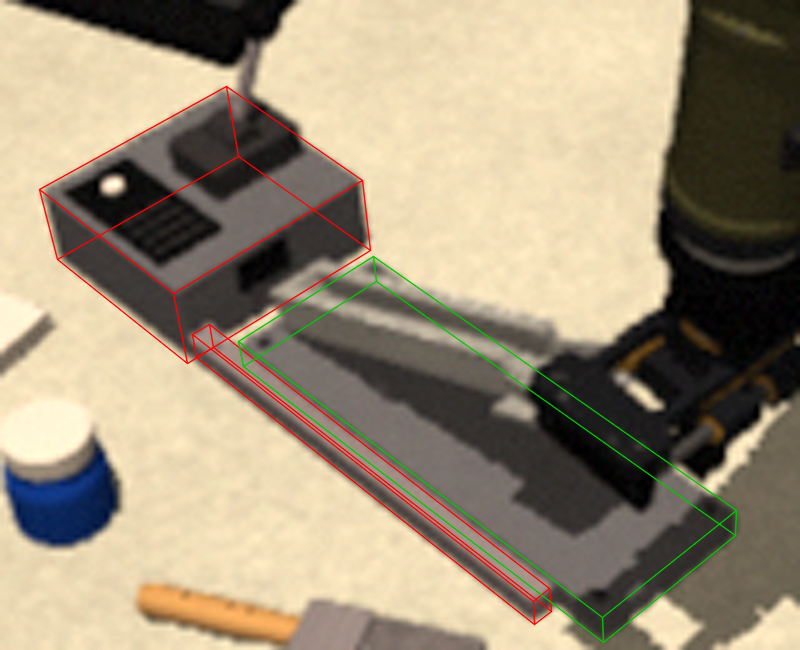

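Emit:
servo_tool(commands=[3.7,0,26.3,0,0,0,3.7,0,26.3,0,0,0,3.7,0,26.3,0,0,0,3.7,0,26.3,0,0,0,3.7,0,26.3,0,0,0,0,0,0,0,0,0,-9.9,0,1.4,0,0,0,-4,0,0.5,0,0,0,0,0,0,0,0,0])

```text
time_s: 22.25
tool_pos: [0.6418, 0.1173, -0.0206]
tool_rot: [-180.0, 8.0, 87.7]
force: [0.3, -0.5, 0.0]
grip_width: 0.0001
```

```bash
python3 tip.py .643 .085 .01
```

```text
tip [0.642  0.1219 0.0126] rot [-180.     8.    87.7] turn [0. 0. 0.] n 0 
shift BEFORE turn [-36.1   2.5   7.7] AFTER turn [-36.1   2.5   7.7] 
q [-27.  30.  13.  93.   1.  60. -19.] F [ 0.3 -0.5  0. ] t 22.25 jaw 0.0001
```

Emit:
servo_tool(commands=[-4,0,0.6,0,0,0,-4,0,0.6,0,0,0,-4,0,0.6,0,0,0,-4,0,0.6,0,0,0,-4,0,0.6,0,0,0,-4,0,0.6,0,0,0,0,0,0,0,0,0])

```text
time_s: 22.95
tool_pos: [0.6402, 0.0956, -0.0224]
tool_rot: [-179.9, 7.9, 87.9]
force: [0.4, 3.7, 3.2]
grip_width: 0.0003
```

Emit:
servo_tool(commands=[-4,0,0.6,0,0,0,-3,0,0.4,0,0,0,0,0,0,0,0,0])

```text
time_s: 23.25
tool_pos: [0.6398, 0.0884, -0.0225]
tool_rot: [-179.9, 7.9, 87.9]
force: [1.3, 3.3, 3.5]
grip_width: 0.0003
```

Emit:
servo_tool(commands=[-3,0,0.4,0,0,0,0,0,0,0,0,0])

```text
time_s: 23.45
tool_pos: [0.6396, 0.0855, -0.0225]
tool_rot: [-179.9, 7.9, 87.9]
force: [0.9, 4.5, 4.4]
grip_width: 0.0005
```

Emit:
servo_tool(commands=[-3,0,0.4,0,0,0,0,0,0,0,0,0])

```text
time_s: 23.65
tool_pos: [0.6394, 0.0824, -0.0226]
tool_rot: [-179.9, 7.9, 87.9]
force: [0.2, 5.4, 4.3]
grip_width: 0.0004
```

Emit:
servo_tool(commands=[-2,0,0.3,0,0,0,0,0,0,0,0,0])

```text
time_s: 23.85
tool_pos: [0.6394, 0.0816, -0.0226]
tool_rot: [-179.9, 7.9, 87.9]
force: [0.9, 6.6, 3.9]
grip_width: 0.0003
```

Emit:
servo_tool(commands=[-2,0,0.3,0,0,0,0,0,0,0,0,0])

```text
time_s: 24.05
tool_pos: [0.6394, 0.0816, -0.0226]
tool_rot: [-179.9, 7.7, 88.0]
force: [0.8, 8.9, 4.7]
grip_width: 0.0003
```

Emit:
servo_tool(commands=[-3,0,0.4,0,0,0,0,0,0,0,0,0])

```text
time_s: 24.25
tool_pos: [0.6394, 0.0815, -0.0225]
tool_rot: [-179.9, 7.5, 88.1]
force: [1.2, 13.0, 4.0]
grip_width: 0.0005
```

```bash
python3 magfit.py m3 -.3
```

```text
[ 0.6687 -0.2449 -0.0309] 0.002033652796761367 rel reader [[-0.0048  0.0005  0.    ]] 0.0033811234808733166 [ 0.98953175 12.91159856  5.46787907]
```

View pics/m3s.png

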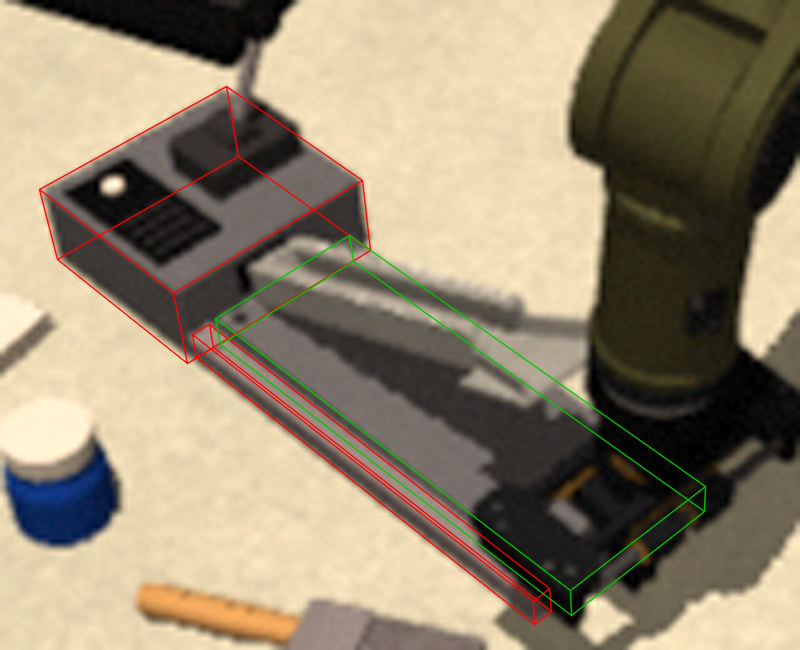

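View pics/m3t.png

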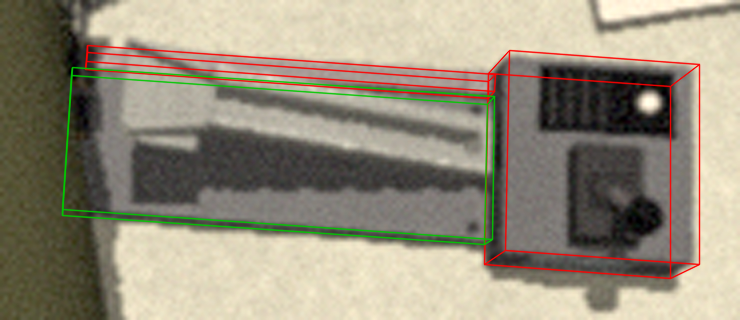

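Emit:
servo_tool(commands=[20,0,-3,0,0,0,10,0,-40,0,7.5,0,0,0,-50,0,0,-8.2,0,0,-50,0,0,-8.2,0,0,0,0,0,-8.2,0,0,0,0,0,-8.2,0,0,0,0,0,-8.2,0,0,0,0,0,-8.2,0,0,0,0,0,-8.2,0,0,0,0,0,-8.2])

```text
time_s: 25.35
tool_pos: [0.6394, 0.1087, 0.1138]
tool_rot: [-179.2, -0.1, 153.7]
force: [-0.0, -0.1, 0.2]
grip_width: 0.0009
```

Emit:
servo_tool(commands=[0,0,0,0,0,-8.2,0,0,0,0,0,-8.2,0,0,0,0,0,-8.2,0,0,0,0,0,0])

```text
time_s: 25.75
tool_pos: [0.6396, 0.109, 0.1139]
tool_rot: [-179.3, -0.4, 178.0]
force: [0.2, -0.4, 0.4]
grip_width: 0.0004
```

```bash
python3 magfit.py m4 -.3; python3 tip.py .515 -.08 .16 180 0 178;python3 tip.py .515 -.08 .009 180 0 178
```

```text
[ 0.6682 -0.2459 -0.0352] 0.0019779629869137493 rel reader [[-0.0052 -0.0006  0.    ]] -0.000913690242204522 [-0.42641965  1.08203366  0.38699304]
tip [0.6401 0.11   0.1478] rot [-179.4   -0.3  177.8] turn [-0.6  -0.31 -0.21] n 1 
shift BEFORE turn [ 117.5 -194.5   -9.5] AFTER turn [ 118.2 -193.9  -12.2] 
q [-11.  21.  -2.  88.   1.  71.  75.] F [-0.4  1.1  0.4] t 25.85 jaw 0.0004
tip [0.6401 0.11   0.1478] rot [-179.4   -0.3  177.8] turn [-0.6  -0.31 -0.21] n 1 
shift BEFORE turn [ 116.7 -192.9  141.5] AFTER turn [ 118.2 -193.9  138.8] 
q [-11.  21.  -2.  88.   1.  71.  75.] F [-0.4  1.1  0.4] t 25.85 jaw 0.0004
```

View pics/m4s.png

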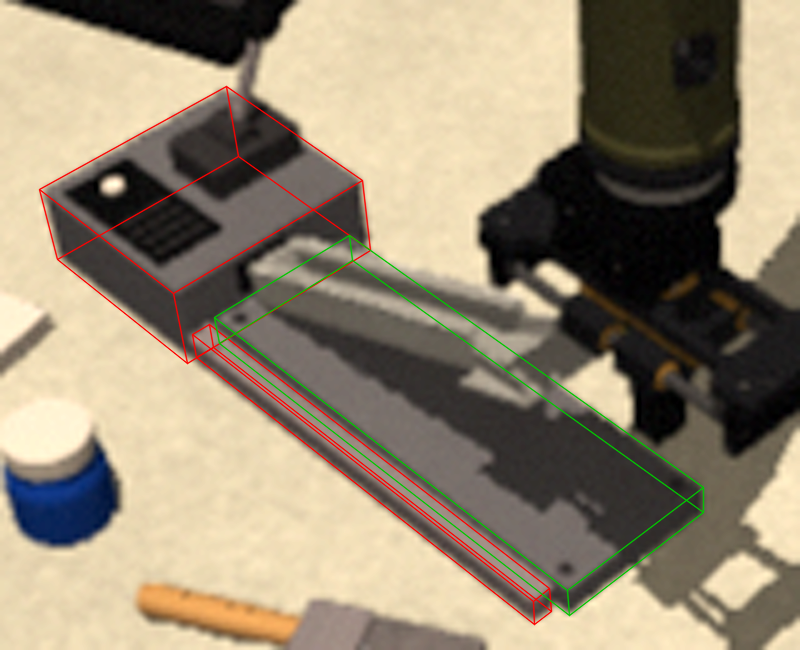

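Emit:
servo_tool(commands=[40,0,0,-0.6,-0.3,0,40,0,0,0,0,0,38,-40,0,0,0,0,0,-40,0,0,0,0,0,-40,20,0,0,0,0,-40,40,0,0,0,0,-34,40,0,0,0,0,0,38,0,0,0,0,0,0,0,0,0])

```text
time_s: 26.75
tool_pos: [0.5144, -0.0698, -0.0213]
tool_rot: [179.9, -0.5, 177.8]
force: [-2.2, 0.5, -0.4]
grip_width: 0.0001
```

```bash
python3 tip.py .545 -.08 .0095 180 0 178
```

```text
tip [ 0.5147 -0.0699  0.0122] rot [179.9  -0.5 177.8] turn [ 0.08 -0.54 -0.24] n 1 
shift BEFORE turn [-31.   -9.    2.4] AFTER turn [-30.9  -9.1   2.7] 
q [  1.  15.   5. 114.  -2.  52.  94.] F [-2.2  0.5 -0.4] t 26.75 jaw 0.0001
```

Emit:
servo_tool(commands=[-10,-4,2,0,0,0,-10,-4,0,0,0,0,-8,0,0,0,0,0,-6,0,0,0,0,0,-5,0,0,0,0,0,0,0,0,0,0,0])

```text
time_s: 27.35
tool_pos: [0.5542, -0.0783, -0.0182]
tool_rot: [179.9, -0.5, 178.0]
force: [-12.2, -0.5, 9.5]
grip_width: 0.0002
```

Emit:
servo_tool(commands=[-3,0,0,0,0,0,0,0,0,0,0,0])

```text
time_s: 27.55
tool_pos: [0.5541, -0.0783, -0.0186]
tool_rot: [179.9, -0.8, 178.0]
force: [-19.6, -0.4, 15.5]
grip_width: -0.0003
```

Emit:
servo_tool(commands=[-3,0,0,0,0,0,0,0,0,0,0,0])

```text
time_s: 27.75
tool_pos: [0.5537, -0.0782, -0.0199]
tool_rot: [179.9, -1.2, 178.2]
force: [-25.7, -0.6, 14.6]
grip_width: 0.0003
```

Emit:
servo_tool(commands=[10,0,-3,0,0,0,15,0,-10,0,0,0,20,0,-30,0,0,0,20,0,-40,0,0,0,10,0,-40,0,0,0,0,0,-40,0,0,0,0,0,0,0,0,0])

```text
time_s: 28.45
tool_pos: [0.4948, -0.0761, 0.1523]
tool_rot: [179.9, 0.9, 178.1]
force: [1.2, -0.6, 0.4]
grip_width: 0.0005
```

```bash
python3 magfit.py m5 -.3
python3 - <<'E'
from fit import *
T,S=cloud()
# fence front vs mag far edge: refit reader in both too
for C in([T],[S],[T,S]):
    P=np.vstack(C);q=P[(P[:,0]>.5)&(P[:,0]<.75)&(P[:,1]>-.45)&(P[:,1]<.12)&(P[:,2]<.066)&(P[:,2]>-.008)]
    ALL=READER+MAG
    def both(p): pass
    m=q[(q[:,2]<.028)|(q[:,1]<-.235)]
    print(fit(READER+MAG,m,[.672,-.2455,-.034],.003))
E
```

```text
[ 0.6683 -0.2462 -0.0375] 0.0019637600447102777 rel reader [[-0.0052 -0.0009  0.    ]] -0.0032295176263966024 [-1.32034103 -0.65941038 -0.40717874]
(array([ 0.67201326, -0.24173885, -0.02763054]), np.float64(0.00238784895527117))
(array([ 0.6747721 , -0.24631455, -0.03697581]), np.float64(0.001896249843375134))
(array([ 0.6739641 , -0.24600823, -0.03520588]), np.float64(0.002176883505579496))
```

View pics/m5s.png

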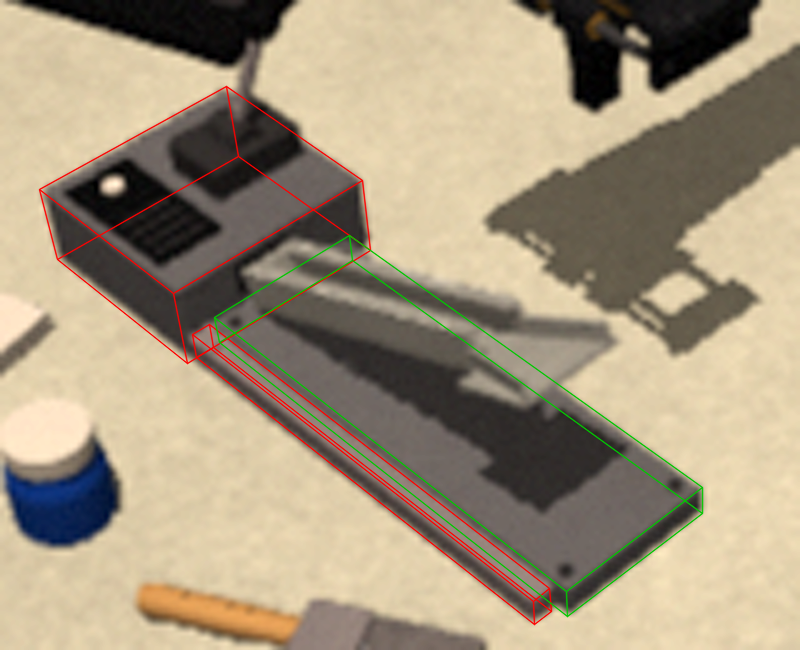

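View pics/m5t.png

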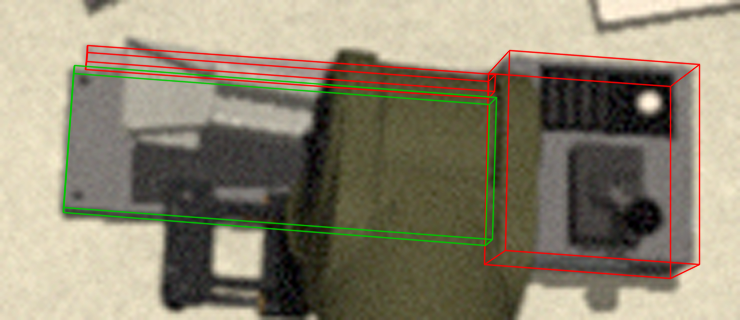

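```bash
cat > rail.py <<'E'
from fit import *
RD=np.array([.6735,-.2457,-.0345])
def railW(P,rd=RD):
    P=np.atleast_2d(P);a=np.radians(22);c,s=np.cos(a),np.sin(a)
    m=np.c_[P[:,0],P[:,1]*c-P[:,2]*s,P[:,1]*s+P[:,2]*c]+[-.045,.022,.034]
    C,S=np.cos(rd[2]),np.sin(rd[2])
    return np.c_[rd[0]+C*m[:,0]-S*m[:,1],rd[1]+S*m[:,0]+C*m[:,1],m[:,2]]
def Wrail(W,rd=RD):
    L=loc(np.atleast_2d(W),rd)-[-.045,.022,.034];a=np.radians(22);c,s=np.cos(a),np.sin(a)
    return np.c_[L[:,0],L[:,1]*c+L[:,2]*s,-L[:,1]*s+L[:,2]*c]
E
python3 - <<'E'
from rail import *
for cam,box,s in(('scene',(150,155,260,225),7),('top',(260,140,390,200),6)):
    p=np.load('last_%s.npz'%cam)['p'];x0,y0,x1,y1=box
    c=cv2.resize(p[y0:y1,x0:x1],None,fx=s,fy=s,interpolation=cv2.INTER_CUBIC)
    c=np.clip(c.astype(float)*1.6,0,255).astype(np.uint8)[...,::-1].copy()
    L=[[(-.036,.28,0),(.036,.28,0),(.036,.222,0),(-.036,.222,0),(-.036,.28,0)],[(-.02075,0,.023),(-.02075,.222,.023),(.02075,.222,.023),(.02075,0,.023),(-.02075,0,.023)],[(-.009,0,.023),(-.009,.222,.023)],[(.009,0,.023),(.009,.222,.023)]]
    for l in L:
        q=((proj(cam,railW(np.array(l)))-[x0,y0]+.5)*s).astype(int)
        cv2.polylines(c,[q.reshape(-1,1,2)],False,(0,0,255),1,cv2.LINE_AA)
    cv2.imwrite('pics/r_%s.png'%cam,c)
E
```

```text
(no output)
```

View pics/r_scene.png

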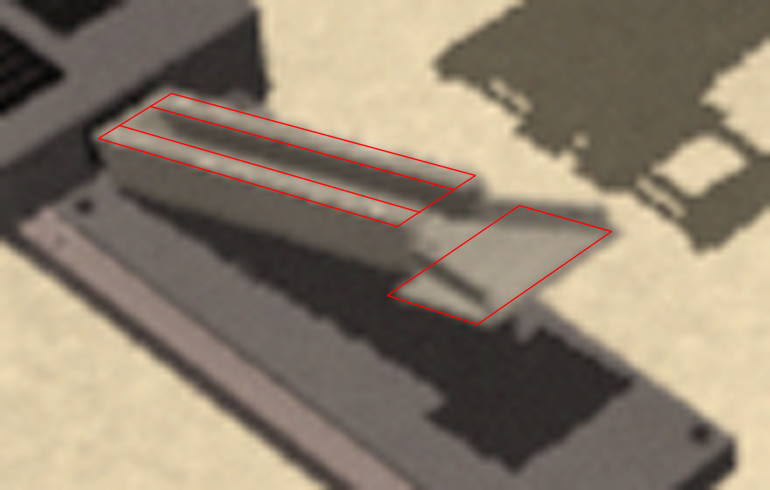

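View pics/r_top.png

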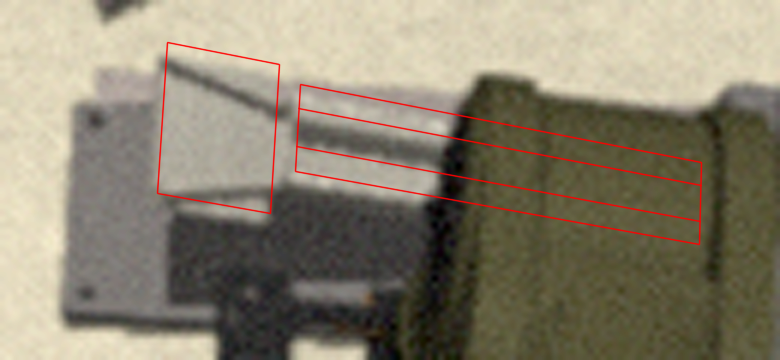

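```bash
cat > carfit.py <<'E'
from ov import *
def cfit(C,c0,yaw0,model=CAR,r=.032,lim=.6):
    P=near(np.vstack(C),c0,r);P=P[(P[:,2]>-.01)&(P[:,2]<.055)]
    best=None
    for a in np.radians(np.arange(-60,61,15))+yaw0:
        q,e=fit(model,P,[c0[0],c0[1],a],.003)
        if abs((q[2]-yaw0+np.pi)%(2*np.pi)-np.pi)<lim and (best is None or e<best[1]): best=(q,e)
    return best
E
python3 - <<'E'
from carfit import *
C=cloud();T,S=C
it=[]
for n,c0,y,m in(('A',(.622,.214),0,CAR),('B',(.583,.317),.17,CAR),('C',(.527,.405),-.8,CAR),('F',(.456,.3935),-.5,FOL)):
    for k,cc in(('t',[T]),('s',[S]),('b',C)):
        b=cfit(cc,c0,y,m); print(n,k,b and (b[0].round(4),np.degrees(b[0][2]).round(1),b[1].round(5)))
    it.append((m,b[0]))
overlay('top',it,(110,155,240,240),6,'k1.png');overlay('scene',it,(255,220,395,300),5.5.__int__() if 0 else 5,'k2.png')
E
```

```text
A t (array([ 0.6373,  0.2181, -0.0436]), np.float64(-2.5), np.float64(0.00194))
A s (array([ 0.6407,  0.2166, -0.0167]), np.float64(-1.0), np.float64(0.00132))
A b (array([ 0.6391,  0.2167, -0.0263]), np.float64(-1.5), np.float64(0.0017))
B t (array([0.5906, 0.3232, 0.1949]), np.float64(11.2), np.float64(0.00191))
B s (array([0.5931, 0.3222, 0.2218]), np.float64(12.7), np.float64(0.00131))
B b (array([0.5922, 0.3224, 0.2128]), np.float64(12.2), np.float64(0.00167))
C t (array([ 0.5311,  0.4075, -1.0353]), np.float64(-59.3), np.float64(0.00184))
C s (array([ 0.5344,  0.4063, -0.9846]), np.float64(-56.4), np.float64(0.00134))
C b (array([ 0.5339,  0.4062, -0.9632]), np.float64(-55.2), np.float64(0.00162))
F t (array([ 0.4609,  0.3979, -1.0364]), np.float64(-59.4), np.float64(0.00179))
F s (array([ 0.4617,  0.3979, -1.0915]), np.float64(-62.5), np.float64(0.0014))
F b (array([ 0.4615,  0.3979, -1.0796]), np.float64(-61.9), np.float64(0.00161))
```

View pics/k1.png

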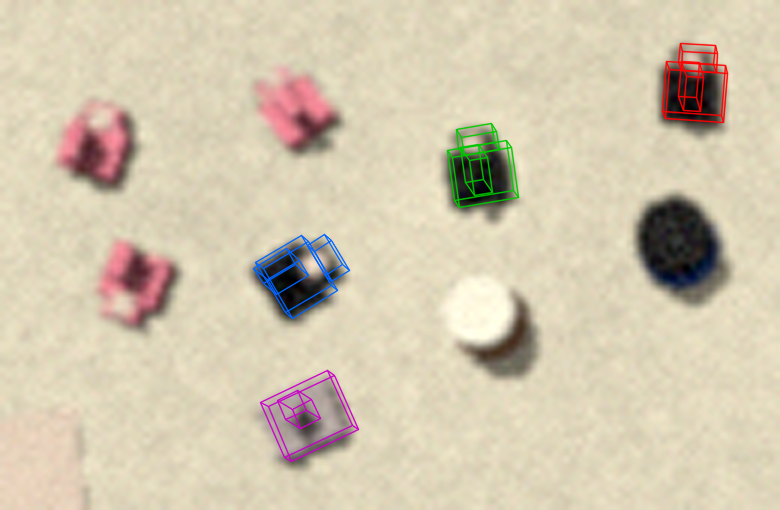

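View pics/k2.png

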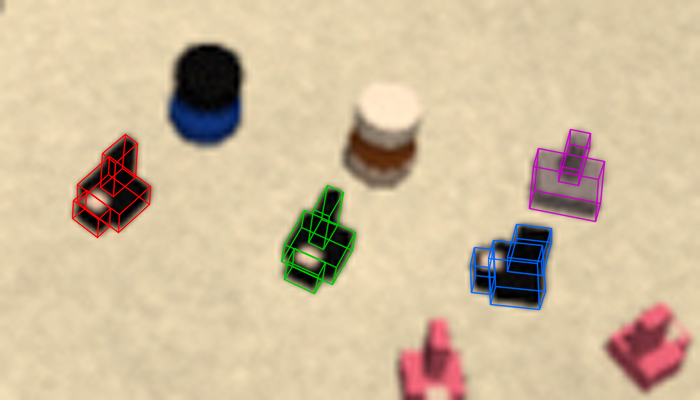

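```bash
python3 tip.py .631 .2172 .12 180 0 178
```

```text
tip [ 0.4912 -0.0758  0.1803] rot [179.9   0.4 178.1] turn [0.11 0.39 0.08] n 1 
shift BEFORE turn [-129.3  297.3   61.7] AFTER turn [-129.3  297.6   60.3] 
q [  1.   1.   5. 108.  -0.  71.  94.] F [-1.3 -0.7 -0.4] t 28.55 jaw 0.0004
```

Emit:
servo_tool(commands=[-18,42,0,0.1,0.4,0,-18,42,0,0,0,0,-18,42,0,0,0,0,-18,42,0,0,0,0,-18,43,10,0,0,0,-18,43,20,0,0,0,-21,43,30,0,0,0,0,0,0,0,0,0,0,0,0,0,0,0], jaw=40, newtons=15)

```text
time_s: 29.45
tool_pos: [0.6236, 0.2119, 0.0843]
tool_rot: [-179.9, -0.6, 178.2]
force: [0.4, 0.1, 1.0]
grip_width: 0.0396
```

```bash
python3 tip.py .631 .2172 .019 180 0 178
python3 - <<'E'
from carfit import *
snap('scene')
o=monitor.get_obs()
from tip import tip
print(tip())
overlay('scene',[(CAR,[.639,.217,-.03])],(230,190,330,260),7,'k3.png')
E
```

```text
tip [0.624  0.2119 0.1178] rot [-179.9   -0.6  178.2] turn [-0.1  -0.61  0.2 ] n 1 
shift BEFORE turn [-8.3  5.7 98.7] AFTER turn [-7.2  5.6 98.8] 
q [-17.  24.  -5.  88.   2.  69.  66.] F [0.4 0.1 1. ] t 29.45 jaw 0.0396
[0.62504561 0.21030612 0.11973489]
```

View pics/k3.png

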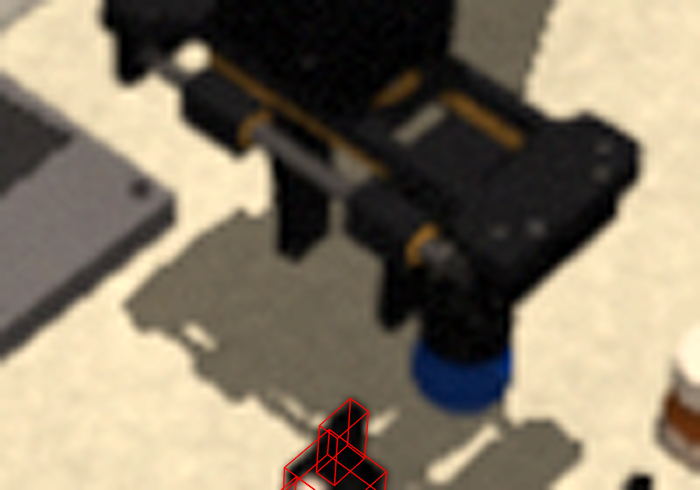

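```bash
python3 tip.py .631 .2172 .019 180 0 178
```

```text
tip [0.625  0.2103 0.1197] rot [-179.9   -0.4  178.1] turn [-0.09 -0.43  0.05] n 1 
shift BEFORE turn [ -6.7   7.3 100.7] AFTER turn [ -6.    7.2 100.7] 
q [-17.  23.  -5.  88.   2.  69.  66.] F [-0.  -1.   0.6] t 29.5 jaw 0.0399
```

Emit:
servo_tool(commands=[-6,6,30,0,0,0,0,0,30,0,0,0,0,0,0,0,0,0,0,0,0,0,0,0])

```text
time_s: 29.9
tool_pos: [0.6317, 0.2151, 0.0289]
tool_rot: [-180.0, -0.3, 177.9]
force: [-0.0, -0.5, 0.6]
grip_width: 0.0402
```

```bash
python3 tip.py .631 .2172 .019 180 0 178
python3 - <<'E'
from carfit import *
snap('scene')
overlay('scene',[(CAR,[.639,.217,-.03])],(230,190,330,260),7,'k4.png')
E
```

```text
tip [0.6318 0.2151 0.0624] rot [-180.    -0.3  177.9] turn [-0.03 -0.26 -0.07] n 1 
shift BEFORE turn [ 0.6  2.1 43.4] AFTER turn [ 0.8  2.  43.4] 
q [-17.  27.  -5.  90.   3.  63.  65.] F [-0.  -0.5  0.6] t 29.9 jaw 0.0402
```

View pics/k4.png

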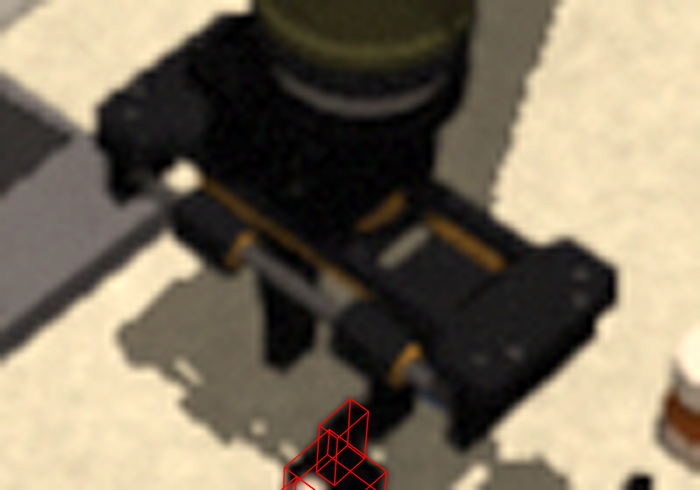

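Emit:
servo_tool(commands=[0.8,2,22,0,0,0,0,0,21,0,0,0,0,0,0,0,0,0,0,0,0,0,0,0])

```text
time_s: 30.35
tool_pos: [0.6315, 0.2188, -0.0133]
tool_rot: [180.0, -0.2, 178.0]
force: [0.4, 0.0, 1.3]
grip_width: 0.04
```

Emit:
servo_tool(commands=[0,0,0,0,0,0,0,0,0,0,0,0,0,0,0,0,0,0,0,0,0,0,0,0,0,0,0,0,0,0], jaw=0)

```text
time_s: 30.85
tool_pos: [0.6305, 0.2189, -0.015]
tool_rot: [180.0, -0.3, 178.0]
force: [-0.6, 0.2, 1.4]
grip_width: 0.0089
```

```bash
python3 tip.py .631 .2172 .1 180 0 178
```

```text
tip [0.6307 0.2189 0.0185] rot [180.   -0.3 178. ] turn [ 0.01 -0.28  0.05] n 1 
shift BEFORE turn [ -0.2  -1.7 -81.5] AFTER turn [ -0.6  -1.7 -81.5] 
q [-17.  30.  -5.  92.   3.  59.  65.] F [-0.6  0.2  1.4] t 30.85 jaw 0.0089
```

Emit:
servo_tool(commands=[0,0,-30,0,0,0,0,0,-45,0,0,0,0,0,-45,0,0,0,0,0,-40,0,0,8.2,0,0,0,0,0,8.2,0,0,0,0,0,8.2,0,0,0,0,0,8.2,0,0,0,0,0,8.2,0,0,0,0,0,8.2,0,0,0,0,0,8.2])

```text
time_s: 31.85
tool_pos: [0.631, 0.2188, 0.1445]
tool_rot: [-179.7, -0.2, 120.3]
force: [0.4, -0.1, 0.1]
grip_width: 0.009
```

Emit:
servo_tool(commands=[0,0,0,0,0,8.2,0,0,0,0,0,8.2,0,0,0,0,0,8.2,0,0,0,0,0,8.2,0,0,0,0,7.3,0,0,0,0,0,7.3,0,0,0,0,0,7.3,0,0,0,0,0,0,0])

```text
time_s: 32.65
tool_pos: [0.6321, 0.2101, 0.1426]
tool_rot: [-179.5, -21.7, 87.0]
force: [0.4, -1.0, -1.1]
grip_width: 0.0087
```

```bash
python3 - <<'E'
from rail import *
import tip
RP=RD.copy();RP[0]-=.0007
for p in((0,.254,.07),(0,.254,.0205)):
    w=railW([p],RP)[0];print(w.round(4));tip.delta(w,[180,-22,88])
E
```

```text
[ 0.6358 -0.013   0.1941]
tip [0.6317 0.1977 0.1738] rot [-179.5  -21.7   87. ] turn [-0.09  0.25 -0.91] n 1 
shift BEFORE turn [-187.6   14.3  -96.8] AFTER turn [-187.3   11.5  -97.6] 
q [-13.  18.   6.  92. -25.  68.  -1.] F [ 0.4 -1.  -1.1] t 32.65 jaw 0.0087
[0.6364 0.0055 0.1482]
tip [0.6317 0.1977 0.1738] rot [-179.5  -21.7   87. ] turn [-0.09  0.25 -0.91] n 1 
shift BEFORE turn [-187.3   14.4  -47.3] AFTER turn [-187.3   11.5  -48.1] 
q [-13.  18.   6.  92. -25.  68.  -1.] F [ 0.4 -1.  -1.1] t 32.65 jaw 0.0087
```

Emit:
servo_tool(commands=[-37.5,2.3,-30,0,0.2,-0.9,-37.5,2.3,-30,0,0,0,-37.5,2.3,-20,0,0,0,-37.5,2.3,-10,0,0,0,-37.5,2.3,-7,0,0,0,0,0,0,0,0,0,0,0,0,0,0,0,0,0,0,0,0,0])

```text
time_s: 33.45
tool_pos: [0.6373, 0.0106, 0.1643]
tool_rot: [180.0, -22.1, 88.8]
force: [0.1, 0.6, -0.2]
grip_width: 0.0088
```

```bash
cat > pl.py <<'E'
from rail import *
import tip,sys
RP=RD.copy();RP[0]-=.0007
w=railW([[float(a) for a in sys.argv[1:4]]],RP)[0];tip.delta(w,[180,-22,88])
print('rail coords of tip',Wrail(tip.tip(),RP).round(4))
E
python3 pl.py 0 .254 .0205
```

```text
tip [ 0.637  -0.002   0.1954] rot [180.  -22.1  88.8] turn [-0.3  -0.14  0.78] n 1 
shift BEFORE turn [-10.9  -0.6  46.5] AFTER turn [-10.8  -0.7  46.6] 
q [  1.  20.  12.  88. -26.  78.  18.] F [ 0.1  0.6 -0.2] t 33.45 jaw 0.0088
rail coords of tip [[0.0008 0.2647 0.0671]]
```

Emit:
servo_tool(commands=[-5,-0.6,20,0,0,0.7,-5,0,18,0,0,0,-1,0,0,0,0,0,0,0,0,0,0,0])

```text
time_s: 33.85
tool_pos: [0.6366, 0.0141, 0.1252]
tool_rot: [-179.7, -22.1, 88.1]
force: [0.5, 0.4, -0.2]
grip_width: 0.0086
```

```bash
python3 pl.py 0 .254 .0205
python3 - <<'E'
from ov import *
snap('scene');snap('top')
overlay('scene',[],(170,120,280,220),7,'p1.png');overlay('top',[],(240,130,370,210),6,'p2.png')
E
```

```text
tip [0.6363 0.0015 0.1562] rot [-179.7  -22.1   88.1] turn [-0.29 -0.13  0.06] n 1 
shift BEFORE turn [0.6 0.2 9. ] AFTER turn [0.6 0.1 9. ] 
q [  1.  21.  12.  90. -27.  75.  19.] F [ 0.5  0.4 -0.2] t 33.85 jaw 0.0086
rail coords of tip [[0.     0.2533 0.0295]]
```

View pics/p1.png

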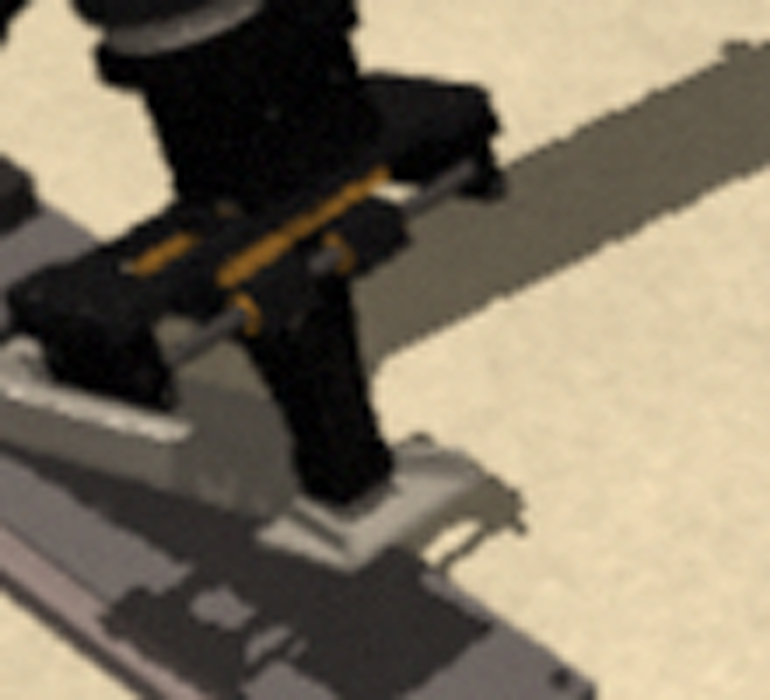

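View pics/p2.png

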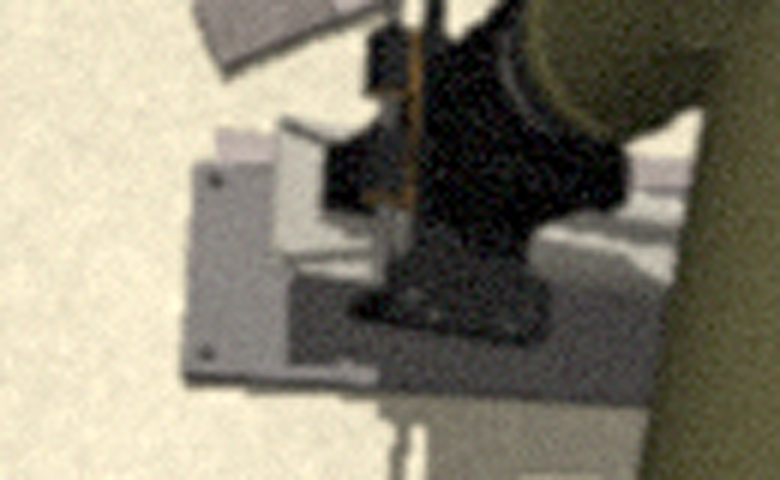

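Emit:
servo_tool(commands=[0.5,0,5,-0.3,0,0,0,0,2,0,0,0,0,0,0,0,0,0])

```text
time_s: 34.25
tool_pos: [0.6366, 0.016, 0.1185]
tool_rot: [180.0, -22.1, 88.0]
force: [-0.6, 0.1, -1.1]
grip_width: 0.0085
```

Emit:
servo_tool(commands=[0,0,1.5,0,0,0,0,0,0,0,0,0])

```text
time_s: 34.45
tool_pos: [0.6368, 0.0162, 0.1171]
tool_rot: [180.0, -22.1, 87.9]
force: [0.1, 0.1, -1.2]
grip_width: 0.0088
```

Emit:
servo_tool(commands=[0,0,1,0,0,0,0,0,0,0,0,0])

```text
time_s: 34.65
tool_pos: [0.6368, 0.0166, 0.1162]
tool_rot: [180.0, -22.1, 87.9]
force: [-0.8, 0.6, -0.4]
grip_width: 0.009
```

Emit:
servo_tool(commands=[0,0,0,0,0,0,0,0,0,0,0,0,0,0,0,0,0,0,0,0,0,0,0,0,0,0,0,0,0,0], jaw=24)

```text
time_s: 35.15
tool_pos: [0.6369, 0.0166, 0.1163]
tool_rot: [179.9, -22.1, 87.9]
force: [-0.2, 0.7, 0.0]
grip_width: 0.0238
```

Emit:
servo_tool(commands=[0,0,-20,0,0,0,10,0,-30,0,0,0,30,0,-40,0,0,0,40,0,-20,0,0,0,40,0,0,0,0,0,40,0,0,0,0,0,0,0,0,0,0,0])

```text
time_s: 35.85
tool_pos: [0.6403, 0.132, 0.2821]
tool_rot: [179.7, -22.4, 88.6]
force: [-0.3, 0.4, 0.3]
grip_width: 0.0233
```

Run:
```python
from ov import *
snap('scene');snap('top')
overlay('scene',[],(150,140,260,225),7,'p3.png');overlay('top',[],(240,130,370,210),6,'p4.png')
```

```text
(no output)
```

View pics/p3.png

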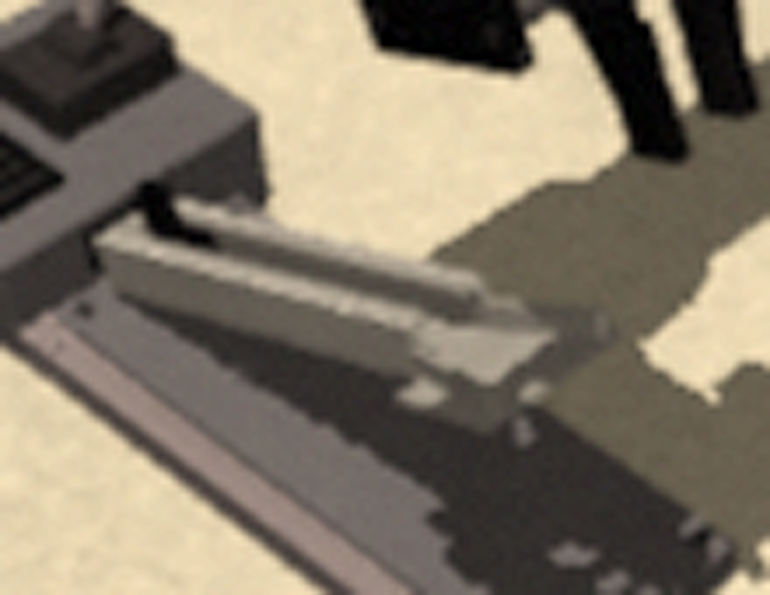

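View pics/p4.png

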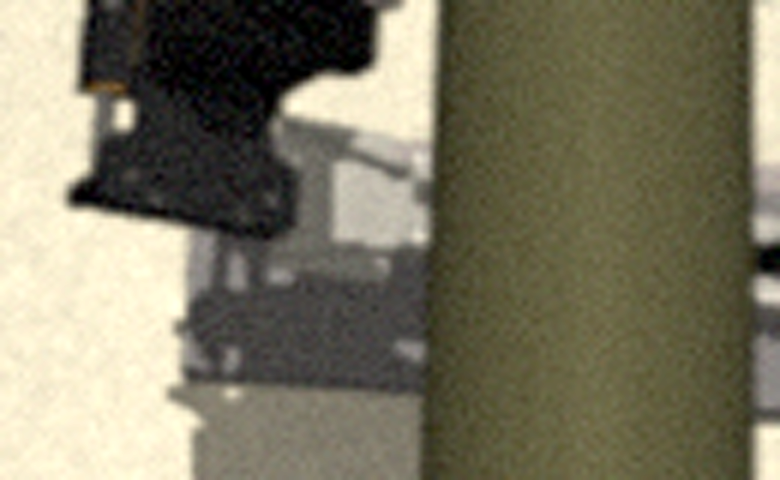

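Emit:
servo_tool(commands=[0,0,0,0,-7.4,0,0,0,0,0,-7.4,0,0,0,0,0,-7.4,0,40,0,0,0,0,-8.4,40,0,0,0,0,-8.4,0,0,0,0,0,-8.4,0,0,0,0,0,-8.4,0,0,0,0,0,-8.4,0,0,0,0,0,-8.4,0,0,0,0,0,-8.4], jaw=40)

```text
time_s: 36.95
tool_pos: [0.638, 0.2007, 0.2772]
tool_rot: [-179.8, 0.1, 146.9]
force: [0.1, -0.1, -0.1]
grip_width: 0.0393
```

Emit:
servo_tool(commands=[0,0,0,0,0,-8.4,0,0,0,0,0,-8.4,0,0,0,0,0,-8.4,0,0,0,0,0,-8.4,0,0,0,0,0,-8.4,0,0,0,0,0,0])

```text
time_s: 37.55
tool_pos: [0.638, 0.2008, 0.2773]
tool_rot: [-179.8, -0.1, -171.4]
force: [-0.3, -0.0, -0.4]
grip_width: 0.0401
```

Run:
```python
from carfit import *
import tip
snap('scene');snap('top')
C=cloud();it=[]
for n,c0,y,m in(('B',(.5925,.3225),.21,CAR),('C',(.533,.4065),-1.,CAR)):
    for k,cc in(('s',[C[1]]),('t',[C[0]])):
        b=cfit(cc,c0,y,m); print(n,k,b and (b[0].round(4),np.degrees(b[0][2]).round(1),b[1].round(5)))
        if k=='s':it.append((m,b[0]))
overlay('scene',it,(240,190,400,300),5,'k5.png')
tip.delta([.5842,.3206,.12],[180,0,192])
```

```text
B s (array([0.5929, 0.3211, 0.137 ]), np.float64(7.8), np.float64(0.00137))
B t (array([0.5907, 0.3239, 0.2171]), np.float64(12.4), np.float64(0.002))
C s (array([ 0.5346,  0.4063, -0.9679]), np.float64(-55.5), np.float64(0.00139))
C t (array([ 0.5316,  0.408 , -0.9555]), np.float64(-54.7), np.float64(0.00197))
tip [0.6379 0.2016 0.3111] rot [-179.9   -0.  -171.6] turn [-0.14 -0.03 -3.6 ] n 1 
shift BEFORE turn [ 35.6 126.2 190.8] AFTER turn [ 27.7 127.7 191.1] 
q [-15.  20.  -7.  71.   2.  89.  77.] F [ 0.5 -0.5  0.3] t 37.65 jaw 0.04
```

View pics/k5.png

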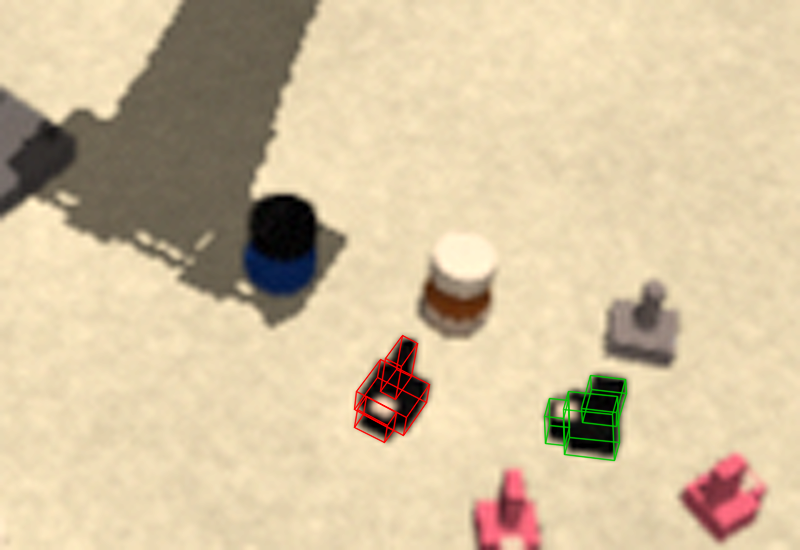

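Emit:
servo_tool(commands=[8,32,45,0,0,-2.6,7,32,45,0,0,0,7,32,45,0,0,0,7,32,45,0,0,0,0,0,30,0,0,0,0,0,0,0,0,0,0,0,0,0,0,0])

```text
time_s: 38.35
tool_pos: [0.5917, 0.3095, 0.0867]
tool_rot: [-179.8, 0.0, -168.9]
force: [0.3, -0.2, 0.2]
grip_width: 0.0398
```

```bash
python3 tip.py .5841 .321 .019 180 0 191
```

```text
tip [0.5917 0.3096 0.1202] rot [-179.8    0.  -168.9] turn [-0.17  0.02  0.15] n 1 
shift BEFORE turn [  5.3  13.  101.2] AFTER turn [  5.3  12.7 101.2] 
q [-22.  24. -10.  87.   5.  69.  68.] F [ 0.3 -0.2  0.2] t 38.35 jaw 0.0398
```

Emit:
servo_tool(commands=[5,12.5,20,0,0,0,0,0,20,0,0,0,0,0,0,0,0,0,0,0,0,0,0,0])

```text
time_s: 38.75
tool_pos: [0.5856, 0.3213, 0.0487]
tool_rot: [-179.9, 0.2, -168.8]
force: [-0.2, 0.4, 0.8]
grip_width: 0.0398
```

```bash
python3 tip.py .5841 .321 .019 180 0 191
```

```text
tip [0.5855 0.3214 0.0822] rot [-179.9    0.2 -168.8] turn [-0.1   0.2   0.18] n 1 
shift BEFORE turn [ 1.8  0.1 63.2] AFTER turn [ 1.6 -0.  63.2] 
q [-23.  26. -10.  89.   5.  65.  67.] F [-0.2  0.4  0.8] t 38.75 jaw 0.0398
```

Emit:
servo_tool(commands=[1.5,0,32,0,0,0,0,0,31,0,0,0,0,0,0,0,0,0,0,0,0,0,0,0])

```text
time_s: 39.15
tool_pos: [0.5836, 0.3216, -0.0148]
tool_rot: [-179.9, 0.1, -168.7]
force: [-0.1, 0.7, 0.5]
grip_width: 0.0403
```

Emit:
servo_tool(commands=[0,0,0,0,0,0,0,0,0,0,0,0,0,0,0,0,0,0,0,0,0,0,0,0,0,0,0,0,0,0], jaw=0)

```text
time_s: 39.65
tool_pos: [0.5824, 0.3218, -0.0162]
tool_rot: [-179.9, 0.1, -168.7]
force: [-0.3, 0.2, 3.7]
grip_width: 0.0095
```

```bash
python3 tip.py .5841 .321 .019 180 0 191
```

```text
tip [0.5823 0.3219 0.0173] rot [-1.799e+02  1.000e-01 -1.687e+02] turn [-0.1   0.06  0.32] n 1 
shift BEFORE turn [-1.5 -1.1 -1.7] AFTER turn [-1.5 -1.1 -1.7] 
q [-24.  30. -10.  92.   6.  58.  66.] F [-0.3  0.2  3.7] t 39.65 jaw 0.0095
```

Emit:
servo_tool(commands=[0,0,-30,0,0,0,0,0,-45,0,0,0,0,0,-45,0,0,8.2,0,0,-45,0,0,8.2,0,0,0,0,0,8.2,0,0,0,0,0,8.2,0,0,0,0,0,8.2,0,0,0,0,0,8.2,0,0,0,0,0,8.2,0,0,0,0,0,8.2])

```text
time_s: 40.65
tool_pos: [0.5818, 0.3219, 0.1482]
tool_rot: [-180.0, 0.1, 125.4]
force: [0.1, -0.2, -0.3]
grip_width: 0.0087
```

Emit:
servo_tool(commands=[0,0,0,0,0,8.2,0,0,0,0,0,8.2,0,0,0,0,0,8.2,0,0,0,0,0,8.2,-30,0,0,0,7.3,4.5,-30,0,0,0,7.3,0,-30,0,0,0,7.3,0,0,0,0,0,0,0])

```text
time_s: 41.45
tool_pos: [0.5836, 0.2181, 0.1338]
tool_rot: [-179.6, -21.5, 87.2]
force: [0.1, -1.3, -1.9]
grip_width: 0.0089
```

```bash
python3 pl.py 0 .256 .060
```

```text
tip [0.5832 0.2058 0.165 ] rot [-179.6  -21.5   87.2] turn [-0.12  0.49 -0.78] n 1 
shift BEFORE turn [-187.8   62.6  -96.7] AFTER turn [-187.8   60.3  -98.2] 
q [-15.  13.   6.  99. -25.  66.  -2.] F [ 0.1 -1.3 -1.9] t 41.45 jaw 0.0089
rail coords of tip [[-0.0601  0.4441 -0.0382]]
```

Emit:
servo_tool(commands=[-10,20,-45,0,0.4,-0.8,-30,20,-35,0,0,0,-37,20,-18,0,0,0,-37,0,0,0,0,0,-37,0,0,0,0,0,-37,0,0,0,0,0,0,0,0,0,0,0,0,0,0,0,0,0])

```text
time_s: 42.25
tool_pos: [0.6382, 0.0208, 0.1561]
tool_rot: [-180.0, -22.2, 89.0]
force: [-0.9, 1.7, 0.8]
grip_width: 0.0089
```

```bash
python3 pl.py 0 .255 .0195
```

```text
tip [0.638  0.0082 0.1871] rot [-180.   -22.2   89. ] turn [-0.43 -0.19  0.96] n 1 
shift BEFORE turn [-16.3  -1.3  36. ] AFTER turn [-16.2  -1.3  36.1] 
q [ -1.  20.  13.  88. -27.  78.  18.] F [-0.9  1.7  0.8] t 42.25 jaw 0.0089
rail coords of tip [[0.0015 0.2711 0.0556]]
```

Emit:
servo_tool(commands=[-8,-1,14,-0.4,0,0.9,-8,0,14,0,0,0,0,0,0,0,0,0,0,0,0,0,0,0])

```text
time_s: 42.65
tool_pos: [0.6372, 0.0186, 0.1246]
tool_rot: [180.0, -22.2, 88.3]
force: [-0.3, -1.0, -0.2]
grip_width: 0.009
```

```bash
python3 pl.py 0 .255 .0190
```

```text
tip [0.6368 0.006  0.1556] rot [180.  -22.2  88.3] turn [-0.07 -0.24  0.27] n 1 
shift BEFORE turn [-2.4 -0.3  8.2] AFTER turn [-2.3 -0.3  8.2] 
q [ -1.  21.  13.  91. -28.  74.  19.] F [-0.3 -1.  -0.2] t 42.65 jaw 0.009
rail coords of tip [[0.0003 0.2572 0.0272]]
```

Emit:
servo_tool(commands=[-2,0,4,0,0,0.3,0,0,3.5,0,0,0,0,0,0,0,0,0,0,0,0,0,0,0])

```text
time_s: 43.05
tool_pos: [0.6376, 0.0186, 0.1172]
tool_rot: [-180.0, -22.2, 87.9]
force: [0.6, -0.1, -0.2]
grip_width: 0.0092
```

Emit:
servo_tool(commands=[0,0,0,0,0,0,0,0,0,0,0,0,0,0,0,0,0,0,0,0,0,0,0,0,0,0,0,0,0,0], jaw=24)

```text
time_s: 43.55
tool_pos: [0.6376, 0.0183, 0.1172]
tool_rot: [-180.0, -22.2, 87.9]
force: [-1.3, -0.3, -0.2]
grip_width: 0.0237
```

Emit:
servo_tool(commands=[0,0,-20,0,0,0,10,0,-30,0,0,0,30,0,-40,0,0,0,40,0,-10,0,0,0,40,0,0,0,0,0,40,0,0,0,0,0,40,0,0,0,0,0,40,0,0,0,-7.4,0,0,0,0,0,-7.4,0,0,0,0,0,-7.4,0])

```text
time_s: 44.55
tool_pos: [0.6445, 0.2043, 0.3026]
tool_rot: [179.8, 0.2, 88.0]
force: [0.2, -1.1, -0.2]
grip_width: 0.0239
```

Run:
```python
from carfit import *
import tip
snap('scene');snap('top')
C=cloud();it=[]
for n,c0,y,m in(('C',(.533,.407),-.96,CAR),('F',(.4615,.398),-1.07,FOL)):
    for k,cc in(('s',[C[1]]),('t',[C[0]])):
        b=cfit(cc,c0,y,m); print(n,k,b and (b[0].round(4),np.degrees(b[0][2]).round(1),b[1].round(5)))
        if k=='s':it.append((m,b[0]))
overlay('scene',it,(150,140,310,250),5,'k6.png')
overlay('scene',it,(300,220,400,290),7,'k7.png')
tip.delta([.5374,.414,.12],[180,0,125])
```

```text
C s (array([ 0.5344,  0.4061, -0.9821]), np.float64(-56.3), np.float64(0.00137))
C t (array([ 0.5322,  0.4068, -0.9922]), np.float64(-56.9), np.float64(0.00189))
F s (array([ 0.4622,  0.3974, -1.1296]), np.float64(-64.7), np.float64(0.00131))
F t (array([ 0.4588,  0.398 , -1.0934]), np.float64(-62.6), np.float64(0.00196))
tip [0.6425 0.2115 0.3332] rot [-1.799e+02 -1.000e-01  8.860e+01] turn [ -0.06  -0.15 -36.38] n 5 
shift BEFORE turn [ 199.4 -109.5  213.9] AFTER turn [226.1  30.1 213.2] 
q [-26.  20.   8.  68.  -3.  92. -20.] F [-0.7  1.2 -0.7] t 44.65 jaw 0.0241
```

View pics/k6.png

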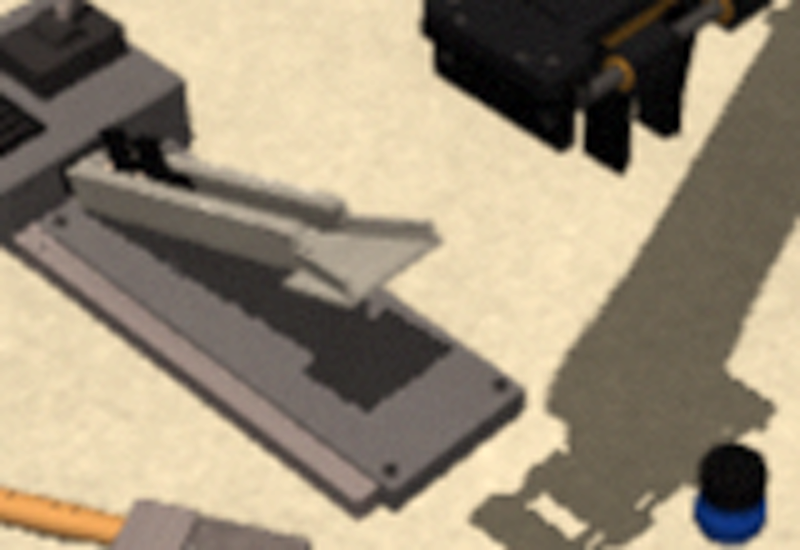

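View pics/k7.png

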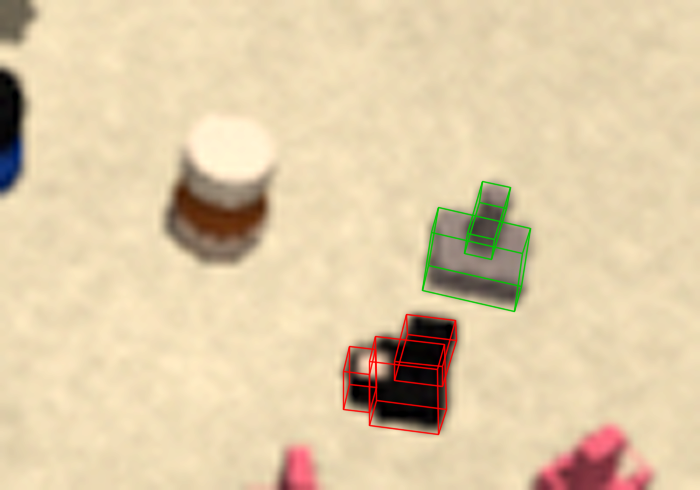

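Emit:
servo_tool(commands=[0,0,0,0,0,-7,0,0,0,0,0,-7,0,0,0,0,0,-7,0,0,0,0,0,-7,0,0,0,0,0,-7.2,0,0,0,0,0,0], jaw=32)

```text
time_s: 45.25
tool_pos: [0.6443, 0.2014, 0.3001]
tool_rot: [-180.0, -0.1, 123.0]
force: [0.6, -0.2, -0.0]
grip_width: 0.0321
```

```bash
python3 tip.py .5285 .4131 .10 180 0 124
```

```text
tip [0.6444 0.2013 0.3336] rot [-1.80e+02 -1.00e-01  1.23e+02] turn [-0.01 -0.08 -0.97] n 1 
shift BEFORE turn [240.3  18.4 233.9] AFTER turn [240.3  22.4 233.6] 
q [-22.  20.   4.  68.  -1.  92.  14.] F [ 0.6 -0.2 -0. ] t 45.25 jaw 0.0321
```

Emit:
servo_tool(commands=[40,3,20,0,0,-1,40,3,30,0,0,0,40,3,40,0,0,0,40,3,40,0,0,0,40,4,40,0,0,0,40,4,40,0,0,0,0,2,24,0,0,0,0,0,0,0,0,0,0,0,0,0,0,0,0,0,0,0,0,0])

```text
time_s: 46.25
tool_pos: [0.5401, 0.3966, 0.0876]
tool_rot: [179.8, 0.0, 123.9]
force: [0.1, -0.5, 0.5]
grip_width: 0.0319
```

```bash
python3 tip.py .5285 .4131 .0185 180 0 124
```

```text
tip [0.54   0.3965 0.1211] rot [179.8   0.  123.9] turn [ 0.19  0.01 -0.11] n 1 
shift BEFORE turn [ 20.2  -0.7 102.6] AFTER turn [ 20.2  -0.4 102.6] 
q [-37.  24.  -3.  87.   1.  69.  -5.] F [ 0.1 -0.5  0.5] t 46.25 jaw 0.0319
```

Emit:
servo_tool(commands=[20,-0.5,30,0,0,0,0,0,20,0,0,0,0,0,0,0,0,0,0,0,0,0,0,0])

```text
time_s: 46.65
tool_pos: [0.5278, 0.4131, 0.0371]
tool_rot: [179.9, 0.0, 124.0]
force: [0.1, 0.2, -0.2]
grip_width: 0.032
```

```bash
python3 tip.py .5285 .4131 .0185 180 0 124
```

```text
tip [0.5278 0.4131 0.0706] rot [179.9   0.  124. ] turn [ 0.11  0.02 -0.02] n 1 
shift BEFORE turn [-0.4  0.4 52.1] AFTER turn [-0.4  0.5 52.1] 
q [-38.  27.  -3.  90.   2.  64.  -7.] F [ 0.1  0.2 -0.2] t 46.65 jaw 0.032
```

Emit:
servo_tool(commands=[0,0,26,0,0,0,0,0,25,0,0,0,0,0,0,0,0,0,0,0,0,0,0,0])

```text
time_s: 47.05
tool_pos: [0.5275, 0.4138, -0.0139]
tool_rot: [179.9, -0.0, 124.0]
force: [0.0, 0.4, 1.0]
grip_width: 0.032
```

Emit:
servo_tool(commands=[0,0,0,0,0,0,0,0,0,0,0,0,0,0,0,0,0,0,0,0,0,0,0,0,0,0,0,0,0,0], jaw=0)

```text
time_s: 47.55
tool_pos: [0.5264, 0.4142, -0.0149]
tool_rot: [179.9, -0.0, 124.1]
force: [-0.1, -1.0, 4.4]
grip_width: 0.0089
```

```bash
python3 tip.py .5285 .4131 .0185 180 0 124
```

```text
tip [0.5264 0.4141 0.0186] rot [179.9  -0.  124.1] turn [ 0.05 -0.02  0.12] n 1 
shift BEFORE turn [-2.1  1.2  0.1] AFTER turn [-2.1  1.2  0.1] 
q [-38.  30.  -3.  92.   2.  59.  -8.] F [-0.1 -1.   4.4] t 47.55 jaw 0.0089
```

Emit:
servo_tool(commands=[0,0,-30,0,0,0,0,0,-45,0,0,0,0,0,-45,0,0,7.2,0,0,-45,0,0,7.2,0,0,0,0,0,7.2,0,0,0,0,0,7.2,0,0,0,0,0,7.2,0,0,0,0,7.3,0,0,0,0,0,7.3,0,0,0,0,0,7.3,0])

```text
time_s: 48.55
tool_pos: [0.5264, 0.4141, 0.1501]
tool_rot: [179.9, -22.2, 88.2]
force: [-0.9, 0.4, -0.8]
grip_width: 0.0091
```

```bash
python3 pl.py 0 .270 .060
```

```text
tip [0.526  0.4015 0.1811] rot [179.9 -22.2  88.2] turn [ 0.06 -0.19  0.16] n 1 
shift BEFORE turn [-359.6  123.4 -156.8] AFTER turn [-359.8  124.2 -155.7] 
q [-30.  13.   1.  98. -22.  59. -21.] F [-0.9  0.4 -0.8] t 48.55 jaw 0.0091
rail coords of tip [[-0.1241  0.6297 -0.0957]]
```

Emit:
servo_tool(commands=[-30,15,-30,0,0,0,-40,15,-30,0,0,0,-40,15,-30,0,0,0,-40,15,-30,0,0,0,-40,15,-25,0,0,0,-40,15,-11,0,0,0,-40,15,0,0,0,0,-40,15,0,0,0,0,-40,4,0,0,0,0,-10,0,0,0,0,0])

```text
time_s: 49.55
tool_pos: [0.6346, 0.0169, 0.1549]
tool_rot: [-179.7, -21.7, 87.6]
force: [0.1, -0.7, -0.7]
grip_width: 0.0088
```

Emit:
servo_tool(commands=[0,0,0,0,0,0,0,0,0,0,0,0,0,0,0,0,0,0])

```text
time_s: 49.85
tool_pos: [0.6356, 0.0266, 0.1591]
tool_rot: [179.9, -22.0, 88.3]
force: [0.6, -0.1, 0.7]
grip_width: 0.009
```

```bash
python3 pl.py 0 .256 .028
```

```text
tip [0.6352 0.0141 0.1901] rot [179.9 -22.   88.3] turn [-0.07  0.02  0.31] n 1 
shift BEFORE turn [-21.6   1.5  28.3] AFTER turn [-21.6   1.6  28.3] 
q [ -3.  19.  15.  89. -27.  77.  17.] F [ 0.6 -0.1  0.7] t 49.85 jaw 0.009
rail coords of tip [[-0.0016  0.2776  0.0563]]
```

Emit:
servo_tool(commands=[-11,0.8,14,0,0,0.3,-11,0.7,14,0,0,0,0,0,0,0,0,0,0,0,0,0,0,0])

```text
time_s: 50.25
tool_pos: [0.6357, 0.0139, 0.1226]
tool_rot: [-179.7, -21.9, 87.7]
force: [0.5, -0.2, -0.3]
grip_width: 0.009
```

```bash
python3 pl.py 0 .255 .0200
```

```text
tip [0.6354 0.0014 0.1536] rot [-179.7  -21.9   87.7] turn [-0.18  0.08 -0.28] n 1 
shift BEFORE turn [2.9 1.  7.1] AFTER turn [2.9 1.  7.2] 
q [ -2.  21.  15.  91. -28.  75.  19.] F [ 0.5 -0.2 -0.3] t 50.25 jaw 0.009
rail coords of tip [[-0.0009  0.2522  0.0272]]
```

Emit:
servo_tool(commands=[2.5,0.9,3.5,0,0,-0.2,0,0,3.5,0,0,0,0,0,0,0,0,0,0,0,0,0,0,0])

```text
time_s: 50.65
tool_pos: [0.6377, 0.019, 0.1185]
tool_rot: [-180.0, -21.9, 88.0]
force: [-0.3, -0.9, -0.4]
grip_width: 0.0088
```

Emit:
servo_tool(commands=[0,0,0,0,0,0,0,0,0,0,0,0,0,0,0,0,0,0,0,0,0,0,0,0,0,0,0,0,0,0], jaw=24)

```text
time_s: 51.15
tool_pos: [0.6376, 0.0187, 0.1184]
tool_rot: [-179.9, -21.9, 88.0]
force: [0.5, -0.5, -0.4]
grip_width: 0.0238
```

Emit:
servo_tool(commands=[0,0,-20,0,0,0,10,0,-30,0,0,0,30,0,-40,0,0,0,40,0,-10,0,0,0,40,0,0,0,0,0,40,0,0,0,0,0,40,0,0,0,0,0,40,0,0,0,-7.4,0,0,0,0,0,-7.4,0,0,0,0,0,-7.4,0])

```text
time_s: 52.15
tool_pos: [0.6444, 0.2056, 0.3029]
tool_rot: [179.8, 0.5, 88.1]
force: [-0.2, -0.0, -1.0]
grip_width: 0.0236
```

Run:
```python
from carfit import *
import tip
snap('scene');snap('top')
C=cloud()
for k,cc in(('s',[C[1]]),('t',[C[0]])):
    b=cfit(cc,(.461,.398),-1.07,FOL); print(k,b and (b[0].round(4),np.degrees(b[0][2]).round(1)))
overlay('scene',[],(150,140,310,250),5,'k8.png')
overlay('scene',[(FOL,b[0])],(0,0,512,384),1.5.__int__()+0,'k9.png')
tip.delta([.4605,.3978,.12],[180,0,117])
```

```text
s (array([ 0.4619,  0.3977, -1.1407]), np.float64(-65.4))
t (array([ 0.4594,  0.3984, -1.1567]), np.float64(-66.3))
tip [0.6424 0.213  0.3334] rot [-179.9    0.2   88.7] turn [ -0.19   0.15 -28.27] n 4 
shift BEFORE turn [ 181.5 -185.3  213.3] AFTER turn [247.3 -78.1 213.4] 
q [-28.  21.  10.  68.  -3.  92. -20.] F [-1.   1.5  0.1] t 52.25 jaw 0.024
```

View pics/k8.png

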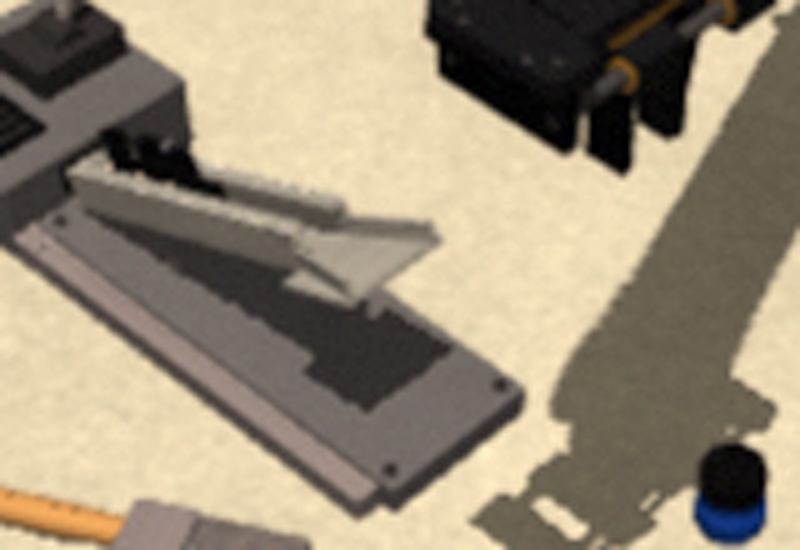

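View pics/k9.png

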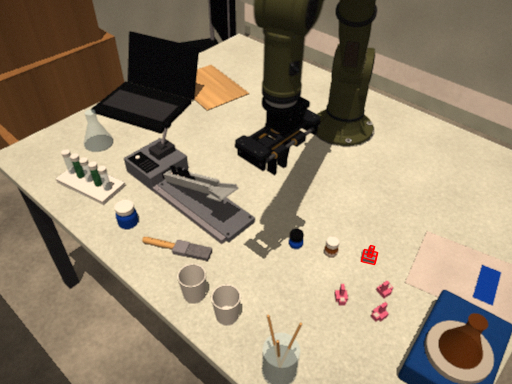

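Emit:
servo_tool(commands=[0,0,0,0,0,-6.8,0,0,0,0,0,-6.8,0,0,0,0,0,-6.8,0,0,0,0,0,-6.9,0,0,0,0,0,0], jaw=36, newtons=25)

```text
time_s: 52.75
tool_pos: [0.6442, 0.2027, 0.3004]
tool_rot: [-179.8, 0.2, 115.2]
force: [-0.3, 0.4, 0.8]
grip_width: 0.0356
```

```bash
python3 tip.py .4605 .398 .10 180 0 116
```

```text
tip [0.6443 0.2029 0.3339] rot [-179.8    0.2  115.2] turn [-0.19  0.17 -0.76] n 1 
shift BEFORE turn [255.7 -82.2 233.4] AFTER turn [256.1 -79.5 233.9] 
q [-24.  20.   7.  68.  -2.  92.   7.] F [-0.3  0.4  0.8] t 52.75 jaw 0.0356
```

Emit:
servo_tool(commands=[38,-12,20,0,0,-0.8,38,-12,30,0,0,0,38,-12,40,0,0,0,38,-12,40,0,0,0,38,-12,40,0,0,0,38,-12,40,0,0,0,28,-8,24,0,0,0,0,0,0,0,0,0,0,0,0,0,0,0,0,0,0,0,0,0])

```text
time_s: 53.75
tool_pos: [0.4744, 0.3836, 0.0853]
tool_rot: [-179.9, 0.2, 115.9]
force: [0.5, -0.5, 0.8]
grip_width: 0.0358
```

```bash
python3 tip.py .4605 .398 .07 180 0 116
```

```text
tip [0.4744 0.3837 0.1188] rot [-179.9    0.2  115.9] turn [-0.07  0.25 -0.11] n 1 
shift BEFORE turn [19.3 -6.2 48.8] AFTER turn [19.1 -6.2 48.8] 
q [-41.  18.  -1.  96.   1.  66. -16.] F [ 0.5 -0.5  0.8] t 53.75 jaw 0.0358
```

Emit:
servo_tool(commands=[18,-6,25,0,0,0,0,0,23,0,0,0,0,0,0,0,0,0,0,0,0,0,0,0])

```text
time_s: 54.15
tool_pos: [0.4608, 0.3969, 0.0372]
tool_rot: [-179.9, 0.3, 115.9]
force: [-0.5, 0.2, -0.0]
grip_width: 0.0363
```

```bash
python3 tip.py .4605 .398 .020 180 0 116
python3 - <<'E'
from ov import *
snap('scene')
overlay('scene',[(FOL,[.4605,.398,-1.12])],(310,190,420,280),7,'k10.png')
E
```

```text
tip [0.4608 0.3971 0.0707] rot [-179.9    0.3  115.9] turn [-0.12  0.26 -0.05] n 1 
shift BEFORE turn [ 1.4  0.3 50.7] AFTER turn [ 1.1  0.2 50.7] 
q [-42.  20.  -2.  99.   1.  61. -18.] F [-0.5  0.2 -0. ] t 54.15 jaw 0.0363
```

View pics/k10.png

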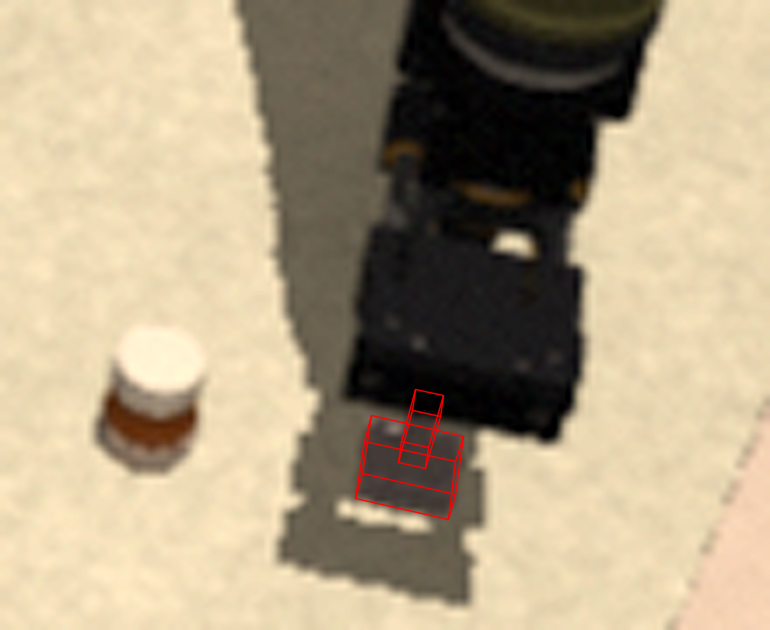

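Model and image agree. Descend and grip the stem.

Emit:
servo_tool(commands=[1,0,25,0,0,0,0,0,24.5,0,0,0,0,0,0,0,0,0,0,0,0,0,0,0])

```text
time_s: 54.6
tool_pos: [0.4597, 0.3987, -0.0119]
tool_rot: [-179.9, 0.2, 116.1]
force: [-0.3, 0.2, 0.4]
grip_width: 0.0362
```

Emit:
servo_tool(commands=[0,0,0,0,0,0,0,0,0,0,0,0,0,0,0,0,0,0,0,0,0,0,0,0,0,0,0,0,0,0], jaw=0)

```text
time_s: 55.1
tool_pos: [0.4588, 0.3989, -0.0127]
tool_rot: [-179.9, 0.2, 116.1]
force: [-0.2, -0.2, 2.4]
grip_width: 0.0108
```

```bash
python3 tip.py .4605 .398 .020 180 0 116
```

```text
tip [0.4588 0.399  0.0208] rot [-179.9    0.2  116.1] turn [-0.14  0.22  0.12] n 1 
shift BEFORE turn [-1.5  1.1  0.8] AFTER turn [-1.5  1.1  0.8] 
q [-42.  23.  -2. 101.   1.  56. -18.] F [-0.2 -0.2  2.4] t 55.1 jaw 0.0108
```

Emit:
servo_tool(commands=[0,0,-20,0,0,0,0,0,-40,0,0,0,0,0,-45,0,0,0,0,0,-45,0,0,7,0,0,0,0,0,7,0,0,0,0,0,7,0,0,0,0,0,7,0,0,0,0,0,0,0,0,0,0,0,0])

```text
time_s: 56.0
tool_pos: [0.4584, 0.3993, 0.1363]
tool_rot: [-179.9, 0.3, 88.3]
force: [0.2, 0.4, -0.8]
grip_width: 0.0105
```

```bash
python3 tip.py .4605 .398 .020 180 0 88
python3 - <<'E'
from ov import *
snap('scene');snap('top')
overlay('scene',[],(310,150,420,240),7,'k11.png')
overlay('top',[],(110,170,230,260),6,'k12.png')
E
```

```text
tip [0.4585 0.3995 0.1698] rot [-179.9    0.3   88.3] turn [-0.08  0.33  0.3 ] n 1 
shift BEFORE turn [ -0.3   2.4 149.8] AFTER turn [ -1.2   2.1 149.8] 
q [-45.  15.   1.  93.  -0.  72. -45.] F [ 0.2  0.4 -0.8] t 56.0 jaw 0.0105
```

View pics/k11.png

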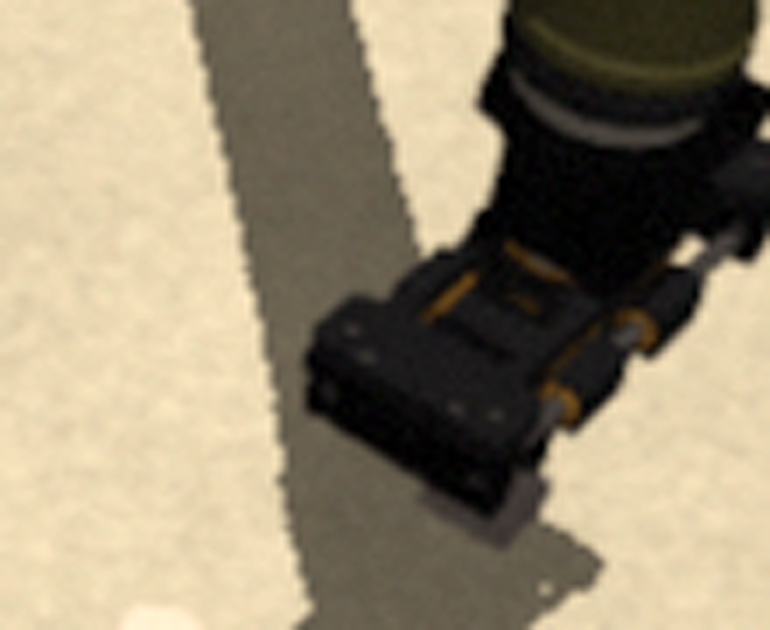

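Emit:
servo_tool(commands=[0,0,-20,0,7.3,0,0,0,-20,0,7.3,0,0,0,0,0,7.4,0,0,0,0,0,0,0])

```text
time_s: 56.5
tool_pos: [0.4601, 0.3907, 0.1751]
tool_rot: [-179.9, -21.6, 87.7]
force: [-0.7, -0.2, -2.0]
grip_width: 0.0114
```

```bash
python3 pl.py 0 .272 .065
```

```text
tip [0.4597 0.3784 0.2063] rot [-179.9  -21.6   87.7] turn [ 0.03  0.37 -0.32] n 1 
shift BEFORE turn [-343.   191.6 -125.6] AFTER turn [-343.3  189.7 -127.9] 
q [-34.   4.   3. 105. -21.  61. -24.] F [-0.7 -0.2 -2. ] t 56.5 jaw 0.0114
rail coords of tip [[-0.1895  0.6156 -0.0629]]
```

Emit:
servo_tool(commands=[-30,24,-25,0,0.3,0,-35,24,-25,0,0,0,-35,24,-25,0,0,0,-35,24,-25,0,0,0,-35,24,-20,0,0,0,-35,24,-8,0,0,0,-35,24,0,0,0,0,-35,20,0,0,0,0,-35,0,0,0,0,0,-33,0,0,0,0,0])

```text
time_s: 57.5
tool_pos: [0.6346, 0.024, 0.165]
tool_rot: [-179.8, -21.9, 88.2]
force: [0.3, -0.4, -1.1]
grip_width: 0.0108
```

Emit:
servo_tool(commands=[0,0,0,0,0,0,0,0,0,0,0,0,0,0,0,0,0,0])

```text
time_s: 57.8
tool_pos: [0.6347, 0.0272, 0.1669]
tool_rot: [-179.9, -22.0, 88.3]
force: [0.7, 0.5, -0.5]
grip_width: 0.0107
```

```bash
python3 pl.py 0 .249 .032
```

```text
tip [0.6344 0.0146 0.198 ] rot [-179.9  -22.    88.3] turn [-0.16 -0.03  0.25] n 1 
shift BEFORE turn [-32.1   2.4  31.3] AFTER turn [-32.1   2.5  31.3] 
q [ -8.  20.  21.  89. -29.  79.  18.] F [ 0.7  0.5 -0.5] t 57.8 jaw 0.0107
rail coords of tip [[-0.0024  0.281   0.0633]]
```

Emit:
servo_tool(commands=[-16,1.2,15,0,0,0.2,-16,1.2,15,0,0,0,0,0,0,0,0,0,0,0,0,0,0,0])

```text
time_s: 58.2
tool_pos: [0.6358, 0.0072, 0.1262]
tool_rot: [-179.8, -22.0, 87.9]
force: [0.0, -0.3, -1.5]
grip_width: 0.0113
```

```bash
python3 pl.py 0 .249 .022
python3 - <<'E'
from ov import *
snap('scene')
overlay('scene',[],(150,120,270,220),6,'k13.png')
E
```

```text
tip [ 0.6354 -0.0053  0.1572] rot [-179.8  -22.    87.9] turn [-0.19 -0.02 -0.13] n 1 
shift BEFORE turn [ 1.7  0.8 11. ] AFTER turn [ 1.7  0.7 11. ] 
q [ -6.  22.  21.  91. -30.  76.  21.] F [ 0.  -0.3 -1.5] t 58.2 jaw 0.0113
rail coords of tip [[-0.0006  0.2473  0.033 ]]
```

View pics/k13.png

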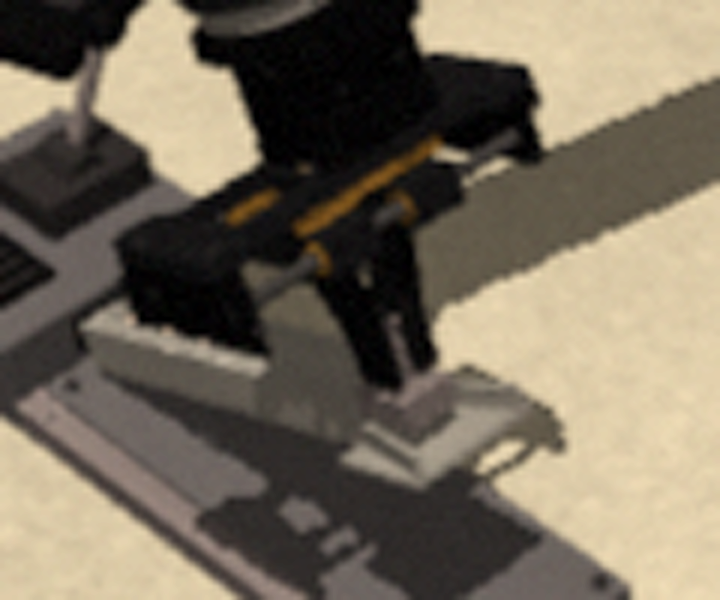

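Emit:
servo_tool(commands=[0,0.7,6,0,0,0,0,0,2,0,0,0,0,0,0,0,0,0])

```text
time_s: 58.55
tool_pos: [0.6364, 0.0109, 0.1194]
tool_rot: [-179.8, -22.1, 88.0]
force: [-1.0, 0.5, -0.7]
grip_width: 0.0111
```

Emit:
servo_tool(commands=[0,0,1.5,0,0,0,0,0,0,0,0,0])

```text
time_s: 58.75
tool_pos: [0.6364, 0.011, 0.1177]
tool_rot: [-179.8, -22.0, 87.9]
force: [-3.0, 1.0, -0.7]
grip_width: 0.011
```

Emit:
servo_tool(commands=[0,0,1.5,0,0,0,0,0,0,0,0,0])

```text
time_s: 58.95
tool_pos: [0.6365, 0.0111, 0.1163]
tool_rot: [-179.8, -22.0, 87.9]
force: [-4.0, 1.1, -1.0]
grip_width: 0.011
```

```bash
python3 pl.py 0 .249 .022
```

```text
tip [ 0.6362 -0.0015  0.1473] rot [-179.8  -22.    87.9] turn [-0.17 -0.02 -0.12] n 1 
shift BEFORE turn [1.8 0.1 0.4] AFTER turn [1.8 0.1 0.4] 
q [ -6.  22.  21.  91. -30.  75.  21.] F [-4.   1.1 -1. ] t 58.95 jaw 0.011
rail coords of tip [[-0.      0.2472  0.0224]]
```

Emit:
servo_tool(commands=[5,-2,0,0,0,0,0,0,0,0,0,0,0,0,0,0,0,0])

```text
time_s: 59.25
tool_pos: [0.6362, 0.0154, 0.1191]
tool_rot: [180.0, -22.0, 87.9]
force: [0.6, -0.7, -0.7]
grip_width: 0.0111
```

```bash
python3 pl.py 0 .249 .022
python3 - <<'E'
from ov import *
snap('scene')
overlay('scene',[],(180,150,260,220),9,'k14.png')
E
```

```text
tip [0.6357 0.0029 0.1502] rot [180.  -22.   87.9] turn [ 0.03  0.02 -0.07] n 1 
shift BEFORE turn [-3.3  0.6  1.4] AFTER turn [-3.3  0.6  1.4] 
q [ -7.  22.  21.  92. -30.  75.  21.] F [ 0.6 -0.7 -0.7] t 59.25 jaw 0.0111
rail coords of tip [[-0.0006  0.2523  0.0234]]
```

View pics/k14.png

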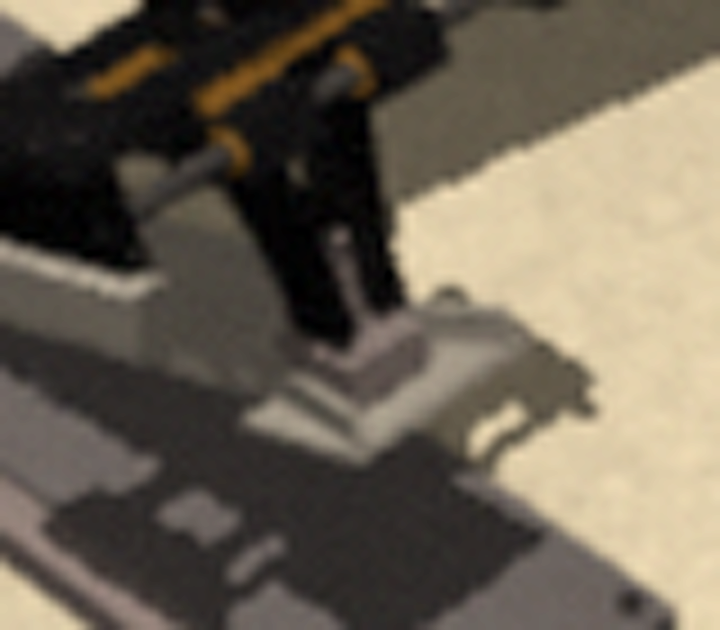

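Emit:
servo_tool(commands=[0,0,1.5,0,0,0,0,0,0,0,0,0])

```text
time_s: 59.5
tool_pos: [0.6356, 0.0157, 0.1173]
tool_rot: [-179.9, -22.0, 87.9]
force: [0.5, 0.5, -0.1]
grip_width: 0.0112
```

Emit:
servo_tool(commands=[0,0,0,0,0,0,0,0,0,0,0,0,0,0,0,0,0,0,0,0,0,0,0,0,0,0,0,0,0,0], jaw=24)

```text
time_s: 60.0
tool_pos: [0.6353, 0.0161, 0.1172]
tool_rot: [-179.9, -22.0, 87.9]
force: [-0.6, -0.7, -0.7]
grip_width: 0.0241
```

Run:
```python
from ov import *
snap('scene')
overlay('scene',[],(150,130,260,220),7,'k15.png')
```

```text
(no output)
```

View pics/k15.png

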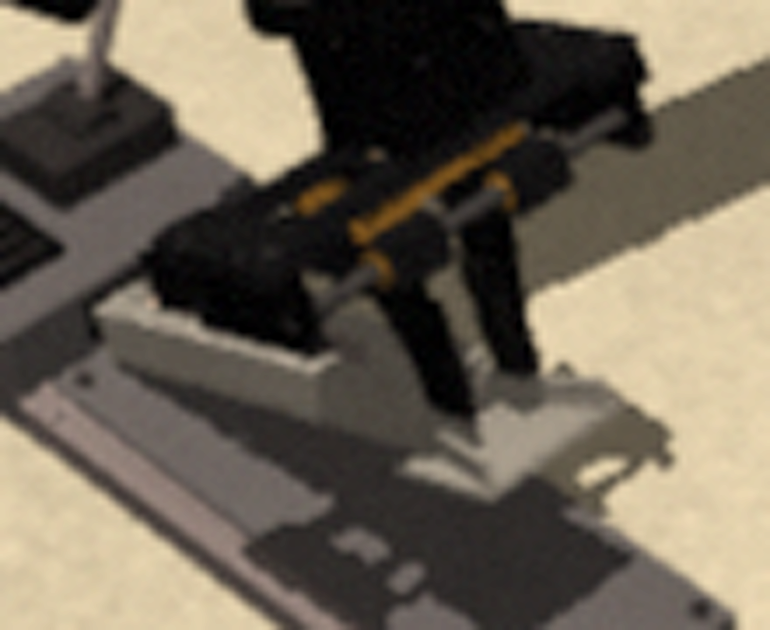

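Emit:
servo_tool(commands=[0,0,-20,0,0,0,10,0,-30,0,0,0,30,0,-40,0,0,0,40,0,-10,0,0,0,40,0,0,0,0,0,40,0,0,0,0,0,40,0,0,0,0,0,0,0,0,0,-7.4,0,0,0,0,0,-7.4,0,0,0,0,0,-7.4,0], jaw=0)

```text
time_s: 61.05
tool_pos: [0.6415, 0.1636, 0.2865]
tool_rot: [180.0, 0.4, 87.9]
force: [-1.0, 1.4, 0.3]
grip_width: 0.0003
```

Run:
```python
from rail import *
from ov import overlay
import tip
snap('scene');snap('top')
overlay('scene',[],(115,110,255,220),5,'k16.png')
overlay('scene',[],(150,145,220,190),11,'k17.png')
overlay('top',[],(260,140,440,220),4,'k18.png')
tip.delta([.5,-.3,.2],[180,0,88])
# lever ball
for cam in('scene','top'):
    W=world(cam,np.load('last_%s.npz'%cam)['d']);L=loc(W.reshape(-1,3),RD)
    q=L[(L[:,2]>.13)&(L[:,2]<.19)&(abs(L[:,0]+.085)<.07)&(abs(L[:,1]+.07)<.05)]
    print(cam,len(q),np.median(q,0).round(4),q.min(0).round(4),q.max(0).round(4))
```

```text
tip [0.6398 0.1727 0.3178] rot [-1.798e+02  1.000e-01  8.860e+01] turn [-0.2   0.09  0.63] n 1 
shift BEFORE turn [-475.7 -127.9  119. ] AFTER turn [-477.2 -123.1  117.8] 
q [-30.  19.  17.  72.  -5.  90. -15.] F [ 0.5  0.8 -1. ] t 61.15 jaw 0.0005
scene 70 [-0.1113 -0.0662  0.1563] [-0.1262 -0.0804  0.1305] [-0.1017 -0.0575  0.1696]
top 81 [-0.1209 -0.0666  0.1613] [-0.1323 -0.0796  0.1334] [-0.1055 -0.0562  0.1696]
```

View pics/k16.png

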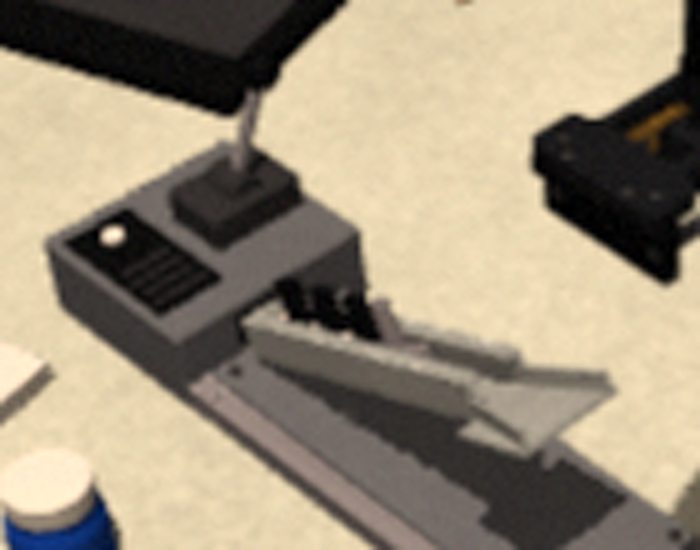

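View pics/k17.png

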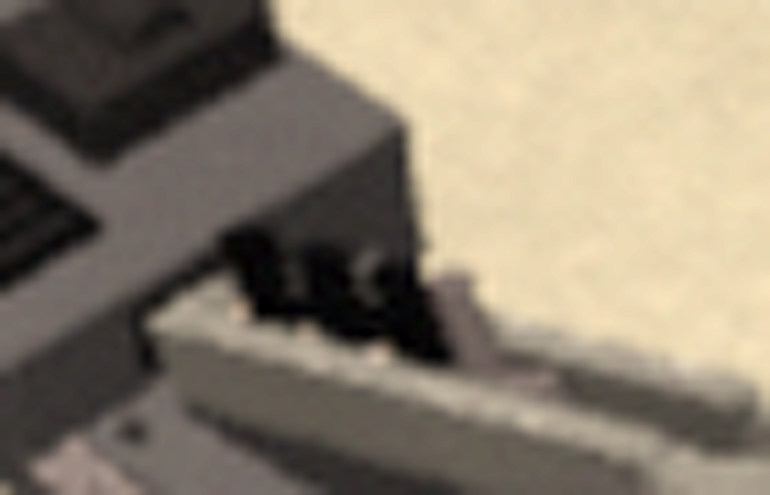

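View pics/k18.png

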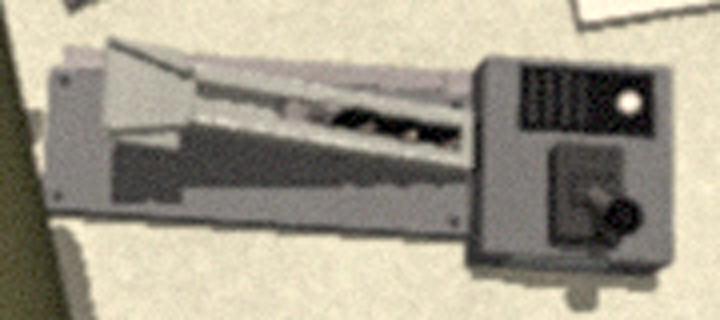

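Run:
```python
from rail import *
import tip
def lw(p):
    C,S=np.cos(RD[2]),np.sin(RD[2]);return np.array([RD[0]+C*p[0]-S*p[1],RD[1]+S*p[0]+C*p[1],p[2]])
for p in((-.185,-.069,.24),(-.185,-.069,.143),(-.075,-.069,.143)):
    print(lw(p).round(4));tip.delta(lw(p),[180,0,88])
```

```text
[ 0.4862 -0.3083  0.24  ]
tip [0.6398 0.1727 0.3178] rot [-1.798e+02  1.000e-01  8.860e+01] turn [-0.2   0.09  0.63] n 1 
shift BEFORE turn [-484.3 -141.6   79. ] AFTER turn [-486.  -136.5   77.8] 
q [-30.  19.  17.  72.  -5.  90. -15.] F [ 0.5  0.8 -1. ] t 61.15 jaw 0.0005
[ 0.4862 -0.3083  0.143 ]
tip [0.6398 0.1727 0.3178] rot [-1.798e+02  1.000e-01  8.860e+01] turn [-0.2   0.09  0.63] n 1 
shift BEFORE turn [-484.2 -141.3  176. ] AFTER turn [-486.  -136.5  174.8] 
q [-30.  19.  17.  72.  -5.  90. -15.] F [ 0.5  0.8 -1. ] t 61.15 jaw 0.0005
[ 0.5962 -0.3121  0.143 ]
tip [0.6398 0.1727 0.3178] rot [-1.798e+02  1.000e-01  8.860e+01] turn [-0.2   0.09  0.63] n 1 
shift BEFORE turn [-485.4  -31.3  175.6] AFTER turn [-486.   -26.5  174.8] 
q [-30.  19.  17.  72.  -5.  90. -15.] F [ 0.5  0.8 -1. ] t 61.15 jaw 0.0005
```

Emit:
servo_tool(commands=[-30,-35,0,-0.2,0,0.6,-40,-35,0,0,0,0,-40,-35,0,0,0,0,-40,-30,0,0,0,0,-40,0,0,0,0,0,-40,0,0,0,0,0,-40,0,0,0,0,0,-40,0,0,0,0,0,-40,0,0,0,0,0,-40,0,0,0,0,0])

```text
time_s: 62.15
tool_pos: [0.4919, -0.2172, 0.2862]
tool_rot: [179.8, 0.1, 87.3]
force: [0.8, -0.1, -0.2]
grip_width: 0.0007
```

Emit:
servo_tool(commands=[-40,0,0,0,0,0,-40,0,20,0,0,0,-15,0,30,0,0,0,0,0,30,0,0,0,0,0,0,0,0,0,0,0,0,0,0,0])

```text
time_s: 62.75
tool_pos: [0.4881, -0.3102, 0.2067]
tool_rot: [179.9, 0.1, 87.3]
force: [0.5, 0.3, 0.3]
grip_width: 0.0005
```

```bash
python3 tip.py .4862 -.3083 .143 180 0 88
```

```text
tip [ 0.488  -0.3102  0.2402] rot [1.799e+02 1.000e-01 8.730e+01] turn [ 0.07  0.13 -0.69] n 1 
shift BEFORE turn [ 2.1 -2.1 97.2] AFTER turn [ 1.9 -1.9 97.2] 
q [-5. 10. 40. 94. -7. 78. 33.] F [0.5 0.3 0.3] t 62.75 jaw 0.0005
```

Emit:
servo_tool(commands=[1,-2,35,0,0,-0.7,0,0,35,0,0,0,0,0,27,0,0,0,0,0,0,0,0,0,0,0,0,0,0,0])

```text
time_s: 63.25
tool_pos: [0.4878, -0.3099, 0.1115]
tool_rot: [179.8, 0.2, 88.1]
force: [0.2, -0.8, 0.8]
grip_width: 0.0006
```

```bash
python3 tip.py .5962 -.3121 .143 180 0 88
python3 - <<'E'
from ov import *
snap('scene');snap('top')
overlay('scene',[],(115,60,235,180),5,'l1.png')
E
```

```text
tip [ 0.4876 -0.3097  0.145 ] rot [179.8   0.2  88.1] turn [0.21 0.23 0.08] n 1 
shift BEFORE turn [  1.4 108.4   2.4] AFTER turn [  1.6 108.4   2. ] 
q [ -4.  14.  39. 101. -10.  68.  36.] F [ 0.2 -0.8  0.8] t 63.25 jaw 0.0006
```

View pics/l1.png

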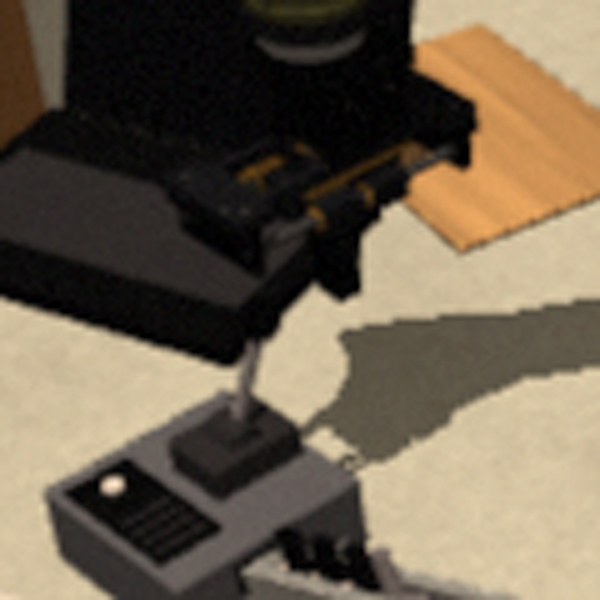

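Emit:
servo_tool(commands=[0,10,0,0,0,0,0,10,0,0,0,0,0,10,0,0,0,0,0,10,0,0,0,0,0,10,0,0,0,0,0,10,0,0,0,0,0,10,0,0,0,0,0,10,0,0,0,0,0,0,0,0,0,0])

```text
time_s: 64.25
tool_pos: [0.5682, -0.3119, 0.1093]
tool_rot: [179.9, 0.2, 88.1]
force: [0.0, 0.2, -0.8]
grip_width: 0.0002
```

Emit:
servo_tool(commands=[0,8,0,0,0,0,0,8,0,0,0,0,0,6,0,0,0,0,0,0,0,0,0,0])

```text
time_s: 64.65
tool_pos: [0.5895, -0.3128, 0.1093]
tool_rot: [179.9, 0.2, 88.1]
force: [0.2, 0.5, 0.6]
grip_width: 0.0006
```

Emit:
servo_tool(commands=[0,4,0,0,0,0,0,0,0,0,0,0])

```text
time_s: 64.85
tool_pos: [0.5928, -0.3133, 0.1096]
tool_rot: [179.9, 0.2, 88.0]
force: [-0.7, 0.9, -0.3]
grip_width: 0.0006
```

```bash
python3 tip.py .5962 -.3121 .143 180 0 88
python3 - <<'E'
from ov import *
snap('scene');snap('top')
overlay('scene',[],(115,80,235,200),5,'l2.png')
E
```

```text
tip [ 0.5927 -0.3132  0.1431] rot [179.9   0.2  88. ] turn [0.08 0.21 0.04] n 1 
shift BEFORE turn [1.3 3.4 0.1] AFTER turn [1.3 3.4 0.1] 
q [ -2.  26.  37.  87. -16.  72.  35.] F [-0.7  0.9 -0.3] t 64.85 jaw 0.0006
```

View pics/l2.png

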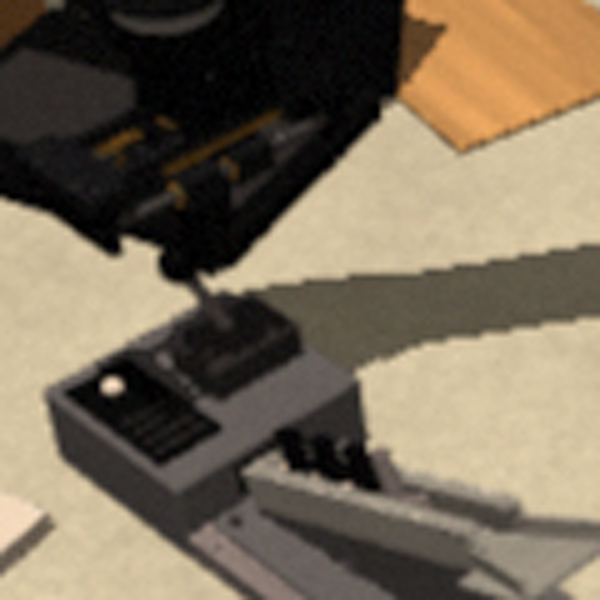

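Emit:
servo_tool(commands=[0,4,0,0,0,0,0,0,0,0,0,0])

```text
time_s: 65.15
tool_pos: [0.5968, -0.3134, 0.1096]
tool_rot: [179.9, 0.2, 88.0]
force: [-0.1, -0.5, -0.3]
grip_width: 0.0004
```

Emit:
servo_tool(commands=[0,4,0,0,0,0,0,0,0,0,0,0])

```text
time_s: 65.35
tool_pos: [0.6008, -0.3135, 0.1095]
tool_rot: [179.9, 0.2, 88.1]
force: [-0.9, -0.4, -0.9]
grip_width: 0.0002
```

Emit:
servo_tool(commands=[0,3,0,0,0,0,0,0,0,0,0,0])

```text
time_s: 65.55
tool_pos: [0.6011, -0.3136, 0.1094]
tool_rot: [-179.8, 0.1, 88.0]
force: [-6.1, 2.1, 2.4]
grip_width: 0.0007
```

Emit:
servo_tool(commands=[0,-15,0,0,0,0,0,-30,0,0,0,0,0,-30,-20,0,0,0,0,-20,-40,0,0,0,0,0,-40,0,0,0,0,0,-20,0,0,0,30,-10,0,0,0,0,0,0,0,0,0,0])

```text
time_s: 66.35
tool_pos: [0.5005, -0.2763, 0.2305]
tool_rot: [179.8, 0.0, 88.3]
force: [0.8, 1.4, -0.8]
grip_width: 0.0003
```

```bash
python3 - <<'E'
from rail import *
from ov import overlay
snap('scene');snap('top')
overlay('scene',[],(115,100,265,220),5,'f1.png')
overlay('top',[],(255,140,440,220),4,'f2.png')
for cam in('scene','top'):
    W=world(cam,np.load('last_%s.npz'%cam)['d']);L=loc(W.reshape(-1,3),RD)
    q=L[(L[:,2]>.142)&(L[:,2]<.19)&(abs(L[:,0]+.085)<.07)&(abs(L[:,1]+.07)<.05)]
    print(cam,len(q),np.median(q,0).round(4),q.min(0).round(4),q.max(0).round(4))
E
python3 magfit.py f3 -.3
```

```text
scene 59 [-0.0438 -0.064   0.1569] [-0.0545 -0.0788  0.1433] [-0.0322 -0.0562  0.1646]
top 34 [-0.051  -0.0608  0.1576] [-0.0623 -0.0804  0.143 ] [-0.0415 -0.0564  0.1636]
[ 0.67   -0.2461 -0.0321] 0.0020363178781143717 rel reader [[-0.0035 -0.0007  0.    ]] 0.002212063741004522 [ 0.38088408  0.16152817 -0.15537274]
```

View pics/f1.png

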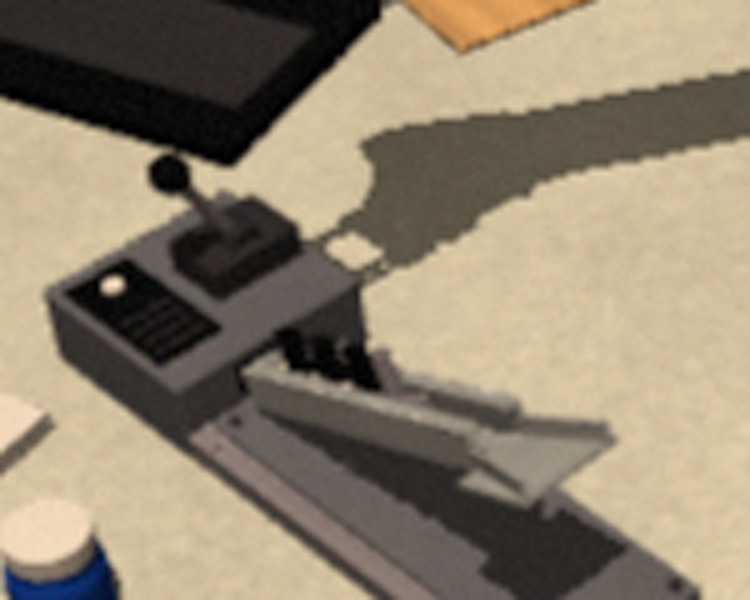

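View pics/f2.png

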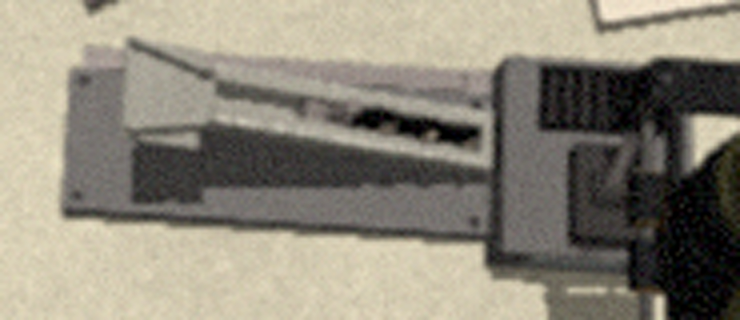

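```bash
python3 -c "
from cell import env; print(env.sign_off())"
```

```text
the job is handed in; nothing more can be done
None
```

The job is handed in at about 66 s. The last pictures and force readings show every step done, though the sign-off gives no verdict.

- **Magazine:** it sits against both the fence and the housing. Pushing gave firm resistance on both sides (about 25 N on the fence). The pictures show no gap. The last depth fit disagrees a little: it puts the magazine 3.5 mm off the fence, with 0.7 mm and 0.002 rad on the other two measures. I think that comes from how I cropped the depth data, and it is still inside the 6 mm limit.
- **Carriers and follower:** only three black carriers were present; the other three look-alikes were pink and I left them alone. All three black carriers show as a row in the lower tube, tongues downhill, with the follower right behind them.
- **Lever:** I pushed it to its stop (about 6 N). The ball measures about 38 mm beyond the hinge, so the lever is at about 1.0 rad.
- **Jars:** I did not touch either jar at any point, and they looked unmoved in the pictures.

**What went wrong on the way:** the reported TCP lies about 33.5 mm beyond the real fingertips. Because of that, my first push hit the rail and tilted the magazine to roughly 0.2 rad, against the 0.26 rad limit. I backed off, it settled flat, and I touched the table to measure the error and corrected for it from then on.

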